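# Clamp mounted specimens with an adjustable wrench and key the polisher on

## Task

Stand every resin-mounted specimen upright in the bays of the specimen clamp, one to a bay. Then set the adjustable wrench on the clamp's nut, roll its worm until the jaw closes snugly on the nut, turn the nut clockwise (seen from above) to its stop, and lay the wrench back flat on the rubber mat. Finally put the key in the key switch and turn it clockwise to its stop, leaving it in; by then all specimens must still be in their bays, and the bottle, beaker and jar must stay standing where they are.

Things in the scene. Friction and masses are not known exactly. Their poses are not given: they have to be found in the camera images.
- specimen1: Light resin-mounted metal specimen: upright cylinder 40 mm across, 34 mm high, 90 g. Origin: centre of the underside. One to three specimens are present; all are alike, an absent one reads None. It may be knocked aside once during the run.
- specimen2: Like specimen1.
- specimen3: Like specimen1.
- clamp: Fixed specimen clamp: aluminium deck 12 mm thick. Origin: bench level, on the nut's axis. Deck: x -115 to +60, y -80 to +75 mm round the nut; x -45 to +80, y -243 to -79 mm under a row of three bays. A keeper bar, 12 mm high, inner face at x = +27 mm, closes the bays' +x side and moves some 10 mm to -x as the nut is turned to its stop.
- bay1 (a point): Centre of the first bay's floor (nearest the nut; clamp x 0, y -105 mm, on the deck top), where a specimen's underside goes. Each bay is 44 mm wide along y between 6 mm walls; the fence's inner face is at clamp x = -27 mm. Walls and fence rise 10 mm above the floor.
- bay2 (a point): Centre of the middle bay's floor (clamp x 0, y -155 mm).
- bay3 (a point): Centre of the last bay's floor (clamp x 0, y -205 mm).
- nut_top (a point): Centre of the top of the steel hex nut, vertical axis, 40 mm across flats, 46 mm across corners, standing 32 mm up from the deck. The point turns with the nut. At nut joint 0 two of its flats are parallel to the direction 0.35 rad (counter-clockwise from above) from the clamp's +x, the other flats at 60 degree steps; all turn with the nut.
- nut (a joint): Angle of the nut (rad): 0 at the start, grows clockwise seen from above, hard stop at 0.85. Takes about 0.35 N m, stays where it is left. If the wrench is set on with its x axis 0.35 rad counter-clockwise of the clamp's x, its handle points to the robot side and swings freely to the stop.
- wrench: Loose steel adjustable wrench, 221 mm long, 0.54 kg, flat on the mat, worm up. Origin: underside, where the centre of a gripped 40 mm nut lies. +x: from handle to jaw tips. Fixed jaw: face at y = +20, x -24 to 20. Moving jaw face at y = -(32 mm + joint jaw). Head x -69 to -25, y -40 to 35, 18 thick; front face x = -25 is the throat. Handle x -201 to -69, 24 wide, 16 thick (mm).
- wrench_handle (a point): Middle of the wrench's handle (wrench x -120, y 0 mm, 8 mm above the underside); good place to grip. The centre of mass is near wrench x -65 mm.
- worm_top (a point): Top of the wrench's worm as the wrench lies flat: wrench x -47, y -6 mm, 31.5 mm above the underside, 13 mm above the head's top face. The worm is a knurled wheel of radius 15 mm, 18 mm wide, axis along wrench y. The point is fixed in the wrench.
- worm (a joint): Angle of the worm (rad). Rolling its top towards the jaws (wrench +x) increases it and closes the jaw by 2.5 mm per rad; rolling back opens it. Start -1.2 to 1.2. It takes 0.05 N m (about 3.5 N along its rim; press on it with about 8 to 20 N and drag) and holds by itself.
- jaw (a joint): Position of the moving jaw (m): the opening between the jaws is 52 mm + jaw; snug on the 40 mm nut at -0.012. Range -0.016 to 0.005.
- mat: Fixed grey rubber mat 250 x 110 x 4 mm, long side along its x. Origin: centre of the underside.
- key: Loose switch key, 50 g, standing upright in its holder: steel blade 16 mm (key x) x 7 mm (key y), 34 mm long, below a light grip 36 mm (x) x 10 mm (y), 34 mm high. Origin: centre of the blade's lower end; the grip spans 34 to 68 mm above it.
- key_holder: Fixed grey block 60 (x) x 50 (y) x 40 mm high, with a slot 26 mm deep in its top that the key stands in (the key's blade end is 14 mm above the bench). Origin: centre of the underside.
- switch_box: Fixed white key-switch box 80 x 80 x 30 mm; its round lock, 52 mm across, stands 26 mm higher. Origin: centre of the underside.
- slot (a point): Centre of the mouth of the slot in the lock, 56 mm above the bench. The slot is 19 mm (along the point's x) x 10 mm (y) and 26 mm deep; the point turns with the lock. The key fits either way round, its blade's 16 mm side along x; seated, the key's origin is 26 mm below this point.
- switch (a joint): Angle of the lock (rad): 0 off, grows clockwise seen from above, stop at 1.25 = on. It takes about 0.06 N m and stays where it is left.
- suspension: Bystander: standing bottle 60 mm across, 150 mm high. Origin: centre of the underside.
- beaker: Bystander: glass beaker 70 mm across, 85 mm high. Origin: centre of the underside.
- etchant: Bystander: small jar 56 mm across, 110 mm high. Origin: centre of the underside.
Not all that is in view belongs to the job. What is shaped like the wrench but blue is not meant. Leave any orange look-alike of the specimen2 alone.

How it is judged (in metres and radians):
On the way, in this order (a step that is already met when the one before it is completed fails the run):
1. every specimen stands in a bay of the clamp, before the nut is turned (x of specimen1 in the frame of clamp between -0.012 and 0.012 m and y of specimen1 in the frame of clamp between -0.217 and -0.093 m and z of each of specimen1, specimen2, specimen3 in the frame of clamp below 0.016 m and angle between each of specimen1, specimen2, specimen3's own z axis and vertical below 0.1 rad and linear speed of each of specimen1, specimen2, specimen3 below 0.02 m/s and x of specimen2 in the frame of clamp between -0.012 and 0.012 m and y of specimen2 in the frame of clamp between -0.217 and -0.093 m and x of specimen3 in the frame of clamp between -0.012 and 0.012 m and y of specimen3 in the frame of clamp between -0.217 and -0.093 m and value of joint nut below 0.12 rad), for 0.2 s.
2. the wrench lies on the nut with its jaw closed snugly (opening under 41.8 mm), the nut not yet turned (value of joint jaw below -0.0102 m and horizontal distance between wrench and nut_top below 0.014 m and z of wrench in the frame of clamp below 0.02 m and value of joint nut below 0.15 rad), for 0.2 s.
3. the nut is turned to its stop with the snug wrench (joint nut above 0.75 rad) (value of joint jaw below -0.0102 m and horizontal distance between wrench and nut_top below 0.014 m and z of wrench in the frame of clamp below 0.02 m and value of joint nut above 0.75 rad), for 0.1 s.
4. the key is in the lock and the lock is turned on (above 1.1 rad) (value of joint switch above 1.1 rad and horizontal distance between key and slot below 0.006 m and z of key in the frame of slot below -0.02 m), for 0.1 s.
At the end, for the whole second after the job is handed in: Each specimen upright (0.1 rad) on a bay floor, within 12 mm of the bays' centre line; nut past 0.75 rad; wrench flat, at rest, mid-handle over the mat; key in the lock within 6 mm of full depth, lock past 1.1 rad (all of step 4 and x of specimen1 in the frame of clamp between -0.012 and 0.012 m and y of specimen1 in the frame of clamp between -0.217 and -0.093 m and z of each of specimen1, specimen2, specimen3 in the frame of clamp below 0.016 m and angle between each of specimen1, specimen2, specimen3, wrench's own z axis and vertical below 0.1 rad and linear speed of each of specimen1, specimen2, specimen3, wrench below 0.02 m/s and x of specimen2 in the frame of clamp between -0.012 and 0.012 m and y of specimen2 in the frame of clamp between -0.217 and -0.093 m and x of specimen3 in the frame of clamp between -0.012 and 0.012 m and y of specimen3 in the frame of clamp between -0.217 and -0.093 m and value of joint nut above 0.75 rad and x of wrench_handle in the frame of mat between -0.125 and 0.125 m and y of wrench_handle in the frame of mat between -0.055 and 0.055 m and z of wrench in the frame of mat below 0.01 m); the robot touches nothing.
It fails at once if the squeeze bottle is tipped or shifted by over 40 mm (angle between suspension's own z axis and vertical above 0.5 rad or distance of suspension from where it was at the start of the episode above 0.04 m).
It fails at once if the beaker is tipped or shifted by over 40 mm (angle between beaker's own z axis and vertical above 0.5 rad or distance of beaker from where it was at the start of the episode above 0.04 m).
It fails at once if the small jar is tipped or shifted by over 40 mm (angle between etchant's own z axis and vertical above 0.5 rad or distance of etchant from where it was at the start of the episode above 0.04 m).
Of specimen1, specimen2, specimen3 only 1 to 3 are there at a start; the rules pass over those that are not, and their reading is None.
At some moment in a run one of specimen1, specimen2, specimen3 may be knocked a few centimetres aside while the robot is not near it.
It also fails if it takes over 210 s, if anything falls off the work surface, if the arm or the gripper's body presses on something with over 40 N, if the wrist force passes 120 N, or if a joint passes its speed limit or range.

## Robot

A 6-joint arm with a two-finger parallel gripper is mounted at the origin on the work surface. World frame = base frame: x ahead of the robot, y to its left, z up, the work surface at z = 0. Lengths are in m, angles in degrees, forces in N, time in s.
With the tool pointing down it reaches from about 0.3 to 0.875 m from the base axis. Payload 6.4 kg.
Tool frame: the origin (TCP) lies on the mounting face of the last link; the fingertips stand 173 mm ahead of it and the grasp point (between the pads) lies 155 mm ahead of it; z points along the fingers, y is the direction in which the jaws open and shut (so a half turn about z gives the same grasp; the last joint's range is limited). The gripper opens to 85 mm and grips with 20 to 120 N. Pads are 22 mm wide; open, the fingers measure 114 mm over their backs; the gripper's body (76 mm by 85 mm) begins 54 mm behind the grasp point. The pads swing forward as they close: fully open they stand 13 mm farther back than shut.
Start: joints at [-82.924, 10.359, 92.074, -0, 77.567, -11.82], TCP at [0.186, -0.544, 0.405] pointing down, gripper open.
Joint ranges: [-171.53, 171.53], [-51.25, 118.39], [17.06, 147.69], [-65.23, 245.23], [0, 150.52], [-178.68, 178.68]. Speed limits (degrees/s): [147.25, 147.25, 172.46, 180, 180, 180].

## Interface

Orientations are given as a 3x3 rotation matrix whose columns are the frame's x, y, z axes.
In Python, from station import ctrl gives the robot as it stands.
- The arm moves only by the tool apply_moves, never from a script. Its argument "series" is text: rows parted by semicolons, each of 4 numbers parted by spaces: the shift along the tool's x, y, z scaled (see below), then the turn about the tool's z scaled (see below). In form: tx ty tz turn; .... A call has 1 to 5 rows; each row shifts and turns the commanded pose from where the row before left it, along the tool's axes as they then stand; what a row does not reach is not made up. The controller multiplies each number of a shift by 0.5 m and each number of a turn by 360 degrees. A row lasts 1/12 s, in which the tool goes at most 41.7 mm and 7.16 degrees, less where a joint would pass 70% of its speed; a pose out of reach is approached as far as the arm can. A call with a number of a shift or a turn outside -1 to 1 is refused whole. A call with a gripper value outside its range is refused whole. "grip" is the opening in per cent of the stroke, from 0 (shut) to 100 (fully open), set as the call begins (left out, the last holds). The fingers move at their own pace and stop on an object; the grip force is fixed at half the most. Time passes only in rows, so rows that do not move let the fingers close. It gives the time, the measured TCP pose, the force and the opening at its end, in the units of the state.
- ctrl.state(): the state, without advancing time (a new reading comes with each control period).
- ctrl.read_camera(name): name is "side" or "top" or "wrist"; returns the picture (400x640x3 uint8, blue, green, red); there is no depth.
- ctrl.camera_model(name): a dict with "camera_matrix" (3x3 intrinsics, pixels), "k1" (the pictures are not rectified: a ray, as slopes to the right and down, at radius r is drawn at 1 + k1 r^2 times it, then the intrinsics apply), "T" (4x4, takes a point from camera to world coordinates). Camera axes: x right, y down, z forward; pixel columns grow to the right and rows downward; lengths in m; the calibration is good to about 2 mm. A picture is of the moment at which its call begins: read the wrist's pose just before it. camera_model takes no time and is no camera call; for the wrist camera it gives the pose at the moment of the call.
- ctrl.sign_off(): hands the job in, once; it reports no verdict.
The state is a dict: "t": time; "q": joint angles; "dq": joint speeds; "joint_torque": joint torques, N m; "tcp_pos": TCP position; "orientation": TCP orientation; "force": force on the tool from outside, world axes, zero at the start; "wrist_torque": the same for the moment, N m; "grip_width": finger opening in m.
Only numpy, scipy, OpenCV 4.12 (cv2) and the standard library are available. Lean on these libraries where they do the work, as an engineer would, in place of code of your own. Each camera call takes 0.05 s, during which the arm holds its last target. There are 200 camera calls.

## Working session

There is one attempt and no reset: what is moved stays moved. The work goes in short steps, Python scripts to look and compute and a tool call to move; the robot and the scene stay as the last step left them, time stands still between calls to the robot, and variables do not carry over. Pictures are saved under pics/ and viewed, about 12 in all and at most 16, crops included, and the job is handed in when it is done.

Besides the shell and the picture viewer there is one more tool, called after "Request:" by a JSON object that holds its "op" and its "data". apply_moves: Moves the arm, as the interface text tells. Its arguments: {"type":"object","properties":{"series":{"type":"string"},"grip":{"type":"number"}},"required":["series"]}

```bash
ls; mkdir -p pics
cat > h.py <<'E'
import numpy as np, cv2
from station import ctrl
def snap(name,fn=None):
    m=ctrl.camera_model(name); im=ctrl.read_camera(name)
    if fn: cv2.imwrite('pics/'+fn+'.png',im)
    return im,m
def rays(m,px):
    K=np.array(m['camera_matrix']);px=np.atleast_2d(np.array(px,float))
    d=np.array([m['k1'],0,0,0,0],float)
    # drawn = s*(1+k1 r^2): same as OpenCV's k1
    u=cv2.undistortPoints(px.reshape(-1,1,2),K,d).reshape(-1,2)
    T=np.array(m['T']); D=np.c_[u,np.ones(len(u))]@T[:3,:3].T
    return T[:3,3],D
def onplane(m,px,z):
    o,D=rays(m,px); return o+D*((z-o[2])/D[:,2])[:,None]
def proj(m,P):
    T=np.array(m['T']);P=np.atleast_2d(np.array(P,float));R=T[:3,:3].T
    return cv2.projectPoints(P,cv2.Rodrigues(R)[0],-R@T[:3,3],np.array(m['camera_matrix']),np.array([m['k1'],0,0,0,0],float))[0].reshape(-1,2)
def st():
    s=ctrl.state(); print(round(s['t'],2),np.round(s['tcp_pos'],4),np.round(s['force'],1),round(s['grip_width'],4)); print(np.round(s['q'],1),'\n',np.round(s['orientation'],4)); return s
E
python3 - <<'E'
from h import *
st()
for n in('top','side','wrist'):
    im,m=snap(n,n+'0'); print(n,np.round(m['T'],3).tolist(),m['k1'],np.round(m['camera_matrix'],1).tolist())
E
```

```text
pics
0.0 [ 0.1862 -0.5437  0.4038] [ 0.8 -0.4 -0.3] 0.0856
[-82.9  10.4  92.1  -0.   77.6 -11.8] 
 [[ 9.461e-01  3.239e-01 -2.000e-04]
 [ 3.239e-01 -9.461e-01  1.800e-03]
 [ 4.000e-04 -1.700e-03 -1.000e+00]]
top [[0.012, -0.988, 0.152, 0.409], [-1.0, -0.015, -0.016, 0.103], [0.018, -0.152, -0.988, 1.114], [0.0, 0.0, 0.0, 1.0]] -0.022998999436120417 [[368.3, 0.0, 313.9], [0.0, 368.3, 198.4], [0.0, 0.0, 1.0]]
side [[0.987, -0.102, 0.123, 0.421], [-0.16, -0.565, 0.81, -1.077], [-0.013, -0.819, -0.574, 0.881], [0.0, 0.0, 0.0, 1.0]] -0.1224876650841878 [[440.4, 0.0, 315.4], [0.0, 440.4, 197.5], [0.0, 0.0, 1.0]]
wrist [[0.323, -0.903, -0.283, 0.258], [-0.946, -0.309, -0.095, -0.519], [-0.002, 0.299, -0.954, 0.372], [0.0, 0.0, 0.0, 1.0]] -0.01883419548637244 [[276.3, 0.0, 321.1], [0.0, 276.3, 198.7], [0.0, 0.0, 1.0]]
```

View pics/top0.png

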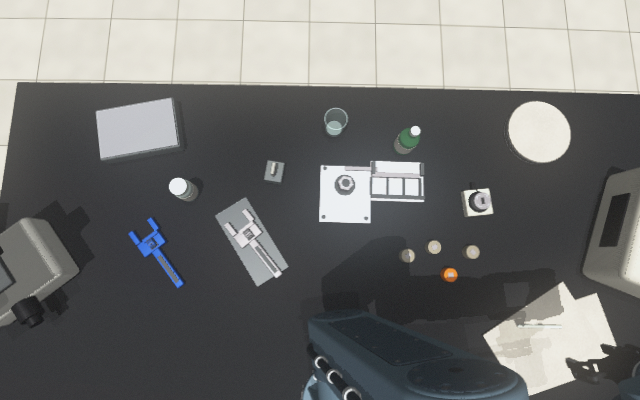

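View pics/side0.png

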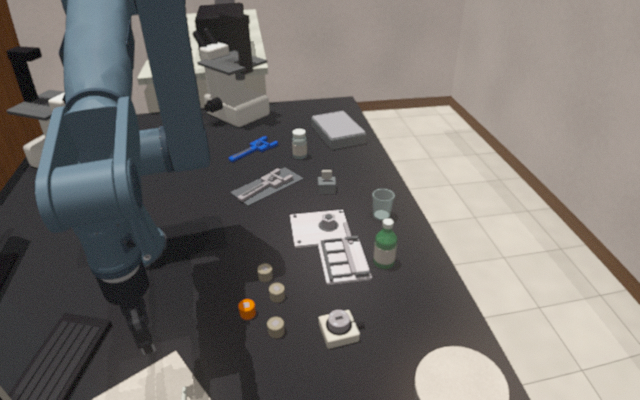

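The top view shows tan specimens at (407,256), (434,247) and (472,252), and the orange look-alike at (450,275). The clamp nut is at (345,184), the steel wrench on its mat at (250,240), and the blue decoy at (155,250). The key is at (274,168) and the lock at (479,201). An enlarged crop should confirm these and sharpen the measurements.

Run:
```python
from h import *
im=cv2.imread('pics/top0.png'); m=ctrl.camera_model('top')
a=cv2.resize(im[150:290,310:510],None,fx=4,fy=4,interpolation=cv2.INTER_CUBIC)
b=cv2.resize(im[150:290,205:305],None,fx=4,fy=4,interpolation=cv2.INTER_CUBIC)
cv2.imwrite('pics/ca.png',a); cv2.imwrite('pics/cb.png',b)
hsv=cv2.cvtColor(im,cv2.COLOR_BGR2HSV)
for n,mask in (('tan',cv2.inRange(hsv,(8,30,90),(35,140,255))),('orange',cv2.inRange(hsv,(5,180,120),(20,255,255))),('white',cv2.inRange(hsv,(0,0,150),(180,30,255)))):
    k,l,s,c=cv2.connectedComponentsWithStats(mask)
    for i in range(1,k):
        if s[i,4]>40 and 200<c[i][0]<510 and 150<c[i][1]<290: print(n,s[i],np.round(c[i],1),np.round(onplane(m,c[i],.034)[0],4))
```

```text
tan [428 240  13  14 116] [433.8 246.7] [ 0.4366 -0.2684  0.034 ]
tan [466 245  14  14 133] [472.1 251.6] [ 0.4236 -0.3819  0.034 ]
tan [402 249  13  13 101] [408.  255.3] [ 0.411  -0.1915  0.034 ]
orange [444 268  13  14  97] [449.9 274.1] [ 0.358  -0.3129  0.034 ]
white [265 161  18  21 209] [273.5 171.2] [0.6554 0.2071 0.034 ]
white [ 319  161  105   62 4341] [364.9 188.9] [ 0.6057 -0.067   0.034 ]
white [464 188  29  28 493] [478.9 201.7] [ 0.5723 -0.4103  0.034 ]
white [ 217  198   71   88 2488] [251.1 242.7] [0.4417 0.266  0.034 ]
```

View pics/ca.png

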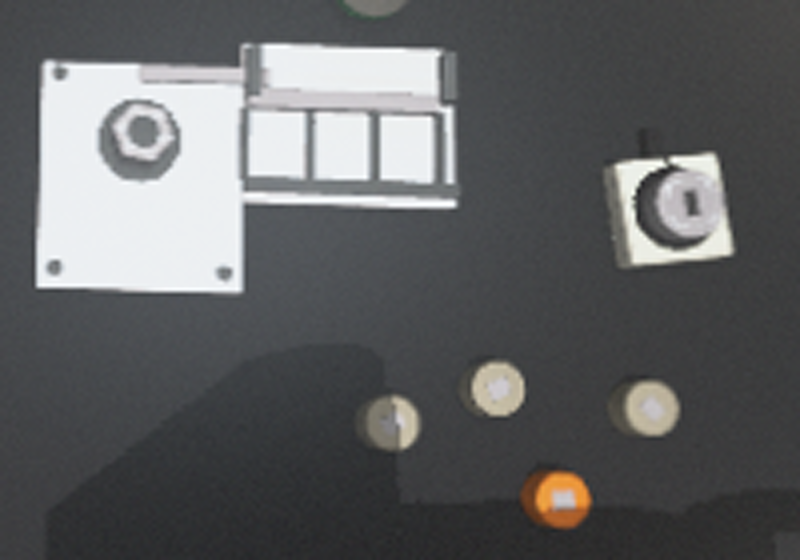

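View pics/cb.png

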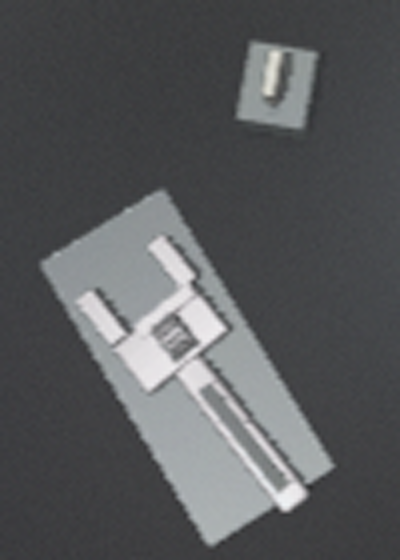

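```bash
cat >> h.py <<'E'
def fit2(model,meas):
    A=np.array(model)[:,:2];B=np.array(meas)[:,:2];a=A-A.mean(0);b=B-B.mean(0)
    th=np.arctan2((a[:,0]*b[:,1]-a[:,1]*b[:,0]).sum(),(a*b).sum())
    R=np.array([[np.cos(th),-np.sin(th)],[np.sin(th),np.cos(th)]]);t=B.mean(0)-R@A.mean(0)
    return th,R,t,np.round((A@R.T+t-B)*1e3,1)
def phi(s=None):
    R=np.array((s or ctrl.state())['orientation']);return np.degrees(np.arctan2(R[1,0],R[0,0]))
def plan(segs,start=None,step=.034):
    """segs: list of (x,y,z,yaw_deg[,step]) TCP targets, tool down; prints calls of <=5 rows in scaled units"""
    s=ctrl.state(); p=np.array(s['tcp_pos'] if start is None else start[:3],float); f=phi(s) if start is None else start[3]
    for g in segs:
        tgt=np.array(g[:3],float);stp=g[4] if len(g)>4 else step; df=(g[3]-f+180)%360-180 if len(g)<6 else g[3]-f
        n=max(1,int(np.ceil(np.linalg.norm(tgt-p)/stp)),int(np.ceil(abs(df)/6.8)))
        rows=[]
        for k in range(n,0,-1):
            d=(tgt-p)/k; c,sn=np.cos(np.radians(f)),np.sin(np.radians(f))
            t=np.round(np.array([d[0]*c+d[1]*sn,d[0]*sn-d[1]*c,-d[2]])/.5,3); tu=np.round(-((g[3]-f+180)%360-180)/k/360,4)
            rows.append('%g %g %g %g'%(*t,tu)); t=t*.5
            p=p+np.array([t[0]*c+t[1]*sn,t[0]*sn-t[1]*c,-t[2]]); f-=tu*360
        for i in range(0,n,5): print('; '.join(rows[i:i+5]))
        print('  -> %s yaw %.1f'%(np.round(p,4),f))
E
python3 - <<'E'
from h import *
m=ctrl.camera_model('top')
fa=lambda c:[(310+(x+.5)/4-.5,150+(y+.5)/4-.5) for x,y in c]
fb=lambda c:[(205+(x+.5)/4-.5,150+(y+.5)/4-.5) for x,y in c]
q=onplane(m,fa([(44,61),(37,288),(243,293),(457,208)]),.012)
th,R,t,r=fit2([(.06,.075),(-.115,.075),(-.115,-.08),(-.045,-.243)],q); print('clamp',th,t,r.tolist())
for b in (-.105,-.155,-.205): print(R@[0,b]+t)
print('nut meas',onplane(m,fa([(143,131)]),.044))
print('slot',onplane(m,fa([(692,203)]),.056),'ends',onplane(m,fa([(690,191),(694,216)]),.056)[:,:2].tolist())
q=onplane(m,fa([(718,153),(734,256),(631,267),(607,168)]),.03);print('box',q.tolist())
q=onplane(m,fb([(165,190),(335,465),(211,546),(41,264)]),.004);th,R,t,r=fit2([(-.125,-.055),(.125,-.055),(.125,.055),(-.125,.055)],q);print('mat',np.degrees(th),t,r.tolist())
q=onplane(m,fb([(155,236),(85,292),(290,505),(175,336)]),.020);print('wr',q.tolist())
q=onplane(m,fb([(275,72)]),.082);print('key',q)
q=onplane(m,fb([(252,41),(317,51),(303,129),(237,117)]),.04);print('holder',q.tolist(),q.mean(0))
E
```

```text
clamp -0.015560131852033752 [ 0.62193455 -0.00809532] [[0.4, 0.6], [0.2, -0.3], [-0.5, -0.3], [-0.1, 0.0]]
[ 0.6203008  -0.11308261]
[ 0.61952283 -0.16307656]
[ 0.61874485 -0.2130705 ]
nut meas [[ 0.62270232 -0.00745171  0.044     ]]
slot [[ 0.57292735 -0.41121547  0.056     ]] ends [[0.5818507706487699, -0.4102363687276035], [0.5632828889923254, -0.4121505657351474]]
box [[0.6156364095164741, -0.4461796458908892, 0.030000000000000027], [0.5371852314077108, -0.4536338278497589, 0.030000000000000027], [0.527865254224746, -0.374617191427594, 0.030000000000000027], [0.6027453671401894, -0.36008635156778096, 0.030000000000000027]]
mat -146.71097305622422 [0.44863742 0.27002194] [[-57.3, 92.9], [-61.9, 89.5], [58.3, -92.2], [61.0, -90.2]]
wr [[0.54292205091173, 0.29504858976477233, 0.020000000000000018], [0.5003336192387371, 0.34518373155936, 0.020000000000000018], [0.34727392036634025, 0.18914056401134854, 0.020000000000000018], [0.46873558484867894, 0.27727452184220347, 0.020000000000000018]]
key [[0.6549411  0.20319651 0.082     ]]
holder [[0.6884742494599919, 0.22517967064467156, 0.040000000000000036], [0.6815759861376983, 0.17639245860035296, 0.040000000000000036], [0.6219772091681208, 0.1852915212877986, 0.040000000000000036], [0.6302901993541735, 0.23445976693451434, 0.040000000000000036]] [0.65557941 0.20533085 0.04      ]
```

Run:
```python
from h import *
plan([(.411,-.1915,.27,0),(.411,-.1915,.186,0,.03)])
print('sec');plan([(.411,-.1915,.186,89.1)],start=(.411,-.1915,.186,0))
```

```text
0.05 -0.04 0.021 0.004; 0.049 -0.041 0.021 0.004; 0.048 -0.043 0.021 0.004; 0.047 -0.044 0.02 0.004; 0.046 -0.045 0.021 0.0041
0.045 -0.046 0.02 0.004; 0.044 -0.047 0.021 0.0041; 0.042 -0.048 0.02 0.004; 0.041 -0.049 0.021 0.0041; 0.04 -0.051 0.02 0.004
0.039 -0.051 0.021 0.0041; 0.037 -0.053 0.02 0.004; 0.037 -0.053 0.021 0.0041
  -> [ 0.4112 -0.1916  0.27  ] yaw -0.0
-0 -0 0.056 -0; -0 -0 0.056 -0; -0 -0 0.056 -0
  -> [ 0.4112 -0.1916  0.186 ] yaw -0.0
sec
0 0 -0 -0.0177; 0 0 -0 -0.0177; 0 0 -0 -0.0177; 0 0 -0 -0.0177; 0 0 -0 -0.0177
0 0 -0 -0.0177; 0 0 -0 -0.0177; 0 0 -0 -0.0177; 0 0 -0 -0.0176; 0 0 -0 -0.0177
0 0 -0 -0.0176; 0 0 -0 -0.0177; 0 0 -0 -0.0176; 0 0 -0 -0.0177
  -> [ 0.411  -0.1915  0.186 ] yaw 89.1
```

Request:
{"op": "apply_moves", "data": {"series": "0.05 -0.04 0.021 0.004; 0.049 -0.041 0.021 0.004; 0.048 -0.043 0.021 0.004; 0.047 -0.044 0.02 0.004; 0.046 -0.045 0.021 0.0041", "grip": 100}}

```text
t: 0.57
tcp_pos: [0.2727, -0.407, 0.352]
orientation: [[0.98, 0.2, -0.0], [0.2, -0.98, 0.0], [0.0, -0.0, -1.0]]
force: [0.9, -0.5, -0.0]
grip_width: 0.0854
```

Request:
{"op": "apply_moves", "data": {"series": "0.045 -0.046 0.02 0.004; 0.044 -0.047 0.021 0.0041; 0.042 -0.048 0.02 0.004; 0.041 -0.049 0.021 0.0041; 0.04 -0.051 0.02 0.004"}}

```text
t: 0.98
tcp_pos: [0.3592, -0.2717, 0.3011]
orientation: [[0.997, 0.075, 0.0], [0.075, -0.997, -0.0], [-0.0, 0.0, -1.0]]
force: [0.5, -0.6, 0.1]
grip_width: 0.0851
```

Request:
{"op": "apply_moves", "data": {"series": "0.039 -0.051 0.021 0.0041; 0.037 -0.053 0.02 0.004; 0.037 -0.053 0.021 0.0041; 0 0 0 0; 0 0 0 0"}}

```text
t: 1.4
tcp_pos: [0.4115, -0.1902, 0.2699]
orientation: [[1.0, 0.004, -0.002], [0.004, -1.0, 0.001], [-0.002, -0.001, -1.0]]
force: [0.7, -0.7, 0.1]
grip_width: 0.0855
```

Run:
```python
from h import *
st(); im,m=snap('wrist','w1'); print(proj(m,[(.411,-.1915,.034),(.4366,-.2684,.034)]))
hsv=cv2.cvtColor(im,cv2.COLOR_BGR2HSV);k,l,s,c=cv2.connectedComponentsWithStats(cv2.inRange(hsv,(8,30,90),(35,140,255)))
for i in range(1,k):
    if s[i,4]>200: print(s[i],c[i],onplane(m,c[i],.034))
```

```text
1.4 [ 0.4115 -0.1902  0.2699] [ 0.7 -0.7  0.1] 0.0855
[-39.9   5.  115.5  -0.   59.6  49.9] 
 [[ 1.      0.0039 -0.0016]
 [ 0.0039 -1.      0.0012]
 [-0.0016 -0.0012 -1.    ]]
[[323.3629543  213.63009489]
 [424.45824826 182.44187061]]
[564  38  76  20 269] [596.98141264  51.0260223 ] [[ 0.52882289 -0.37610781  0.034     ]]
[ 403  157   50   50 1552] [427.56829897 181.37242268] [[ 0.43744833 -0.27068295  0.034     ]]
[ 542  175   51   48 1498] [566.92523364 198.06608812] [[ 0.42454312 -0.38271311  0.034     ]]
```

Request:
{"op": "apply_moves", "data": {"series": "0 0 0.056 0; 0 0 0.056 0; 0 0 0.056 0; 0 0 0 0; 0 0 0 0"}}

```text
t: 1.87
tcp_pos: [0.4103, -0.1925, 0.1861]
orientation: [[1.0, -0.002, -0.003], [-0.002, -1.0, 0.002], [-0.003, -0.002, -1.0]]
force: [0.1, 0.4, -0.1]
grip_width: 0.0853
```

Request:
{"op": "apply_moves", "data": {"series": "0 0 0 0; 0 0 0 0; 0 0 0 0; 0 0 0 0; 0 0 0 0", "grip": 30}}

```text
t: 2.28
tcp_pos: [0.4119, -0.1925, 0.1885]
orientation: [[1.0, 0.0, 0.002], [0.0, -1.0, -0.002], [0.002, 0.002, -1.0]]
force: [-2.0, 0.9, 10.2]
grip_width: 0.0383
```

Request:
{"op": "apply_moves", "data": {"series": "0 0 0 0; 0 0 0 0; 0 0 0 0; 0 0 0 0; 0 0 0 0", "grip": 80}}

```text
t: 2.7
tcp_pos: [0.4112, -0.1918, 0.1867]
orientation: [[1.0, 0.0, -0.0], [0.0, -1.0, 0.0], [-0.0, -0.0, -1.0]]
force: [0.7, -0.3, -0.1]
grip_width: 0.0686
```

Request:
{"op": "apply_moves", "data": {"series": "0 0 0 -0.0177; 0 0 0 -0.0177; 0 0 0 -0.0177; 0 0 0 -0.0177; 0 0 0 -0.0177"}}

```text
t: 3.12
tcp_pos: [0.4111, -0.1918, 0.1865]
orientation: [[0.846, 0.532, -0.0], [0.532, -0.846, 0.0], [-0.0, -0.0, -1.0]]
force: [-0.3, -0.4, 0.7]
grip_width: 0.0683
```

Request:
{"op": "apply_moves", "data": {"series": "0 0 0 -0.0177; 0 0 0 -0.0177; 0 0 0 -0.0177; 0 0 0 -0.0177; 0 0 0 -0.0177"}}

```text
t: 3.53
tcp_pos: [0.4111, -0.1918, 0.1865]
orientation: [[0.438, 0.899, -0.0], [0.899, -0.438, 0.0], [0.0, -0.0, -1.0]]
force: [0.0, -0.1, 0.3]
grip_width: 0.0679
```

Request:
{"op": "apply_moves", "data": {"series": "0 0 0 -0.0177; 0 0 0 -0.0177; 0 0 0 -0.0177; 0 0 0 -0.0177; 0 0 0 0"}}

```text
t: 3.95
tcp_pos: [0.4111, -0.1918, 0.1866]
orientation: [[0.01, 1.0, -0.0], [1.0, -0.01, 0.0], [0.0, -0.0, -1.0]]
force: [0.6, 0.2, 0.0]
grip_width: 0.0687
```

Request:
{"op": "apply_moves", "data": {"series": "0 0 0 0; 0 0 0 0; 0 0 0 0; 0 0 0 0; 0 0 0 0", "grip": 30}}

```text
t: 4.37
tcp_pos: [0.4113, -0.1919, 0.187]
orientation: [[0.015, 1.0, 0.0], [1.0, -0.015, -0.0], [-0.0, 0.0, -1.0]]
force: [-0.7, 0.7, 5.1]
grip_width: 0.0379
```

Run:
```python
from h import *
s=st()
plan([(*s['tcp_pos'][:2],.25,89.1),(.6187,-.2131,.25,89.1)])
```

```text
4.37 [ 0.4113 -0.1919  0.187 ] [-0.7  0.7  5.1] 0.0379
[-40.1  14.5 117.    0.   48.5 -39.2] 
 [[ 1.530e-02  9.999e-01  2.000e-04]
 [ 9.999e-01 -1.530e-02 -1.000e-04]
 [-1.000e-04  2.000e-04 -1.000e+00]]
0 0 -0.063 0; 0 0 -0.063 0.0001
  -> [ 0.4113 -0.1919  0.25  ] yaw 89.1
-0.005 0.059 0 -0; -0.005 0.059 0 -0; -0.005 0.059 0 -0; -0.005 0.06 0 -0; -0.005 0.059 0 -0
-0.005 0.06 0 -0; -0.006 0.059 0 -0
  -> [ 0.6185 -0.2132  0.25  ] yaw 89.1
```

Request:
{"op": "apply_moves", "data": {"series": "0 0 -0.063 0; 0 0 -0.063 0; -0.005 0.059 0 0; -0.005 0.059 0 0; -0.005 0.059 0 0"}}

```text
t: 4.78
tcp_pos: [0.5007, -0.2008, 0.2509]
orientation: [[0.016, 1.0, 0.002], [1.0, -0.016, -0.001], [-0.001, 0.002, -1.0]]
force: [0.0, -0.2, -0.1]
grip_width: 0.0383
```

Request:
{"op": "apply_moves", "data": {"series": "-0.005 0.06 0 0; -0.005 0.059 0 0; -0.005 0.06 0 0; -0.006 0.059 0 0; 0 0 0 0"}}

```text
t: 5.2
tcp_pos: [0.6222, -0.2131, 0.2494]
orientation: [[0.014, 1.0, 0.003], [1.0, -0.014, -0.001], [-0.001, 0.003, -1.0]]
force: [-0.6, -0.2, -0.6]
grip_width: 0.0383
```

Request:
{"op": "apply_moves", "data": {"series": "0 0 0 0; 0 0 0 0"}}

```text
t: 5.37
tcp_pos: [0.6177, -0.2124, 0.2486]
orientation: [[0.014, 1.0, -0.002], [1.0, -0.014, 0.001], [0.001, -0.002, -1.0]]
force: [0.3, -0.8, -1.7]
grip_width: 0.0381
```

Run:
```python
from h import *
st(); im,m=snap('wrist','w2'); cv2.imwrite('pics/w2b.png',cv2.resize(im,(800,500)))
th=-.01556;R=np.array([[np.cos(th),-np.sin(th)],[np.sin(th),np.cos(th)]]);t=[.62193,-.0081]
for b in (-.105,-.155,-.205): print(proj(m,[[*(R@[0,b]+t),.012]])*1.25)
```

```text
5.37 [ 0.6177 -0.2124  0.2486] [ 0.3 -0.8 -1.7] 0.0381
[-29.4  29.6  86.1  -0.   64.4 -28.5] 
 [[ 0.0143  0.9999 -0.0022]
 [ 0.9999 -0.0143  0.001 ]
 [ 0.001  -0.0022 -1.    ]]
[[404.56910489  97.44637922]]
[[404.27758824 188.90204392]]
[[404.0184821  268.33166089]]
```

View pics/w2b.png

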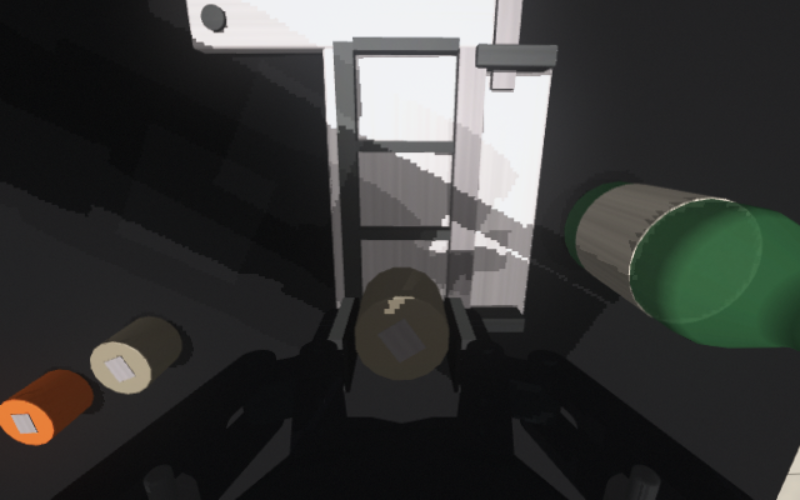

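Run:
```python
from h import *
m=ctrl.camera_model('wrist')
th=-.01556;R=np.array([[np.cos(th),-np.sin(th)],[np.sin(th),np.cos(th)]]);t=[.62193,-.0081]
for y in (-.077,-.083,-.127,-.133,-.177,-.183): print(y,np.round(proj(m,[[*(R@[0,y]+t),z] for z in(.012,.022)])*1.25,1).tolist())
for x,z in ((-.027,.012),(-.027,.022),(.027,.024)): print(x,z,np.round(proj(m,[[*(R@[x,-.105]+t),z]])*1.25,1).tolist())
im=cv2.imread('pics/w2.png');g=cv2.cvtColor(im,6).astype(int)
print('col',[(i,g[i,300:340].mean().round()) for i in range(24,48)]); print([(i,g[i,300:340].mean().round()) for i in range(106,128)]);print([(i,g[i,300:340].mean().round()) for i in range(174,198)]);print('row',[(i,g[70:90,i].mean().round()) for i in range(256,295)]);print([(i,g[70:90,i].mean().round()) for i in range(350,382)])
```

```text
-0.077 [[405.2, 40.2], [405.3, 34.6]]
-0.083 [[405.1, 52.8], [405.3, 48.0]]
-0.127 [[404.8, 139.2], [405.0, 139.1]]
-0.133 [[404.8, 150.1], [404.9, 150.6]]
-0.177 [[404.6, 225.0], [404.7, 229.0]]
-0.183 [[404.5, 234.5], [404.6, 238.9]]
-0.027 0.012 [[355.9, 97.4]]
-0.027 0.022 [[353.4, 95.1]]
0.027 0.024 [[457.4, 94.6]]
col [(24, np.float64(242.0)), (25, np.float64(242.0)), (26, np.float64(242.0)), (27, np.float64(242.0)), (28, np.float64(242.0)), (29, np.float64(207.0)), (30, np.float64(134.0)), (31, np.float64(121.0)), (32, np.float64(121.0)), (33, np.float64(121.0)), (34, np.float64(121.0)), (35, np.float64(121.0)), (36, np.float64(121.0)), (37, np.float64(121.0)), (38, np.float64(121.0)), (39, np.float64(121.0)), (40, np.float64(76.0)), (41, np.float64(61.0)), (42, np.float64(61.0)), (43, np.float64(65.0)), (44, np.float64(161.0)), (45, np.float64(169.0)), (46, np.float64(240.0)), (47, np.float64(242.0))]
[(106, np.float64(241.0)), (107, np.float64(241.0)), (108, np.float64(241.0)), (109, np.float64(241.0)), (110, np.float64(241.0)), (111, np.float64(239.0)), (112, np.float64(194
[... 2134 characters left out ...]
355, np.float64(243.0)), (356, np.float64(243.0)), (357, np.float64(243.0)), (358, np.float64(243.0)), (359, np.float64(243.0)), (360, np.float64(243.0)), (361, np.float64(242.0)), (362, np.float64(240.0)), (363, np.float64(194.0)), (364, np.float64(103.0)), (365, np.float64(108.0)), (366, np.float64(188.0)), (367, np.float64(220.0)), (368, np.float64(222.0)), (369, np.float64(222.0)), (370, np.float64(219.0)), (371, np.float64(217.0)), (372, np.float64(215.0)), (373, np.float64(215.0)), (374, np.float64(215.0)), (375, np.float64(215.0)), (376, np.float64(216.0)), (377, np.float64(216.0)), (378, np.float64(214.0)), (379, np.float64(211.0)), (380, np.float64(211.0)), (381, np.float64(213.0))]
```

Run:
```python
from h import *
m=ctrl.camera_model('wrist')
a=np.linspace(0,2*np.pi,12,endpoint=False)
p=np.array([.6177,-.2124])
P=proj(m,[[p[0]+.02*np.cos(t),p[1]+.02*np.sin(t),.0956] for t in a])
print(np.round(P.min(0),1),np.round(P.max(0),1))
im=cv2.imread('pics/w2.png');hsv=cv2.cvtColor(im,cv2.COLOR_BGR2HSV)
c=im[200:320,260:380]; 
print(hsv[260,318:330].tolist(),hsv[295:312,322].tolist()); print(im[265,280:290].sum(1),im[265,352:364].sum(1))
```

```text
[282.7 235.3] [362.1 304.9]
[[0, 13, 59], [170, 13, 58], [165, 9, 57], [165, 9, 58], [170, 13, 59], [170, 13, 59], [170, 13, 59], [0, 9, 59], [0, 9, 59], [0, 18, 58], [18, 46, 56], [18, 54, 57]] [[19, 53, 53], [21, 47, 54], [20, 56, 55], [23, 57, 54], [20, 57, 54], [19, 51, 55], [20, 56, 55], [22, 53, 53], [18, 48, 53], [165, 13, 39], [120, 7, 37], [150, 7, 37], [120, 7, 37], [120, 7, 36], [120, 7, 37], [120, 7, 37], [0, 0, 36]]
[ 39  42  42  72 129 151 149 149 153 151] [151 154 154 155 153 156 138  89  51  51  45  47]
```

Run:
```python
from h import *
plan([(.618,-.2142,.214,89.1),(.618,-.2142,.2005,89.1,.004)])
```

```text
-0.002 0.001 0.035 0.0001; -0.002 0 0.035 0.0001
  -> [ 0.6179 -0.2144  0.2138] yaw 89.1
0 0 0.007 0; 0 0 0.007 0; 0 0 0.006 0; 0 0 0.007 0
  -> [ 0.6179 -0.2144  0.2003] yaw 89.1
```

Request:
{"op": "apply_moves", "data": {"series": "-0.002 0.001 0.035 0; -0.002 0 0.035 0; 0 0 0 0; 0 0 0 0"}}

```text
t: 5.75
tcp_pos: [0.6176, -0.2145, 0.2138]
orientation: [[0.015, 1.0, -0.003], [1.0, -0.015, 0.002], [0.002, -0.003, -1.0]]
force: [0.3, 0.6, -1.1]
grip_width: 0.038
```

Request:
{"op": "apply_moves", "data": {"series": "0 0 0.007 0; 0 0 0.007 0; 0 0 0.006 0; 0 0 0.006 0; 0 0 0 0"}}

```text
t: 6.17
tcp_pos: [0.6187, -0.2146, 0.2013]
orientation: [[0.014, 1.0, -0.0], [1.0, -0.014, 0.0], [0.0, -0.0, -1.0]]
force: [-0.9, -0.4, -0.3]
grip_width: 0.0377
```

Request:
{"op": "apply_moves", "data": {"series": "0 0 0.003 0; 0 0 0 0; 0 0 0 0"}}

```text
t: 6.42
tcp_pos: [0.6188, -0.2148, 0.2]
orientation: [[0.014, 1.0, -0.0], [1.0, -0.014, 0.0], [0.0, -0.0, -1.0]]
force: [-0.4, -0.1, -1.5]
grip_width: 0.0378
```

Request:
{"op": "apply_moves", "data": {"series": "0 0 0 0; 0 0 0 0; 0 0 0 0; 0 0 0 0; 0 0 0 0", "grip": 80}}

```text
t: 6.83
tcp_pos: [0.619, -0.2148, 0.2004]
orientation: [[0.014, 1.0, 0.0], [1.0, -0.014, -0.0], [-0.0, 0.0, -1.0]]
force: [0.7, -0.7, 0.5]
grip_width: 0.0682
```

Request:
{"op": "apply_moves", "data": {"series": "0 0 -0.03 0; 0 0 -0.06 0; 0 0 -0.06 0; 0 0 0 0"}}

```text
t: 7.17
tcp_pos: [0.6212, -0.2159, 0.2836]
orientation: [[0.014, 1.0, 0.01], [1.0, -0.014, -0.006], [-0.006, 0.01, -1.0]]
force: [1.3, -1.5, 1.1]
grip_width: 0.0683
```

Run:
```python
from h import *
st();im,m=snap('top','t2')
hsv=cv2.cvtColor(im,cv2.COLOR_BGR2HSV);k,l,s,c=cv2.connectedComponentsWithStats(cv2.inRange(hsv,(8,30,60),(35,140,255)))
for i in range(1,k):
    if s[i,4]>40 and 150<c[i][1]<290: print(s[i],c[i],onplane(m,c[i],.034))
plan([(.4366,-.2695,.27,0),(.4366,-.2695,.186,0,.03)])
```

```text
7.17 [ 0.6212 -0.2159  0.2836] [ 1.3 -1.5  1.1] 0.0683
[-29.5  27.3  84.9   0.   67.1 -28.7] 
 [[ 0.0137  0.9999  0.0102]
 [ 0.9999 -0.0136 -0.0057]
 [-0.0056  0.0103 -0.9999]]
-0.008 -0.026 0.002 0.0177; -0.011 -0.025 0.002 0.0177; -0.014 -0.024 0.002 0.0177; -0.016 -0.022 0.001 0.0177; -0.019 -0.02 0.002 0.0177
-0.021 -0.018 0.001 0.0177; -0.022 -0.016 0.002 0.0177; -0.024 -0.013 0.001 0.0177; -0.025 -0.01 0.002 0.0177; -0.026 -0.007 0.001 0.0177
-0.027 -0.004 0.002 0.0177; -0.028 -0.002 0.001 0.0177; -0.027 0.002 0.002 0.0177; -0.028 0.004 0.001 0.0177
  -> [ 0.4364 -0.2693  0.2701] yaw -0.0
0 0 0.056 -0; 0 0 0.056 -0; 0 0 0.056 -0
  -> [ 0.4364 -0.2693  0.1861] yaw -0.0
```

Request:
{"op": "apply_moves", "data": {"series": "-0.008 -0.026 0.002 0.0177; -0.011 -0.025 0.002 0.0177; -0.014 -0.024 0.002 0.0177; -0.016 -0.022 0.001 0.0177; -0.019 -0.02 0.002 0.0177", "grip": 100}}

```text
t: 7.63
tcp_pos: [0.5524, -0.2342, 0.2706]
orientation: [[0.544, 0.839, -0.001], [0.839, -0.544, 0.0], [-0.0, -0.001, -1.0]]
force: [0.0, 1.5, -0.7]
grip_width: 0.0853
```

Request:
{"op": "apply_moves", "data": {"series": "-0.021 -0.018 0.001 0.0177; -0.022 -0.016 0.002 0.0177; -0.024 -0.013 0.001 0.0177; -0.025 -0.01 0.002 0.0177; -0.026 -0.007 0.001 0.0177"}}

```text
t: 8.05
tcp_pos: [0.487, -0.2532, 0.2671]
orientation: [[0.905, 0.425, -0.001], [0.425, -0.905, 0.0], [-0.0, -0.001, -1.0]]
force: [0.6, 0.0, -0.5]
grip_width: 0.0852
```

Request:
{"op": "apply_moves", "data": {"series": "-0.027 -0.004 0.002 0.0177; -0.028 -0.002 0.001 0.0177; -0.027 0.002 0.002 0.0177; -0.028 0.004 0.001 0.0177; 0 0 0 0"}}

```text
t: 8.47
tcp_pos: [0.4329, -0.2685, 0.2638]
orientation: [[1.0, -0.006, -0.002], [-0.006, -1.0, 0.001], [-0.002, -0.001, -1.0]]
force: [-0.3, -0.6, 0.2]
grip_width: 0.0852
```

Run:
```python
from h import *
st(); im,m=snap('wrist','w3')
hsv=cv2.cvtColor(im,cv2.COLOR_BGR2HSV);k,l,s,c=cv2.connectedComponentsWithStats(cv2.inRange(hsv,(8,25,60),(35,140,255)))
for i in range(1,k):
    if s[i,4]>300: print(s[i],c[i],onplane(m,c[i],.03))
```

```text
8.47 [ 0.4329 -0.2685  0.2638] [-0.3 -0.6  0.2] 0.0852
[-45.2  12.4 107.8  -0.   60.   45.2] 
 [[ 1.     -0.0055 -0.0019]
 [-0.0055 -1.      0.0011]
 [-0.0019 -0.0011 -1.    ]]
[ 461    0  136   84 2115] [485.10685579  46.98865248] [[ 0.54968534 -0.3770054   0.03      ]]
[307 186  44  29 633] [331.16271722 197.4028436 ] [[ 0.44631199 -0.27581456  0.03      ]]
[ 431  202   65   47 1690] [467.00414201 224.58047337] [[ 0.42309706 -0.38379358  0.03      ]]
```

Request:
{"op": "apply_moves", "data": {"series": "0.008 0.002 0.052 0; 0 0 0.052 0; 0 0 0.052 0; 0 0 0 0; 0 0 0 0"}}

```text
t: 8.93
tcp_pos: [0.4386, -0.2687, 0.1852]
orientation: [[1.0, 0.002, -0.002], [0.002, -1.0, 0.003], [-0.002, -0.003, -1.0]]
force: [0.4, -0.3, 0.2]
grip_width: 0.0854
```

Request:
{"op": "apply_moves", "data": {"series": "0 0 0 0; 0 0 0 0; 0 0 0 0; 0 0 0 0; 0 0 0 0", "grip": 30}}

```text
t: 9.35
tcp_pos: [0.4394, -0.27, 0.188]
orientation: [[1.0, 0.0, 0.002], [0.0, -1.0, -0.002], [0.002, 0.002, -1.0]]
force: [-0.9, 1.0, 7.6]
grip_width: 0.0378
```

Request:
{"op": "apply_moves", "data": {"series": "0 0 0 0; 0 0 0 0; 0 0 0 0; 0 0 0 0; 0 0 0 0", "grip": 80}}

```text
t: 9.77
tcp_pos: [0.4386, -0.2694, 0.1861]
orientation: [[1.0, -0.0, -0.0], [-0.0, -1.0, 0.0], [-0.0, -0.0, -1.0]]
force: [-0.3, 0.5, -0.0]
grip_width: 0.0683
```

Request:
{"op": "apply_moves", "data": {"series": "0 0 0 -0.0177; 0 0 0 -0.0177; 0 0 0 -0.0177; 0 0 0 -0.0177; 0 0 0 -0.0177"}}

```text
t: 10.18
tcp_pos: [0.4386, -0.2694, 0.186]
orientation: [[0.846, 0.532, -0.0], [0.532, -0.846, 0.0], [-0.0, -0.0, -1.0]]
force: [-1.1, -0.0, 0.0]
grip_width: 0.0681
```

Request:
{"op": "apply_moves", "data": {"series": "0 0 0 -0.0177; 0 0 0 -0.0177; 0 0 0 -0.0177; 0 0 0 -0.0177; 0 0 0 -0.0177"}}

```text
t: 10.6
tcp_pos: [0.4386, -0.2694, 0.186]
orientation: [[0.438, 0.899, -0.0], [0.899, -0.438, 0.0], [0.0, -0.0, -1.0]]
force: [0.1, 0.5, -0.5]
grip_width: 0.0687
```

Request:
{"op": "apply_moves", "data": {"series": "0 0 0 -0.0177; 0 0 0 -0.0177; 0 0 0 -0.0177; 0 0 0 -0.0177; 0 0 0 0"}}

```text
t: 11.02
tcp_pos: [0.4386, -0.2694, 0.1861]
orientation: [[0.01, 1.0, -0.0], [1.0, -0.01, 0.0], [0.0, -0.0, -1.0]]
force: [0.3, -0.8, -0.4]
grip_width: 0.0685
```

Request:
{"op": "apply_moves", "data": {"series": "0 0 0 0; 0 0 0 0; 0 0 0 0; 0 0 0 0; 0 0 0 0", "grip": 30}}

```text
t: 11.43
tcp_pos: [0.4388, -0.2696, 0.1865]
orientation: [[0.015, 1.0, 0.0], [1.0, -0.015, -0.0], [-0.0, 0.0, -1.0]]
force: [-0.4, 0.2, 3.7]
grip_width: 0.038
```

Run:
```python
from h import *
s=st()
plan([(*s['tcp_pos'][:2],.25,89.1),(.6185,-.1646,.25,89.1),(.6185,-.1646,.214,89.1),(.6185,-.1646,.2,89.1,.004)])
```

```text
11.43 [ 0.4388 -0.2696  0.1865] [-0.4  0.2  3.7] 0.038
[-44.8  20.9 108.3  -0.   50.9 -43.9] 
 [[ 1.510e-02  9.999e-01  4.000e-04]
 [ 9.999e-01 -1.510e-02 -5.000e-04]
 [-5.000e-04  4.000e-04 -1.000e+00]]
0 0 -0.063 0.0001; 0 0 -0.064 0
  -> [ 0.4388 -0.2696  0.25  ] yaw 89.1
0.031 0.051 0 0; 0.031 0.051 0 0; 0.031 0.051 0 0; 0.031 0.051 0 0; 0.031 0.051 0 0
0.03 0.051 0 0; 0.031 0.05 0 0
  -> [ 0.6185 -0.1644  0.25  ] yaw 89.1
-0 0 0.036 0; -0 0 0.036 0
  -> [ 0.6185 -0.1644  0.214 ] yaw 89.1
-0 0 0.007 0; -0 0 0.007 0; -0 0 0.007 0; -0 0 0.007 0
  -> [ 0.6185 -0.1644  0.2   ] yaw 89.1
```

Request:
{"op": "apply_moves", "data": {"series": "0 0 -0.063 0; 0 0 -0.064 0; 0.031 0.051 0 0; 0.031 0.051 0 0; 0.031 0.051 0 0"}}

```text
t: 11.85
tcp_pos: [0.5166, -0.2238, 0.2504]
orientation: [[0.016, 1.0, 0.001], [1.0, -0.016, -0.001], [-0.001, 0.001, -1.0]]
force: [0.1, 0.1, 0.3]
grip_width: 0.0382
```

Request:
{"op": "apply_moves", "data": {"series": "0.031 0.051 0 0; 0.031 0.051 0 0; 0.03 0.051 0 0; 0.031 0.05 0 0; 0 0 0 0"}}

```text
t: 12.27
tcp_pos: [0.6213, -0.1611, 0.2496]
orientation: [[0.012, 1.0, 0.003], [1.0, -0.012, 0.001], [0.001, 0.003, -1.0]]
force: [-0.1, 0.1, -0.4]
grip_width: 0.0382
```

Request:
{"op": "apply_moves", "data": {"series": "0 0 0.036 0; 0 0 0.036 0; 0 0 0 0; 0 0 0 0; 0 0 0 0"}}

```text
t: 12.68
tcp_pos: [0.6181, -0.1643, 0.2142]
orientation: [[0.015, 1.0, 0.0], [1.0, -0.015, -0.0], [-0.0, 0.0, -1.0]]
force: [0.6, -0.1, -0.5]
grip_width: 0.038
```

Request:
{"op": "apply_moves", "data": {"series": "0 0 0.007 0; 0 0 0.007 0; 0 0 0.007 0; 0 0 0.007 0; 0 0 0 0"}}

```text
t: 13.1
tcp_pos: [0.6178, -0.1638, 0.1988]
orientation: [[0.014, 1.0, -0.001], [1.0, -0.014, 0.001], [0.001, -0.001, -1.0]]
force: [0.2, -0.9, -0.1]
grip_width: 0.0382
```

Request:
{"op": "apply_moves", "data": {"series": "0 0 0 0; 0 0 0 0; 0 0 0 0; 0 0 0 0; 0 0 0 0", "grip": 80}}

```text
t: 13.52
tcp_pos: [0.6183, -0.164, 0.2]
orientation: [[0.014, 1.0, 0.0], [1.0, -0.014, -0.0], [-0.0, 0.0, -1.0]]
force: [-0.1, -0.4, -0.4]
grip_width: 0.0686
```

Request:
{"op": "apply_moves", "data": {"series": "0 0 -0.03 0; 0 0 -0.06 0; 0 0 -0.06 0; 0 0 0 0; 0 0 0 0"}}

```text
t: 13.93
tcp_pos: [0.6193, -0.1644, 0.2787]
orientation: [[0.014, 1.0, 0.006], [1.0, -0.014, -0.003], [-0.003, 0.006, -1.0]]
force: [-0.2, -0.5, -0.2]
grip_width: 0.0689
```

Run:
```python
from h import *
st()
plan([(.423,-.3828,.27,0)])
```

```text
13.93 [ 0.6193 -0.1644  0.2787] [-0.2 -0.5 -0.2] 0.0689
[-25.5  25.9  87.6  -0.   66.1 -24.7] 
 [[ 0.0138  0.9999  0.0058]
 [ 0.9999 -0.0138 -0.0028]
 [-0.0027  0.0058 -1.    ]]
-0.032 -0.028 0.001 0.0177; -0.034 -0.024 0.001 0.0177; -0.037 -0.02 0.001 0.0177; -0.039 -0.016 0.001 0.0177; -0.04 -0.011 0.001 0.0177
-0.041 -0.007 0.001 0.0177; -0.042 -0.002 0.001 0.0177; -0.042 0.003 0.001 0.0177; -0.041 0.007 0.002 0.0177; -0.04 0.012 0.001 0.0177
-0.039 0.016 0.002 0.0177; -0.037 0.02 0.001 0.0177; -0.034 0.024 0.002 0.0177; -0.031 0.029 0.001 0.0177
  -> [ 0.4233 -0.383   0.2702] yaw 0.0
```

Request:
{"op": "apply_moves", "data": {"series": "-0.032 -0.028 0.001 0.0177; -0.034 -0.024 0.001 0.0177; -0.037 -0.02 0.001 0.0177; -0.039 -0.016 0.001 0.0177; -0.04 -0.011 0.001 0.0177", "grip": 100}}

```text
t: 14.35
tcp_pos: [0.5468, -0.2421, 0.2715]
orientation: [[0.544, 0.839, -0.001], [0.839, -0.544, 0.001], [0.0, -0.002, -1.0]]
force: [0.7, -1.1, -0.4]
grip_width: 0.0854
```

Request:
{"op": "apply_moves", "data": {"series": "-0.041 -0.007 0.001 0.0177; -0.042 -0.002 0.001 0.0177; -0.042 0.003 0.001 0.0177; -0.041 0.007 0.002 0.0177; -0.04 0.012 0.001 0.0177"}}

```text
t: 14.77
tcp_pos: [0.4771, -0.3201, 0.2685]
orientation: [[0.905, 0.425, -0.001], [0.425, -0.905, 0.001], [-0.001, -0.002, -1.0]]
force: [-0.1, 0.2, 0.6]
grip_width: 0.0855
```

Request:
{"op": "apply_moves", "data": {"series": "-0.039 0.016 0.002 0.0177; -0.037 0.02 0.001 0.0177; -0.034 0.024 0.002 0.0177; -0.031 0.029 0.001 0.0177; 0 0 0 0"}}

```text
t: 15.18
tcp_pos: [0.4199, -0.3846, 0.2656]
orientation: [[1.0, -0.008, -0.001], [-0.008, -1.0, 0.0], [-0.001, -0.0, -1.0]]
force: [-0.5, -0.1, -0.8]
grip_width: 0.0853
```

Run:
```python
from h import *
st(); im,m=snap('wrist','w4')
hsv=cv2.cvtColor(im,cv2.COLOR_BGR2HSV);k,l,s,c=cv2.connectedComponentsWithStats(cv2.inRange(hsv,(8,25,40),(35,140,255)))
for i in range(1,k):
    if s[i,4]>300: print(s[i],c[i],onplane(m,c[i],.03))
print(proj(m,[(.423,-.3828,.034)]))
cv2.imwrite('pics/w4b.png',cv2.resize(im,(800,500)))
```

```text
15.18 [ 0.4199 -0.3846  0.2656] [-0.5 -0.1 -0.8] 0.0853
[-54.4  19.   98.9  -0.1  62.1  36.1] 
 [[ 1.0e+00 -8.1e-03 -1.5e-03]
 [-8.1e-03 -1.0e+00  1.0e-04]
 [-1.5e-03 -1.0e-04 -1.0e+00]]
[308  44 116  23 835] [363.11137725  55.79520958] [[ 0.53174547 -0.41344582  0.03      ]]
[ 295  176   52   58 2003] [320.92810784 204.02596106] [[ 0.42751671 -0.38434256  0.03      ]]
[233 268  30  36 454] [250.60132159 285.62334802] [[ 0.35388954 -0.32311875  0.03      ]]
[ 539  280   72  115 1316] [573.75075988 332.93161094] [[ 0.29799947 -0.62003051  0.03      ]]
[[318.97289064 211.26551206]]
```

View pics/w4b.png

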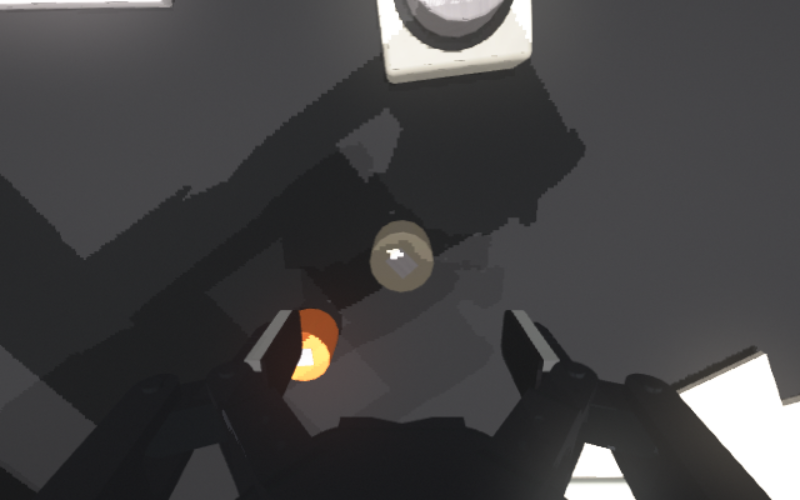

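Request:
{"op": "apply_moves", "data": {"series": "0.008 0 0.053 0; 0 0 0.053 0; 0 0 0.053 0; 0 0 0 0; 0 0 0 0"}}

```text
t: 15.65
tcp_pos: [0.426, -0.381, 0.1852]
orientation: [[1.0, 0.002, -0.003], [0.002, -1.0, 0.004], [-0.003, -0.004, -1.0]]
force: [-0.1, -0.1, 0.1]
grip_width: 0.0856
```

Request:
{"op": "apply_moves", "data": {"series": "0 0 0 0; 0 0 0 0; 0 0 0 0; 0 0 0 0; 0 0 0 0", "grip": 30}}

```text
t: 16.07
tcp_pos: [0.4268, -0.3832, 0.1887]
orientation: [[1.0, 0.0, 0.002], [0.0, -1.0, -0.002], [0.002, 0.002, -1.0]]
force: [-1.0, 0.9, 5.7]
grip_width: 0.0376
```

Request:
{"op": "apply_moves", "data": {"series": "0 0 0 0; 0 0 0 0; 0 0 0 0; 0 0 0 0; 0 0 0 0", "grip": 80}}

```text
t: 16.48
tcp_pos: [0.4261, -0.3824, 0.1866]
orientation: [[1.0, -0.0, -0.0], [-0.0, -1.0, 0.0], [-0.0, -0.0, -1.0]]
force: [-0.4, -0.0, 0.3]
grip_width: 0.0681
```

Request:
{"op": "apply_moves", "data": {"series": "0 0 0 -0.0177; 0 0 0 -0.0177; 0 0 0 -0.0177; 0 0 0 -0.0177; 0 0 0 -0.0177"}}

```text
t: 16.9
tcp_pos: [0.4261, -0.3825, 0.1865]
orientation: [[0.846, 0.532, -0.0], [0.532, -0.846, 0.0], [-0.0, -0.0, -1.0]]
force: [-0.9, -0.3, 0.1]
grip_width: 0.0681
```

Request:
{"op": "apply_moves", "data": {"series": "0 0 0 -0.0177; 0 0 0 -0.0177; 0 0 0 -0.0177; 0 0 0 -0.0177; 0 0 0 -0.0177"}}

```text
t: 17.32
tcp_pos: [0.4261, -0.3824, 0.1865]
orientation: [[0.438, 0.899, -0.0], [0.899, -0.438, 0.0], [0.0, -0.0, -1.0]]
force: [-0.1, -0.6, -0.2]
grip_width: 0.0684
```

Request:
{"op": "apply_moves", "data": {"series": "0 0 0 -0.0177; 0 0 0 -0.0177; 0 0 0 -0.0177; 0 0 0 -0.0177; 0 0 0 0"}}

```text
t: 17.73
tcp_pos: [0.4261, -0.3825, 0.1865]
orientation: [[0.01, 1.0, -0.0], [1.0, -0.01, 0.0], [0.0, -0.0, -1.0]]
force: [0.7, -0.2, 0.5]
grip_width: 0.0684
```

Request:
{"op": "apply_moves", "data": {"series": "0 0 0 0; 0 0 0 0; 0 0 0 0; 0 0 0 0; 0 0 0 0", "grip": 30}}

```text
t: 18.15
tcp_pos: [0.4263, -0.3827, 0.187]
orientation: [[0.015, 1.0, 0.0], [1.0, -0.015, -0.001], [-0.001, 0.0, -1.0]]
force: [-0.4, -0.2, 3.0]
grip_width: 0.0383
```

Run:
```python
from h import *
s=st()
plan([(*s['tcp_pos'][:2],.25,89.1),(.619,-.1143,.25,89.1),(.619,-.1143,.214,89.1),(.619,-.1143,.2,89.1,.004)])
```

```text
18.15 [ 0.4263 -0.3827  0.187 ] [-0.4 -0.2  3. ] 0.0383
[-53.8  26.5  99.7  -0.   53.8 -52.9] 
 [[ 1.500e-02  9.999e-01  4.000e-04]
 [ 9.999e-01 -1.500e-02 -6.000e-04]
 [-6.000e-04  4.000e-04 -1.000e+00]]
0 0 -0.063 0.0001; 0 0 -0.063 0
  -> [ 0.4263 -0.3827  0.25  ] yaw 89.1
0.054 0.038 0 0; 0.054 0.038 0 0; 0.054 0.038 0 0; 0.054 0.038 0 0; 0.054 0.038 0 0
0.055 0.037 0 0; 0.054 0.038 0 0; 0.055 0.037 0 0; 0.054 0.038 0 0; 0.055 0.037 0 0
  -> [ 0.619  -0.1142  0.25  ] yaw 89.1
-0 0 0.036 0; -0 0 0.036 0
  -> [ 0.619  -0.1142  0.214 ] yaw 89.1
-0 0 0.007 0; -0 0 0.007 0; -0 0 0.007 0; -0 0 0.007 0
  -> [ 0.619  -0.1142  0.2   ] yaw 89.1
```

Request:
{"op": "apply_moves", "data": {"series": "0 0 -0.063 0; 0 0 -0.063 0; 0.054 0.038 0 0; 0.054 0.038 0 0; 0.054 0.038 0 0"}}

```text
t: 18.57
tcp_pos: [0.4846, -0.3019, 0.2503]
orientation: [[0.017, 1.0, 0.001], [1.0, -0.017, -0.001], [-0.001, 0.001, -1.0]]
force: [-0.1, 0.4, -2.2]
grip_width: 0.038
```

Request:
{"op": "apply_moves", "data": {"series": "0.054 0.038 0 0; 0.054 0.038 0 0; 0.055 0.037 0 0; 0.054 0.038 0 0; 0.055 0.037 0 0"}}

```text
t: 18.98
tcp_pos: [0.5807, -0.1661, 0.2493]
orientation: [[0.015, 1.0, -0.001], [1.0, -0.015, 0.0], [0.0, -0.001, -1.0]]
force: [0.6, -0.2, -1.1]
grip_width: 0.0382
```

Request:
{"op": "apply_moves", "data": {"series": "0.054 0.038 0 0; 0.055 0.037 0 0; 0 0 0 0; 0 0 0 0"}}

```text
t: 19.32
tcp_pos: [0.6188, -0.1118, 0.2491]
orientation: [[0.011, 1.0, -0.001], [1.0, -0.011, 0.0], [0.0, -0.001, -1.0]]
force: [-1.1, -0.6, -1.4]
grip_width: 0.038
```

Request:
{"op": "apply_moves", "data": {"series": "0 0 0.036 0; 0 0 0.036 0; 0 0 0 0; 0 0 0 0; 0 0 0 0"}}

```text
t: 19.73
tcp_pos: [0.6183, -0.1145, 0.2142]
orientation: [[0.015, 1.0, 0.0], [1.0, -0.015, -0.0], [-0.0, 0.0, -1.0]]
force: [-0.6, -0.3, -1.7]
grip_width: 0.0381
```

Request:
{"op": "apply_moves", "data": {"series": "0 0 0.007 0; 0 0 0.007 0; 0 0 0.007 0; 0 0 0.007 0; 0 0 0 0"}}

```text
t: 20.15
tcp_pos: [0.6183, -0.1136, 0.1992]
orientation: [[0.014, 1.0, -0.0], [1.0, -0.014, 0.0], [0.0, -0.0, -1.0]]
force: [-0.4, 0.7, -0.7]
grip_width: 0.0379
```

Request:
{"op": "apply_moves", "data": {"series": "0 0 0 0; 0 0 0 0; 0 0 0 0; 0 0 0 0; 0 0 0 0", "grip": 80}}

```text
t: 20.57
tcp_pos: [0.6184, -0.1136, 0.1998]
orientation: [[0.014, 1.0, 0.0], [1.0, -0.014, -0.0], [-0.0, 0.0, -1.0]]
force: [0.1, -0.0, -0.7]
grip_width: 0.068
```

Request:
{"op": "apply_moves", "data": {"series": "0 0 -0.03 0; 0 0 -0.06 0; 0 0 -0.06 0; 0 0 0 0; 0 0 0 0"}}

```text
t: 20.98
tcp_pos: [0.6194, -0.114, 0.2775]
orientation: [[0.014, 1.0, 0.005], [1.0, -0.014, -0.002], [-0.002, 0.005, -1.0]]
force: [0.7, -0.6, 0.8]
grip_width: 0.0683
```

Run:
```python
from h import *
st(); m=ctrl.camera_model('top')
fb=lambda c:[(205+(x+.5)/4-.5,150+(y+.5)/4-.5) for x,y in c]
q=onplane(m,fb([(165,190),(335,465),(211,546),(41,264)]),.004)
th,R,t,r=fit2([(.125,-.055),(-.125,-.055),(-.125,.055),(.125,.055)],q);print('mat',np.degrees(th),t,r.tolist())
plan([(.44,.255,.40,33)])
```

```text
20.98 [ 0.6194 -0.114   0.2775] [ 0.7 -0.6  0.8] 0.0683
[-21.2  24.7  89.4  -0.   65.6 -20.4] 
 [[ 0.0138  0.9999  0.005 ]
 [ 0.9999 -0.0138 -0.0019]
 [-0.0019  0.005  -1.    ]]
mat 33.209634289319816 [0.44863742 0.27002194] [[3.1, 0.8], [-1.7, -2.3], [-2.1, -0.0], [0.7, 1.6]]
0.056 -0.028 -0.019 0.012; 0.054 -0.033 -0.019 0.012; 0.052 -0.037 -0.019 0.012; 0.049 -0.04 -0.019 0.012; 0.045 -0.044 -0.019 0.012
0.042 -0.047 -0.019 0.012; 0.038 -0.05 -0.019 0.012; 0.034 -0.053 -0.019 0.012; 0.03 -0.055 -0.019 0.012; 0.026 -0.058 -0.019 0.012
0.022 -0.059 -0.018 0.012; 0.018 -0.061 -0.019 0.0121; 0.012 -0.062 -0.018 0.012
  -> [0.4398 0.255  0.4   ] yaw 33.0
```

Request:
{"op": "apply_moves", "data": {"series": "0.056 -0.028 -0.019 0.012; 0.054 -0.033 -0.019 0.012; 0.052 -0.037 -0.019 0.012; 0.049 -0.04 -0.019 0.012; 0.045 -0.044 -0.019 0.012", "grip": 100}}

```text
t: 21.4
tcp_pos: [0.5479, 0.0295, 0.3211]
orientation: [[0.385, 0.923, -0.002], [0.923, -0.385, 0.001], [-0.0, -0.002, -1.0]]
force: [0.6, 0.6, 0.4]
grip_width: 0.0855
```

Request:
{"op": "apply_moves", "data": {"series": "0.042 -0.047 -0.019 0.012; 0.038 -0.05 -0.019 0.012; 0.034 -0.053 -0.019 0.012; 0.03 -0.055 -0.019 0.012; 0.026 -0.058 -0.019 0.012"}}

```text
t: 21.82
tcp_pos: [0.4787, 0.171, 0.3689]
orientation: [[0.697, 0.717, -0.002], [0.717, -0.697, -0.0], [-0.002, -0.001, -1.0]]
force: [0.8, -0.6, 0.0]
grip_width: 0.0857
```

Request:
{"op": "apply_moves", "data": {"series": "0.022 -0.059 -0.018 0.012; 0.018 -0.061 -0.019 0.0121; 0.012 -0.062 -0.018 0.012; 0 0 0 0; 0 0 0 0"}}

```text
t: 22.23
tcp_pos: [0.4379, 0.2565, 0.3967]
orientation: [[0.836, 0.548, -0.001], [0.548, -0.836, -0.0], [-0.001, -0.0, -1.0]]
force: [0.0, -0.5, 0.1]
grip_width: 0.0853
```

Run:
```python
from h import *
st(); im,m=snap('wrist','w5'); cv2.imwrite('pics/w5b.png',cv2.resize(im,(800,500),interpolation=cv2.INTER_CUBIC))
im,m=snap('top','t5')
cv2.imwrite('pics/t5b.png',cv2.resize(im[150:290,310:510],None,fx=4,fy=4,interpolation=cv2.INTER_CUBIC))
```

```text
22.23 [0.4379 0.2565 0.3967] [ 0.  -0.5  0.1] 0.0853
[ 16.9   2.1 102.1  -0.   75.8  73.7] 
 [[ 8.363e-01  5.482e-01 -6.000e-04]
 [ 5.482e-01 -8.363e-01 -3.000e-04]
 [-7.000e-04 -0.000e+00 -1.000e+00]]
```

View pics/w5b.png

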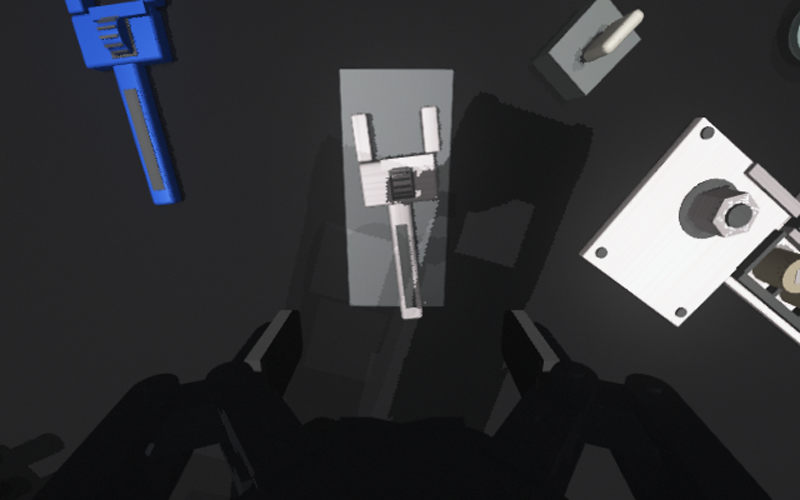

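View pics/t5b.png

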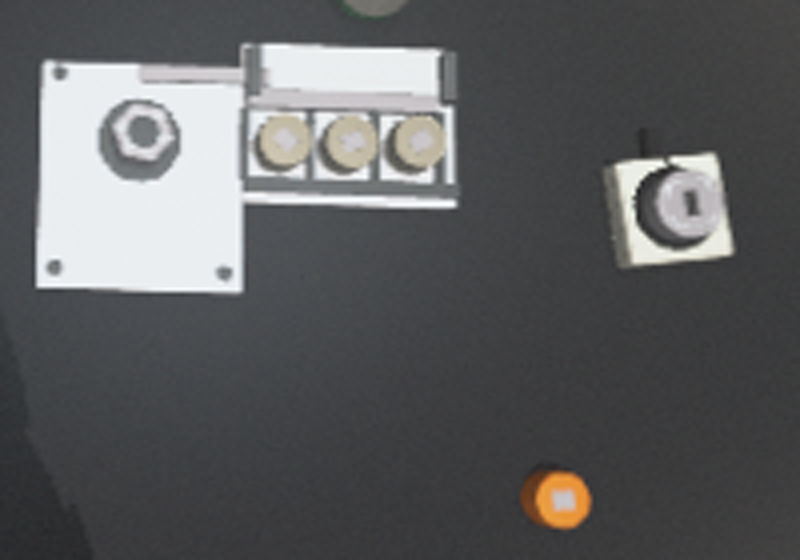

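Run:
```python
from h import *
# camera pose at the time of w5: arm has not moved since
m=ctrl.camera_model('wrist')
px=np.array([(363,207),(437,200),(367,112.5),(403,319),(422,316)])/1.25
z=[.022,.022,.022,.020,.020]
q=np.array([onplane(m,p,h)[0] for p,h in zip(px,z)])
th,R,t,r=fit2([(-.069,.035),(-.069,-.04),(.02,.02),(-.201,.012),(-.201,-.012)],q);print('wrench wrist',np.degrees(th),t,r.tolist())
mv=onplane(m,np.array([(437,105),(421,108),(424,152)])/1.25,.022);print('mov jaw in wrench',np.round((mv[:,:2]-t)@R*1e3,1).tolist())
mt=ctrl.camera_model('top')
fb=lambda c:[(205+(x+.5)/4-.5,150+(y+.5)/4-.5) for x,y in c]
q=onplane(mt,fb([(149,392),(230,327),(103,290),(281,507),(307,492)]),.0215)
q=np.array(q)
print('top px fit');th2,R2,t2,r2=fit2([(-.069,.035),(-.069,-.04),(.02,.02),(-.201,.012),(-.201,-.012)],q);print(np.degrees(th2),t2,r2.tolist())
w=np.array([*(R@[-.088,0]+t)]);print('grasp',w)
q=onplane(m,np.array([(340,69),(452,69),(445,305),(350,305)])/1.25,.004)
th,R,t,r=fit2([(.125,.055),(.125,-.055),(-.125,-.055),(-.125,.055)],q);print('mat',np.degrees(th),t,r.tolist())
```

```text
wrench wrist 39.69205391678452 [0.50348463 0.31048053] [[0.5, -0.4], [2.2, -0.0], [0.7, 2.1], [-2.0, 0.5], [-1.4, -2.2]]
mov jaw in wrench [[17.1, -46.2], [16.2, -31.3], [-23.2, -30.2]]
top px fit
39.051882905155885 [0.50421253 0.310249  ] [[1.2, -0.6], [-0.0, -1.0], [5.3, 6.8], [-5.3, -2.6], [-1.1, -2.6]]
grasp [0.43576967 0.25427835]
mat 33.16863388042318 [0.45043943 0.26848686] [[0.4, 2.7], [2.9, -0.7], [-1.5, -1.1], [-1.8, -0.9]]
```

Run:
```python
from h import *
plan([(.4358,.2543,.21,39.4),(.4358,.2543,.18,39.4,.015)])
```

```text
-0.001 -0 0.062 -0.0029; -0.001 -0 0.062 -0.0029; -0.001 -0.001 0.062 -0.0029; -0.001 -0 0.062 -0.003; -0.001 -0.001 0.062 -0.0029
-0 -0.001 0.062 -0.003
  -> [0.4358 0.2546 0.2101] yaw 39.4
-0 0 0.02 0; -0 0 0.02 0; -0 0 0.02 0
  -> [0.4358 0.2546 0.1801] yaw 39.4
```

Request:
{"op": "apply_moves", "data": {"series": "-0.001 0 0.062 -0.0029; -0.001 0 0.062 -0.0029; -0.001 -0.001 0.062 -0.0029; -0.001 0 0.062 -0.003; -0.001 -0.001 0.062 -0.0029"}}

```text
t: 22.75
tcp_pos: [0.4364, 0.2531, 0.24]
orientation: [[0.786, 0.619, -0.001], [0.619, -0.786, -0.001], [-0.001, -0.0, -1.0]]
force: [0.1, 0.3, -0.2]
grip_width: 0.0856
```

Request:
{"op": "apply_moves", "data": {"series": "0 -0.001 0.05 -0.003; 0 0 0.02 0; 0 0 0.02 0; 0 0 0 0; 0 0 0 0"}}

```text
t: 23.17
tcp_pos: [0.4365, 0.2547, 0.1976]
orientation: [[0.774, 0.633, 0.0], [0.633, -0.774, 0.0], [0.0, 0.0, -1.0]]
force: [-0.3, -0.4, 0.2]
grip_width: 0.0856
```

Run:
```python
from h import *
st()
im,m=snap('wrist','w6'); cv2.imwrite('pics/w6b.png',cv2.resize(im,(800,500),interpolation=cv2.INTER_CUBIC))
plan([(.4358,.2543,.18,39.4,.015)])
```

```text
23.17 [0.4365 0.2547 0.1976] [-0.3 -0.4  0.2] 0.0856
[ 16.8  18.6 109.6  -0.   51.8  67.5] 
 [[ 7.739e-01  6.332e-01  4.000e-04]
 [ 6.332e-01 -7.739e-01  1.000e-04]
 [ 3.000e-04  2.000e-04 -1.000e+00]]
-0.001 -0 0.018 -0.0001; -0.001 -0 0.019 -0.0002
  -> [0.436  0.2544 0.1798] yaw 39.4
```

View pics/w6b.png

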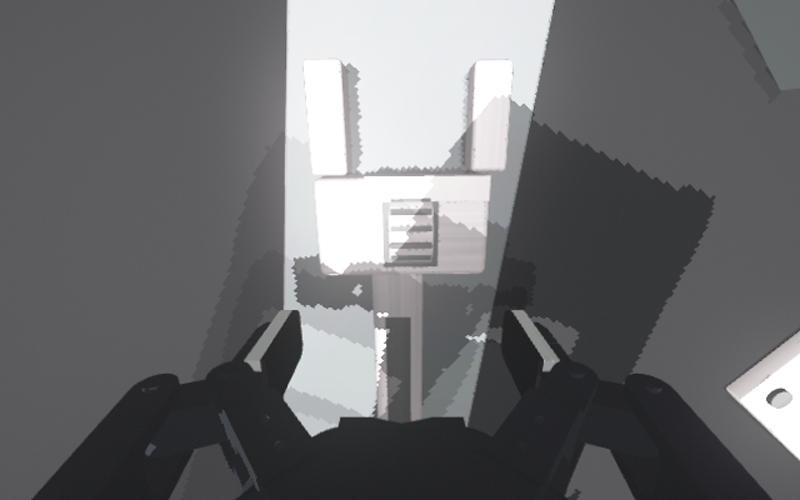

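Run:
```python
from h import *
m=ctrl.camera_model('wrist');s=ctrl.state();R=np.array(s['orientation']);p=np.array(s['tcp_pos'])
n=['fix tip in','fix root in','mov tip in','mov root in','head back L','head back R','throat']
px=np.array([(343,61),(348,172),(474,61),(469,170),(321,273),(485,271),(400,176)])/1.25
q=onplane(m,px,.022)
for a,b in zip(n,(q-p)@R*1e3): print(a,np.round([b[0],-b[1]],1))
q=onplane(m,np.array([(373,300),(423,300),(412,264),(412,203),(438,235),(383,235)])/1.25,.020)
print(np.round(((q-p)@R*1e3)[:,:2]*[1,-1],1).tolist())
```

```text
fix tip in [105.1  22.2]
fix root in [63.9 22.1]
mov tip in [105.1 -27.3]
mov root in [ 64.7 -27.6]
head back L [19.4 36.3]
head back R [ 20.3 -37.3]
throat [62.3  0.7]
[[5.1, 13.4], [5.1, -9.9], [23.0, -4.6], [50.7, -4.4], [36.5, -15.9], [36.5, 8.3]]
```

Request:
{"op": "apply_moves", "data": {"series": "0 -0.004 0.018 0; 0 0 0.018 0; 0 0 0 0; 0 0 0 0; 0 0 0 0"}}

```text
t: 23.63
tcp_pos: [0.4346, 0.2567, 0.1792]
orientation: [[0.773, 0.634, -0.0], [0.634, -0.773, -0.0], [-0.0, -0.0, -1.0]]
force: [-0.3, 0.2, 0.4]
grip_width: 0.0851
```

Request:
{"op": "apply_moves", "data": {"series": "0 0 0 0; 0 0 0 0; 0 0 0 0; 0 0 0 0; 0 0 0 0", "grip": 0}}

```text
t: 24.05
tcp_pos: [0.4347, 0.2566, 0.1793]
orientation: [[0.773, 0.634, 0.0], [0.634, -0.773, 0.0], [0.0, 0.0, -1.0]]
force: [-0.7, -0.3, 0.6]
grip_width: 0.0259
```

Request:
{"op": "apply_moves", "data": {"series": "0 0 0 0; 0 0 0 0; 0 0 0 0"}}

```text
t: 24.3
tcp_pos: [0.4349, 0.2566, 0.1796]
orientation: [[0.773, 0.634, 0.001], [0.634, -0.773, 0.0], [0.001, 0.0, -1.0]]
force: [-1.7, -0.5, 5.2]
grip_width: 0.0225
```

Run:
```python
from h import *
st()
```

```text
24.3 [0.4349 0.2566 0.1796] [-1.7 -0.5  5.2] 0.0225
[ 17.1  20.6 109.8  -0.   49.6  67.7] 
 [[ 7.733e-01  6.340e-01  6.000e-04]
 [ 6.340e-01 -7.733e-01  1.000e-04]
 [ 5.000e-04  3.000e-04 -1.000e+00]]
```

Run:
```python
from h import *
a=np.radians(19.16);R=np.array([[np.cos(a),-np.sin(a)],[np.sin(a),np.cos(a)]])
g=np.array([.621,-.0088])+R@[-.091,.005];print(g)
s=ctrl.state();p=s['tcp_pos']
plan([(p[0],p[1],.3,phi()),(*g,.3,19.16,.025)],step=.02)
```

```text
[ 0.53339984 -0.03394383]
0 0 -0.034 -0; 0 0 -0.034 -0; 0 0 -0.035 -0; 0 0 -0.034 -0; 0 0 -0.035 -0
0 0 -0.034 -0; 0 0 -0.035 -0
  -> [0.4349 0.2566 0.3001] yaw 39.3
-0.017 0.044 0 0.0043; -0.015 0.045 0 0.0043; -0.014 0.045 0 0.0043; -0.013 0.045 0 0.0043; -0.012 0.046 0 0.0043
-0.011 0.046 0 0.0043; -0.009 0.046 0 0.0043; -0.008 0.047 0 0.0043; -0.007 0.047 0 0.0043; -0.005 0.047 0 0.0043
-0.004 0.047 0 0.0044; -0.003 0.047 0 0.0043; -0.002 0.047 0 0.0044
  -> [ 0.5334 -0.0341  0.3001] yaw 19.2
```

Request:
{"op": "apply_moves", "data": {"series": "0 0 -0.034 0; 0 0 -0.034 0; 0 0 -0.035 0; 0 0 -0.034 0; 0 0 -0.035 0"}}

```text
t: 24.72
tcp_pos: [0.4335, 0.2563, 0.2644]
orientation: [[0.773, 0.634, -0.004], [0.634, -0.773, -0.001], [-0.003, -0.001, -1.0]]
force: [0.2, 1.0, -5.1]
grip_width: 0.0223
```

Request:
{"op": "apply_moves", "data": {"series": "0 0 -0.034 0; 0 0 -0.035 0; -0.017 0.044 0 0.0043; -0.015 0.045 0 0.0043; -0.014 0.045 0 0.0043"}}

```text
t: 25.13
tcp_pos: [0.4568, 0.189, 0.2987]
orientation: [[0.822, 0.569, -0.002], [0.569, -0.822, -0.0], [-0.002, -0.001, -1.0]]
force: [0.7, 1.0, -6.3]
grip_width: 0.0225
```

Request:
{"op": "apply_moves", "data": {"series": "-0.013 0.045 0 0.0043; -0.012 0.046 0 0.0043; -0.011 0.046 0 0.0043; -0.009 0.046 0 0.0043; -0.008 0.047 0 0.0043"}}

```text
t: 25.55
tcp_pos: [0.4945, 0.0766, 0.2981]
orientation: [[0.892, 0.452, -0.003], [0.452, -0.892, 0.0], [-0.003, -0.002, -1.0]]
force: [0.8, 0.0, -5.8]
grip_width: 0.0223
```

Request:
{"op": "apply_moves", "data": {"series": "-0.007 0.047 0 0.0043; -0.005 0.047 0 0.0043; -0.004 0.047 0 0.0044; -0.003 0.047 0 0.0043; -0.002 0.047 0 0.0044"}}

```text
t: 25.97
tcp_pos: [0.5325, -0.0351, 0.298]
orientation: [[0.945, 0.327, -0.003], [0.327, -0.945, 0.001], [-0.003, -0.002, -1.0]]
force: [1.4, 0.4, -5.7]
grip_width: 0.0222
```

Request:
{"op": "apply_moves", "data": {"series": "0 0 0 0; 0 0 0 0; 0 0 0 0"}}

```text
t: 26.22
tcp_pos: [0.5323, -0.0338, 0.2983]
orientation: [[0.945, 0.328, -0.003], [0.328, -0.945, 0.001], [-0.002, -0.002, -1.0]]
force: [-0.3, 0.9, -7.0]
grip_width: 0.0224
```

Run:
```python
from h import *
st()
im,m=snap('wrist','w7'); cv2.imwrite('pics/w7b.png',cv2.resize(im,(800,500),interpolation=cv2.INTER_CUBIC))
print('nut proj',proj(m,[[.621,-.0088,.044]])*1.25)
```

```text
26.22 [ 0.5323 -0.0338  0.2983] [-0.3  0.9 -7. ] 0.0224
[-16.4  12.2 103.2   0.   64.8  54.5] 
 [[ 0.9448  0.3278 -0.0031]
 [ 0.3278 -0.9448  0.0013]
 [-0.0025 -0.0022 -1.    ]]
nut proj [[411.57419555 112.0537727 ]]
```

View pics/w7b.png

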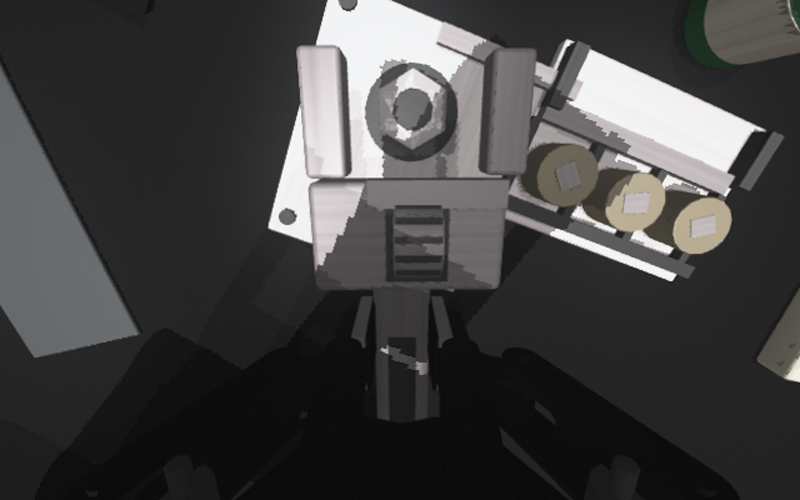

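Run:
```python
from h import *
a=np.radians(19.16);R=np.array([[np.cos(a),-np.sin(a)],[np.sin(a),np.cos(a)]])
g=np.array([.621,-.0088])+R@[-.091,.0055];print(g)
plan([(*g,.23,19.16,.02),(*g,.191,19.16,.008)])
```

```text
[ 0.53323574 -0.03347153]
0 0 0.034 0; 0.001 0 0.034 0; 0 0 0.035 0; 0.001 0.001 0.034 0.0001
  -> [ 0.5335 -0.0336  0.23  ] yaw 19.1
-0 -0 0.016 -0; -0 -0 0.016 -0; -0 -0 0.015 -0; -0 -0 0.016 -0; -0 -0 0.015 -0
  -> [ 0.5335 -0.0336  0.191 ] yaw 19.1
```

Request:
{"op": "apply_moves", "data": {"series": "0 0 0.034 0; 0.001 0.002 0.034 0; 0 0 0.035 0; 0.001 0 0.034 0; 0 0 0 0"}}

```text
t: 26.68
tcp_pos: [0.5322, -0.0332, 0.2275]
orientation: [[0.944, 0.329, -0.007], [0.329, -0.944, 0.002], [-0.006, -0.004, -1.0]]
force: [-1.8, 0.3, -7.1]
grip_width: 0.0226
```

Request:
{"op": "apply_moves", "data": {"series": "0 0 0.016 0; 0 0 0.016 0; 0 0 0 0"}}

```text
t: 26.93
tcp_pos: [0.5341, -0.0343, 0.2143]
orientation: [[0.944, 0.329, -0.001], [0.329, -0.944, 0.0], [-0.001, -0.001, -1.0]]
force: [-0.6, 1.4, -6.1]
grip_width: 0.0225
```

Request:
{"op": "apply_moves", "data": {"series": "0 0 0.015 0; 0 0 0.016 0; 0 0 0 0"}}

```text
t: 27.18
tcp_pos: [0.5338, -0.0346, 0.1983]
orientation: [[0.945, 0.328, -0.002], [0.328, -0.945, 0.001], [-0.002, -0.001, -1.0]]
force: [0.4, 1.1, -6.3]
grip_width: 0.0225
```

Request:
{"op": "apply_moves", "data": {"series": "0 0 0.014 0; 0 0 0 0; 0 0 0 0"}}

```text
t: 27.43
tcp_pos: [0.5343, -0.0348, 0.1923]
orientation: [[0.945, 0.328, -0.001], [0.328, -0.945, 0.0], [-0.001, -0.001, -1.0]]
force: [-0.5, -0.3, -5.1]
grip_width: 0.0223
```

Request:
{"op": "apply_moves", "data": {"series": "0 0 0.004 0; 0 0 0.004 0; 0 0 0 0; 0 0 0 0"}}

```text
t: 27.77
tcp_pos: [0.5344, -0.0348, 0.1886]
orientation: [[0.945, 0.328, -0.0], [0.328, -0.945, 0.0], [-0.0, -0.0, -1.0]]
force: [-0.0, 0.1, -5.5]
grip_width: 0.0228
```

Request:
{"op": "apply_moves", "data": {"series": "0 0.004 0 0; 0 0.003 0 0; 0 0 0 0; 0 0 0 0"}}

```text
t: 28.1
tcp_pos: [0.5357, -0.0383, 0.1888]
orientation: [[0.945, 0.328, 0.0], [0.328, -0.945, -0.0], [0.0, 0.0, -1.0]]
force: [-0.1, -0.7, -6.4]
grip_width: 0.0225
```

Request:
{"op": "apply_moves", "data": {"series": "0 0.002 0 0; 0 0 0 0; 0 0 0 0"}}

```text
t: 28.35
tcp_pos: [0.5359, -0.0391, 0.1887]
orientation: [[0.945, 0.328, 0.0], [0.328, -0.945, 0.0], [0.0, -0.0, -1.0]]
force: [0.6, 0.1, -5.5]
grip_width: 0.0223
```

Request:
{"op": "apply_moves", "data": {"series": "0 0.002 0 0; 0 0 0 0; 0 0 0 0"}}

```text
t: 28.6
tcp_pos: [0.5362, -0.0397, 0.1886]
orientation: [[0.945, 0.328, -0.0], [0.328, -0.945, 0.001], [-0.0, -0.001, -1.0]]
force: [-0.6, 2.9, -5.9]
grip_width: 0.0225
```

Request:
{"op": "apply_moves", "data": {"series": "0 0 0.004 0; 0 0 0 0; 0 0 0 0"}}

```text
t: 28.85
tcp_pos: [0.5363, -0.0397, 0.1876]
orientation: [[0.944, 0.329, -0.0], [0.329, -0.944, 0.0], [-0.0, -0.0, -1.0]]
force: [-4.8, 4.2, 5.4]
grip_width: 0.0223
```

Request:
{"op": "apply_moves", "data": {"series": "0 0 -0.003 0; 0 0 0 0; 0 0 0 0; 0 0 0 0; 0 0 0 0", "grip": 60}}

```text
t: 29.27
tcp_pos: [0.5365, -0.0402, 0.1884]
orientation: [[0.945, 0.328, 0.001], [0.328, -0.945, -0.0], [0.001, 0.001, -1.0]]
force: [0.3, -0.0, 0.2]
grip_width: 0.0512
```

Request:
{"op": "apply_moves", "data": {"series": "0 0 -0.03 0; 0 0 -0.06 0; 0 0 -0.06 0; 0 0 0 0; 0 0 0 0"}}

```text
t: 29.68
tcp_pos: [0.5373, -0.0403, 0.2653]
orientation: [[0.945, 0.328, 0.005], [0.328, -0.945, -0.002], [0.004, 0.003, -1.0]]
force: [-0.8, 1.2, 0.1]
grip_width: 0.0511
```

Request:
{"op": "apply_moves", "data": {"series": "0 0 0 0; 0 0 0 0; 0 0 0 0; 0 0 0 0; 0 0 0 0", "grip": 0}}

```text
t: 30.1
tcp_pos: [0.536, -0.0399, 0.2623]
orientation: [[0.945, 0.328, -0.002], [0.328, -0.945, 0.0], [-0.001, -0.001, -1.0]]
force: [0.1, 0.1, -0.6]
grip_width: -0.0001
```

Request:
{"op": "apply_moves", "data": {"series": "0 0 0 0; 0 0 0 0; 0 0 0 0; 0 0 0 0; 0 0 0 0"}}

```text
t: 30.52
tcp_pos: [0.5363, -0.04, 0.2632]
orientation: [[0.945, 0.328, 0.0], [0.328, -0.945, 0.0], [0.0, -0.0, -1.0]]
force: [-0.3, -0.4, 0.0]
grip_width: -0.0001
```

Run:
```python
from h import *
st()
im,m=snap('wrist','w8'); cv2.imwrite('pics/w8b.png',cv2.resize(im,(800,500),interpolation=cv2.INTER_CUBIC))
```

```text
30.52 [ 0.5363 -0.04    0.2632] [-0.3 -0.4  0. ] -0.0001
[-16.9  15.6 103.7   0.   60.7  53.9] 
 [[ 0.9447  0.328   0.    ]
 [ 0.328  -0.9447  0.    ]
 [ 0.     -0.     -1.    ]]
```

View pics/w8b.png

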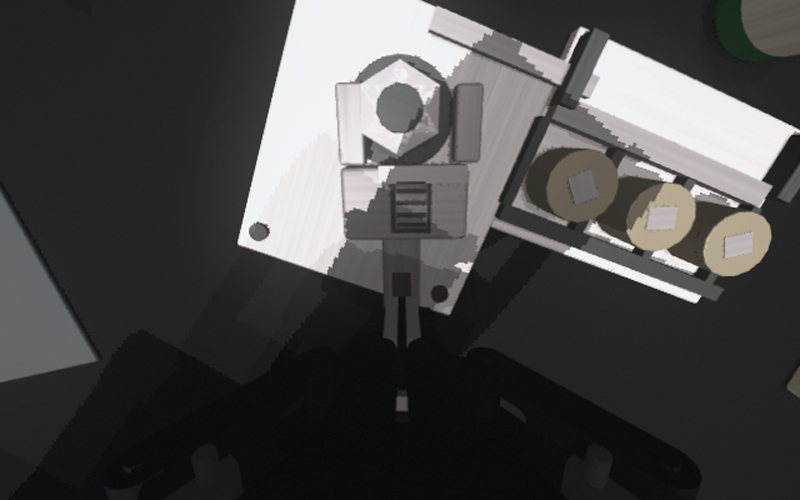

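Run:
```python
from h import *
m=ctrl.camera_model('wrist');s=ctrl.state();R=np.array(s['orientation']);p=np.array(s['tcp_pos'])
for px,z in (((410,206),.040),((347,238),.030),((467,237),.030),((400,167),.030),((363,86),.030),((452,86),.03),((399,107),.044)):
    q=onplane(m,np.array(px)/1.25,z)[0]; b=(q-p)@R*1e3; print(px,np.round([b[0],-b[1]],1))
```

```text
(410, 206) [41.1 -4.6]
(347, 238) [19.7 33.2]
(467, 237) [ 20.3 -39.5]
(400, 167) [61.7  1. ]
(363, 86) [104.2  20.7]
(452, 86) [104.2 -26.9]
(399, 107) [92.4  1.4]
```

Request:
{"op": "apply_moves", "data": {"series": "0.03 0.005 0 0; 0.032 0.006 0.029 0; 0 0 0.03 0; 0 0 0.029 0; 0 0 0 0"}}

```text
t: 30.98
tcp_pos: [0.567, -0.0351, 0.2173]
orientation: [[0.945, 0.328, -0.002], [0.328, -0.945, 0.0], [-0.002, -0.001, -1.0]]
force: [-0.1, -0.8, 0.7]
grip_width: -0.0001
```

Request:
{"op": "apply_moves", "data": {"series": "0 0 0.003 0; 0 0 0 0; 0 0 0 0"}}

```text
t: 31.23
tcp_pos: [0.5674, -0.035, 0.2183]
orientation: [[0.945, 0.328, 0.001], [0.328, -0.945, -0.0], [0.0, 0.0, -1.0]]
force: [0.4, 0.1, 0.4]
grip_width: 0.0001
```

Request:
{"op": "apply_moves", "data": {"series": "0 0 0.003 0; 0 0 0 0; 0 0 0 0"}}

```text
t: 31.48
tcp_pos: [0.5676, -0.0351, 0.2168]
orientation: [[0.945, 0.328, 0.001], [0.328, -0.945, -0.0], [0.001, 0.001, -1.0]]
force: [-0.5, -0.6, 2.1]
grip_width: -0.0001
```

Request:
{"op": "apply_moves", "data": {"series": "0 0 0.003 0; 0 0 0 0; 0 0 0 0"}}

```text
t: 31.73
tcp_pos: [0.5679, -0.035, 0.2165]
orientation: [[0.945, 0.328, 0.002], [0.328, -0.945, -0.0], [0.001, 0.001, -1.0]]
force: [-3.4, 1.3, 12.5]
grip_width: -0.0002
```

Request:
{"op": "apply_moves", "data": {"series": "0.006 0 0 0; 0.006 0 0 0; 0 0 0 0"}}

```text
t: 31.98
tcp_pos: [0.5738, -0.0329, 0.2167]
orientation: [[0.945, 0.328, 0.002], [0.328, -0.945, -0.0], [0.002, 0.001, -1.0]]
force: [-3.7, 1.3, 14.2]
grip_width: -0.0
```

Request:
{"op": "apply_moves", "data": {"series": "0.008 0 0 0; 0.008 0 0 0; 0.008 0 0 0; 0.006 0 0 0; 0 0 0 0"}}

```text
t: 32.4
tcp_pos: [0.5878, -0.028, 0.2157]
orientation: [[0.945, 0.328, 0.001], [0.328, -0.945, -0.0], [0.001, 0.001, -1.0]]
force: [-0.0, 1.5, 6.6]
grip_width: -0.0002
```

Run:
```python
from h import *
st()
```

```text
32.4 [ 0.5878 -0.028   0.2157] [-0.   1.5  6.6] -0.0002
[-14.3  25.4  97.    0.   57.5  56.6] 
 [[ 9.446e-01  3.282e-01  1.500e-03]
 [ 3.282e-01 -9.446e-01 -3.000e-04]
 [ 1.300e-03  7.000e-04 -1.000e+00]]
```

Request:
{"op": "apply_moves", "data": {"series": "0 0 -0.014 0; -0.042 0 0 0; 0 0 0 0; 0 0 0.014 0; 0 0 0 0"}}

```text
t: 32.82
tcp_pos: [0.568, -0.0352, 0.2164]
orientation: [[0.945, 0.328, 0.001], [0.328, -0.945, -0.0], [0.001, 0.001, -1.0]]
force: [-6.1, 1.4, 15.8]
grip_width: -0.0002
```

Request:
{"op": "apply_moves", "data": {"series": "0.006 0 0 0; 0.007 0 0 0; 0.007 0 0 0; 0.007 0 0 0; 0.007 0 0 0"}}

```text
t: 33.23
tcp_pos: [0.5846, -0.0292, 0.2165]
orientation: [[0.945, 0.328, 0.002], [0.328, -0.945, -0.0], [0.002, 0.001, -1.0]]
force: [-2.9, 1.0, 11.8]
grip_width: 0.0003
```

Request:
{"op": "apply_moves", "data": {"series": "0.004 0 0 0; 0 0 -0.014 0; -0.038 0 0 0; 0 0 0 0; 0 0 0.014 0"}}

```text
t: 33.65
tcp_pos: [0.5678, -0.0352, 0.2156]
orientation: [[0.945, 0.327, 0.002], [0.327, -0.945, -0.0], [0.001, 0.001, -1.0]]
force: [-15.3, -0.6, 59.6]
grip_width: 0.0
```

Request:
{"op": "apply_moves", "data": {"series": "0.006 0 0 0; 0.007 0 0 0; 0.007 0 0 0; 0.007 0 0 0; 0.007 0 0 0"}}

```text
t: 34.07
tcp_pos: [0.5849, -0.0291, 0.2164]
orientation: [[0.945, 0.328, 0.002], [0.328, -0.945, -0.0], [0.002, 0.001, -1.0]]
force: [-3.1, 0.8, 11.1]
grip_width: 0.0003
```

Request:
{"op": "apply_moves", "data": {"series": "0.004 0 0 0; 0 0 -0.04 0; -0.08 0 0 0; 0 0 0 0; 0 0 0 0"}}

```text
t: 34.48
tcp_pos: [0.5463, -0.0418, 0.2336]
orientation: [[0.945, 0.327, -0.002], [0.327, -0.945, 0.001], [-0.002, -0.001, -1.0]]
force: [0.7, -0.3, -0.5]
grip_width: -0.0002
```

Run:
```python
from h import *
s=st()
im,m=snap('wrist','w9'); cv2.imwrite('pics/w9b.png',cv2.resize(im[:250,200:440],None,fx=2.5,fy=2.4,interpolation=cv2.INTER_CUBIC))
```

```text
34.48 [ 0.5463 -0.0418  0.2336] [ 0.7 -0.3 -0.5] -0.0002
[-16.8  19.5 102.8   0.   57.8  54.1] 
 [[ 9.45e-01  3.27e-01 -2.20e-03]
 [ 3.27e-01 -9.45e-01  8.00e-04]
 [-1.80e-03 -1.50e-03 -1.00e+00]]
```

View pics/w9b.png

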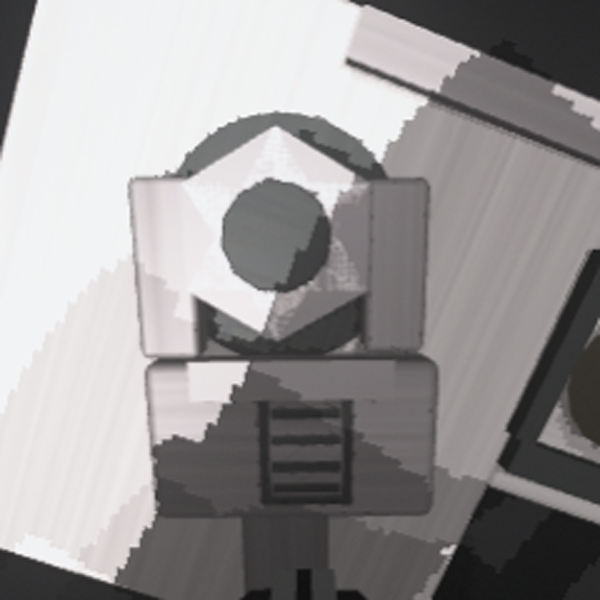

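Request:
{"op": "apply_moves", "data": {"series": "0.04 0 0 0; 0 0 0.02 0; 0 0 0.014 0; 0 0 0.003 0; 0 0 0 0"}}

```text
t: 34.95
tcp_pos: [0.5673, -0.0355, 0.2166]
orientation: [[0.945, 0.328, 0.001], [0.328, -0.945, -0.0], [0.001, 0.001, -1.0]]
force: [-0.8, 0.4, 7.8]
grip_width: -0.0001
```

Request:
{"op": "apply_moves", "data": {"series": "0 0 0.002 0; 0 0 0 0; 0 0 0 0"}}

```text
t: 35.2
tcp_pos: [0.5672, -0.0355, 0.2164]
orientation: [[0.945, 0.328, 0.002], [0.328, -0.945, -0.0], [0.002, 0.001, -1.0]]
force: [-2.1, 1.7, 14.2]
grip_width: -0.0002
```

Request:
{"op": "apply_moves", "data": {"series": "0.006 0 0 0; 0.006 0 0 0; 0 0 0 0"}}

```text
t: 35.45
tcp_pos: [0.5728, -0.0336, 0.2166]
orientation: [[0.945, 0.328, 0.001], [0.328, -0.945, -0.001], [0.001, 0.001, -1.0]]
force: [-4.9, 0.2, 16.9]
grip_width: 0.0003
```

Request:
{"op": "apply_moves", "data": {"series": "0.006 0 0 0; 0.006 0 0 0; 0 0 0 0"}}

```text
t: 35.7
tcp_pos: [0.5775, -0.032, 0.2165]
orientation: [[0.944, 0.329, -0.003], [0.329, -0.944, -0.002], [-0.004, 0.0, -1.0]]
force: [-11.8, -2.4, 23.5]
grip_width: 0.0005
```

Request:
{"op": "apply_moves", "data": {"series": "0.006 0 0 0; 0.005 0 0 0; 0 0 0 0"}}

```text
t: 35.95
tcp_pos: [0.5821, -0.0306, 0.2165]
orientation: [[0.944, 0.329, -0.005], [0.329, -0.944, -0.002], [-0.005, 0.0, -1.0]]
force: [-11.8, -3.3, 20.8]
grip_width: -0.0
```

Run:
```python
from h import *
s=st();p=s['tcp_pos'];C=np.array([.622,-.0095])
def P(d,r=.14): a=np.radians(d);return C-r*np.array([np.cos(a),np.sin(a)])
plan([(p[0],p[1],.262,19.16,.02),(*P(19.16),.262,19.16),(*P(19.16),.188,19.16,.02)])
print('arc')
plan([(*P(d),.188,d,.03) for d in np.arange(14.16,-33,-5)],start=(*P(19.16),.188,19.16))
```

```text
35.95 [ 0.5821 -0.0306  0.2165] [-11.8  -3.3  20.8] -0.0
[-14.6  24.8  97.7  -0.2  57.7  56.3] 
 [[ 9.444e-01  3.288e-01 -4.900e-03]
 [ 3.288e-01 -9.444e-01 -2.000e-03]
 [-5.300e-03  3.000e-04 -1.000e+00]]
0 0 -0.03 0; 0 0 -0.03 0; 0 0 -0.031 0.0001
  -> [ 0.5821 -0.0306  0.262 ] yaw 19.2
-0.064 -0.005 0 -0; -0.063 -0.004 0 -0; -0.064 -0.005 0 -0
  -> [ 0.4896 -0.0553  0.262 ] yaw 19.2
0 0 0.037 -0; 0 0 0.037 -0; 0 0 0.037 -0; 0 0 0.037 -0
  -> [ 0.4896 -0.0553  0.188 ] yaw 19.2
arc
0.001 -0.024 -0 0.0139
  -> [ 0.4863 -0.0439  0.188 ] yaw 14.2
0.001 -0.025 -0 0.0139
  -> [ 0.4837 -0.0317  0.188 ] yaw 9.2
0.001 -0.024 -0 0.0139
  -> [ 0.4823 -0.0198  0.188 ] yaw 4.1
0.001 -0.025 -0 0.0139
  -> [ 0.4819 -0.0073  0.188 ] yaw -0.9
0.001 -0.024 -0 0.0138
  -> [0.4826 0.0047 0.188 ] yaw -5.8
0.001 -0.024 -0 0.0139
  -> [0.4843 0.0166 0.188 ] yaw -10.8
0.001 -0.025 -0 0.0139
  -> [0.4871 0.0288 0.188 ] yaw -15.8
0.001 -0.024 -0 0.0139
  -> [0.4909 0.0402 0.188 ] yaw -20.8
0.001 -0.025 -0 0.0139
  -> [0.4958 0.0517 0.188 ] yaw -25.8
0.002 -0.024 -0 0.0139
  -> [0.5019 0.0621 0.188 ] yaw -30.8
```

Request:
{"op": "apply_moves", "data": {"series": "0 0 -0.03 0; 0 0 -0.03 0; 0 0 -0.031 0; -0.064 -0.005 0 0; -0.063 -0.004 0 0"}}

```text
t: 36.37
tcp_pos: [0.5218, -0.0463, 0.261]
orientation: [[0.944, 0.329, 0.002], [0.329, -0.944, -0.001], [0.002, 0.001, -1.0]]
force: [-0.9, -0.7, 0.0]
grip_width: 0.0003
```

Request:
{"op": "apply_moves", "data": {"series": "-0.064 -0.004 0 0; 0 0 0 0; 0 0 0 0; 0 0 0 0; 0 0 0 0", "grip": 45}}

```text
t: 36.78
tcp_pos: [0.4915, -0.0549, 0.2608]
orientation: [[0.945, 0.328, 0.001], [0.328, -0.945, -0.0], [0.001, 0.001, -1.0]]
force: [0.2, 0.3, 0.5]
grip_width: 0.0384
```

Run:
```python
from h import *
s=st();p=np.array(s['tcp_pos']);R=np.array(s['orientation'])
im,m=snap('wrist','w10'); cv2.imwrite('pics/w10b.png',cv2.resize(im,(800,500),interpolation=cv2.INTER_CUBIC))
```

```text
36.78 [ 0.4915 -0.0549  0.2608] [0.2 0.3 0.5] 0.0384
[-20.2  10.9 110.    0.   59.1  50.7] 
 [[ 9.446e-01  3.281e-01  1.000e-03]
 [ 3.281e-01 -9.446e-01 -2.000e-04]
 [ 8.000e-04  5.000e-04 -1.000e+00]]
```

View pics/w10b.png

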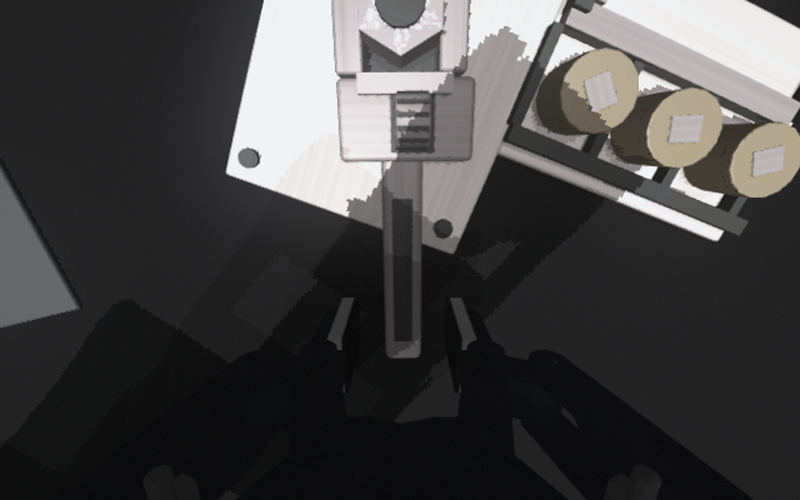

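Request:
{"op": "apply_moves", "data": {"series": "0 0 0.037 0; 0 0 0.037 0; 0 0 0.037 0; 0 0 0.035 0; 0 0 0 0"}}

```text
t: 37.25
tcp_pos: [0.4896, -0.0541, 0.1845]
orientation: [[0.944, 0.328, -0.005], [0.328, -0.945, 0.002], [-0.004, -0.004, -1.0]]
force: [-0.6, 0.1, 0.2]
grip_width: 0.0388
```

Request:
{"op": "apply_moves", "data": {"series": "0 0 0 0; 0 0 0 0; 0 0 0 0", "grip": 35}}

```text
t: 37.5
tcp_pos: [0.4915, -0.0549, 0.1888]
orientation: [[0.945, 0.328, 0.002], [0.328, -0.945, -0.001], [0.002, 0.001, -1.0]]
force: [0.7, -0.1, -0.3]
grip_width: 0.0299
```

Request:
{"op": "apply_moves", "data": {"series": "0.001 -0.024 0 0.0139; 0.001 -0.025 0 0.0139; 0 0 0 0"}}

```text
t: 37.75
tcp_pos: [0.4851, -0.0303, 0.1891]
orientation: [[0.988, 0.157, 0.003], [0.157, -0.988, -0.001], [0.003, 0.001, -1.0]]
force: [-0.6, 0.4, 0.3]
grip_width: 0.0299
```

Request:
{"op": "apply_moves", "data": {"series": "0.001 -0.024 0 0.0139; 0.001 -0.025 0 0.0139; 0 0 0 0"}}

```text
t: 38.0
tcp_pos: [0.4833, -0.006, 0.1887]
orientation: [[1.0, -0.015, 0.002], [-0.015, -1.0, -0.0], [0.002, 0.0, -1.0]]
force: [-0.8, -0.4, -0.5]
grip_width: 0.0296
```

Run:
```python
from h import *
im,m=snap('wrist','w11'); cv2.imwrite('pics/w11b.png',cv2.resize(im,(800,500),interpolation=cv2.INTER_CUBIC))
```

```text
(no output)
```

View pics/w11b.png

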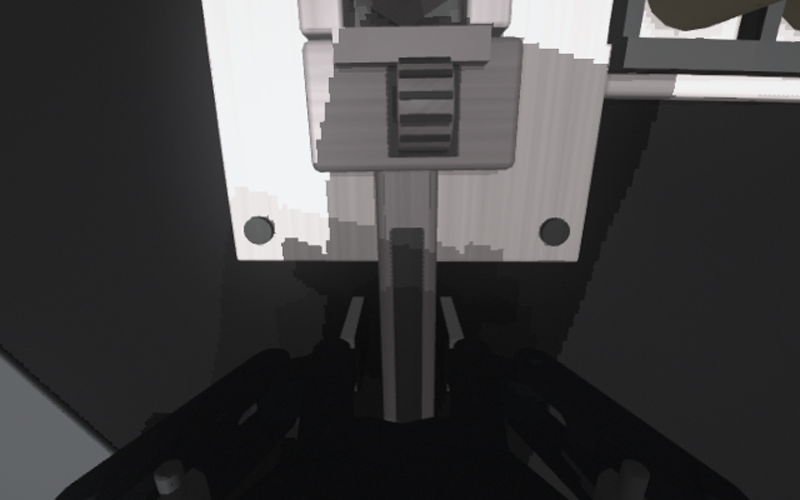

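Request:
{"op": "apply_moves", "data": {"series": "0.001 -0.024 0 0.0138; 0.001 -0.024 0 0.0139; 0 0 0 0"}}

```text
t: 38.3
tcp_pos: [0.4856, 0.0175, 0.1882]
orientation: [[0.982, -0.186, 0.001], [-0.186, -0.982, -0.0], [0.001, -0.0, -1.0]]
force: [-0.3, -0.6, 0.3]
grip_width: 0.03
```

Request:
{"op": "apply_moves", "data": {"series": "0.001 -0.025 0 0.0139; 0.001 -0.024 0 0.0139; 0 0 0 0"}}

```text
t: 38.55
tcp_pos: [0.4922, 0.041, 0.188]
orientation: [[0.936, -0.353, 0.0], [-0.353, -0.936, 0.0], [0.0, -0.0, -1.0]]
force: [-0.4, 0.6, -0.5]
grip_width: 0.0298
```

Request:
{"op": "apply_moves", "data": {"series": "0.001 -0.025 0 0.0139; 0.001 -0.012 0 0.007; 0 0 0 0; 0 0 0 0"}}

```text
t: 38.88
tcp_pos: [0.4996, 0.057, 0.1876]
orientation: [[0.883, -0.47, -0.0], [-0.47, -0.883, 0.0], [-0.0, -0.0, -1.0]]
force: [0.4, -0.4, 0.6]
grip_width: 0.0298
```

Request:
{"op": "apply_moves", "data": {"series": "0.001 -0.007 0 0.003; 0 0 0 0; 0 0 0 0; 0 0 0 0"}}

```text
t: 39.22
tcp_pos: [0.5013, 0.0597, 0.1875]
orientation: [[0.872, -0.49, -0.001], [-0.49, -0.872, -0.0], [-0.001, 0.001, -1.0]]
force: [-3.4, -4.8, 2.1]
grip_width: 0.0299
```

Request:
{"op": "apply_moves", "data": {"series": "0 -0.006 0 0; 0 0 0 0; 0 0 0 0; 0 0 0 0"}}

```text
t: 39.55
tcp_pos: [0.5027, 0.0627, 0.1875]
orientation: [[0.872, -0.49, -0.002], [-0.49, -0.872, -0.0], [-0.001, 0.001, -1.0]]
force: [-3.8, -2.0, 3.2]
grip_width: 0.0299
```

Request:
{"op": "apply_moves", "data": {"series": "0 -0.004 0 0; 0 0 0 0; 0 0 0 0; 0 0 0 0"}}

```text
t: 39.88
tcp_pos: [0.5036, 0.0644, 0.1874]
orientation: [[0.872, -0.49, -0.002], [-0.49, -0.872, -0.0], [-0.002, 0.001, -1.0]]
force: [-4.2, -3.8, 3.8]
grip_width: 0.03
```

Run:
```python
from h import *
s=st();C=np.array([.622,-.0095]);d=np.array(s['tcp_pos'][:2])-C;print(np.degrees(np.arctan2(-d[1],-d[0])),np.linalg.norm(d),s['wrist_torque'])
```

```text
39.88 [0.5036 0.0644 0.1874] [-4.2 -3.8  3.8] 0.03
[ -6.1  20.1 109.3  -0.   50.8 113.2] 
 [[ 8.716e-01 -4.903e-01 -2.000e-03]
 [-4.903e-01 -8.716e-01 -1.000e-04]
 [-1.700e-03  1.000e-03 -1.000e+00]]
-31.958079441991522 0.13955353655488348 [-0.53434806  0.76613949 -0.10526005]
```

Request:
{"op": "apply_moves", "data": {"series": "0 -0.006 0 0; 0 0 0 0; 0 0 0 0; 0 0 0 0"}}

```text
t: 40.22
tcp_pos: [0.5051, 0.0668, 0.1874]
orientation: [[0.872, -0.49, -0.002], [-0.49, -0.872, -0.0], [-0.001, 0.001, -1.0]]
force: [-4.4, -3.4, 2.1]
grip_width: 0.03
```

Request:
{"op": "apply_moves", "data": {"series": "0 -0.006 0 0; 0 0 0 0; 0 0 0 0; 0 0 0 0"}}

```text
t: 40.55
tcp_pos: [0.5067, 0.0694, 0.1874]
orientation: [[0.872, -0.49, -0.001], [-0.49, -0.872, -0.001], [-0.001, 0.001, -1.0]]
force: [-3.4, -4.6, 0.8]
grip_width: 0.0298
```

Run:
```python
from h import *
s=st();C=np.array([.622,-.0095]);d=np.array(s['tcp_pos'][:2])-C;print(np.degrees(np.arctan2(-d[1],-d[0])),np.linalg.norm(d),s['wrist_torque'])
im,m=snap('top','t12');cv2.imwrite('pics/t12b.png',cv2.resize(im[150:250,300:440],None,fx=5,fy=5,interpolation=cv2.INTER_CUBIC))
im,m=snap('wrist','w12')
```

```text
40.55 [0.5067 0.0694 0.1874] [-3.4 -4.6  0.8] 0.0298
[-5.500e+00  2.040e+01  1.087e+02 -1.000e-01  5.090e+01  1.139e+02] 
 [[ 8.716e-01 -4.902e-01 -1.400e-03]
 [-4.902e-01 -8.716e-01 -5.000e-04]
 [-9.000e-04  1.200e-03 -1.000e+00]]
-34.38787562621051 0.13966073588811656 [-0.77170179  0.54615661 -0.10984409]
```

Run:
```python
import cv2,numpy as np
w=cv2.imread('pics/w12.png');t=cv2.imread('pics/t12.png')
a=cv2.resize(w[:340,180:480],(530,600),interpolation=cv2.INTER_CUBIC)
b=cv2.resize(t[165:235,305:359],(270,350),interpolation=cv2.INTER_CUBIC)
c=np.zeros((600,800,3),np.uint8);c[:,:530]=a;c[:350,530:]=b;cv2.imwrite('pics/c12.png',c)
```

```text
(no output)
```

View pics/c12.png

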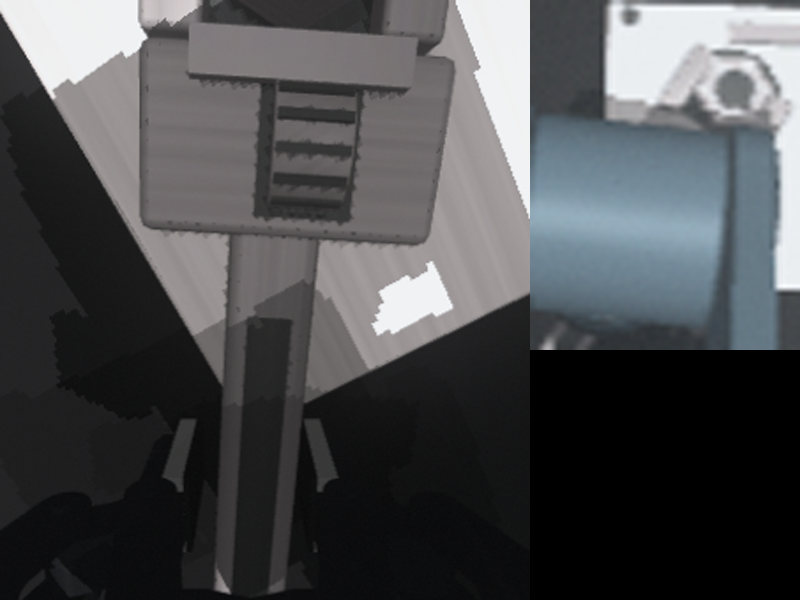

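Request:
{"op": "apply_moves", "data": {"series": "0 -0.006 0 0; 0 0 0 0; 0 0 0 0; 0 0 0 0"}}

```text
t: 40.98
tcp_pos: [0.5084, 0.0719, 0.1874]
orientation: [[0.872, -0.49, -0.001], [-0.49, -0.872, -0.001], [-0.0, 0.001, -1.0]]
force: [-2.8, -4.9, 0.5]
grip_width: 0.03
```

Request:
{"op": "apply_moves", "data": {"series": "0 -0.006 0 0; 0 0 0 0; 0 0 0 0; 0 0 0 0"}}

```text
t: 41.32
tcp_pos: [0.5101, 0.0745, 0.1875]
orientation: [[0.872, -0.49, 0.0], [-0.49, -0.872, -0.001], [0.0, 0.001, -1.0]]
force: [-0.4, -5.2, -0.9]
grip_width: 0.0301
```

```bash
cat > ang.py <<'E'
from h import *
im,m=snap('wrist','wang');s=ctrl.state();p=np.array(s['tcp_pos'])
g=cv2.cvtColor(im,6)
L=cv2.createLineSegmentDetector().detect(g)[0].reshape(-1,4)
out=[]
for l in L:
    q=onplane(m,l.reshape(2,2),.028)[:,:2]; d=q[1]-q[0]; n=np.linalg.norm(d)
    if n>.03: out.append((round(np.degrees(np.arctan2(d[1],d[0]))%180,1),round(n*1e3),np.round(l).astype(int).tolist(),np.round(q.mean(0),3).tolist()))
for o in sorted(out): print(o)
E
python3 ang.py
python3 - <<'E'
from h import *
st()
E
```

```text
(np.float64(32.8), 65, [110, 347, 0, 303], [0.55, 0.229])
(np.float64(54.5), 55, [302, 124, 423, 137], [0.56, 0.025])
(np.float64(54.7), 40, [404, 21, 306, 9], [0.603, 0.006])
(np.float64(88.8), 124, [351, 235, 595, 116], [0.516, -0.009])
(np.float64(96.8), 76, [118, 343, 212, 277], [0.527, 0.167])
(np.float64(97.4), 71, [43, 397, 112, 347], [0.518, 0.245])
(np.float64(110.7), 38, [236, 338, 201, 376], [0.485, 0.159])
(np.float64(144.6), 46, [365, 139, 352, 232], [0.538, 0.039])
(np.float64(144.6), 91, [348, 182, 327, 335], [0.506, 0.068])
(np.float64(144.7), 40, [448, 41, 427, 139], [0.559, -0.011])
(np.float64(144.7), 62, [336, 333, 351, 235], [0.492, 0.071])
(np.float64(144.7), 67, [308, 207, 297, 319], [0.514, 0.084])
(np.float64(144.7), 77, [307, 322, 321, 191], [0.514, 0.077])
(np.float64(144.8), 38, [265, 119, 269, 23], [0.602, 0.05])
(np.float64(145.2), 33, [308, 202, 314, 132], [0.557, 0.054])
(np.float64(171.1), 42, [58, 164, 2, 76], [0.638, 0.154])
(np.float64(178.9), 99, [189, 0, 309, 206], [0.591, 0.063])
(np.float64(179.0), 50, [596, 113, 569, 0], [0.541, -0.072])
(np.float64(180.0), 58, [450, 39, 496, 161], [0.547, -0.024])
41.37 [0.5101 0.0745 0.1875] [-1.2 -6.1 -0.5] 0.0299
[-4.900e+00  2.080e+01  1.082e+02 -1.000e-01  5.100e+01  1.145e+02] 
 [[ 8.716e-01 -4.903e-01  1.000e-04]
 [-4.903e-01 -8.716e-01 -8.000e-04]
 [ 4.000e-04  7.000e-04 -1.000e+00]]
```

Request:
{"op": "apply_moves", "data": {"series": "0 0.004 -0.02 0; 0 0 -0.05 0; 0 0 -0.06 0; 0 0 -0.04 0; 0.06 0 0 0"}}

```text
t: 41.78
tcp_pos: [0.5346, 0.0607, 0.2778]
orientation: [[0.873, -0.488, 0.005], [-0.488, -0.873, 0.001], [0.004, -0.004, -1.0]]
force: [1.1, 0.9, -0.7]
grip_width: 0.0297
```

Request:
{"op": "apply_moves", "data": {"series": "0.06 0 0 0; 0 0 0 0; 0 0 0 0; 0 0 0 0"}}

```text
t: 42.12
tcp_pos: [0.5611, 0.0441, 0.2728]
orientation: [[0.871, -0.491, -0.0], [-0.491, -0.871, 0.001], [-0.001, -0.001, -1.0]]
force: [-0.7, 0.0, 0.3]
grip_width: 0.0294
```

```bash
sed -i 's/n>.03/n>.012/' ang.py; python3 ang.py | grep -v '\[0.5[0-7]'
python3 - <<'E'
from h import *
st(); C=[.622,-.0095,.044]; m=ctrl.camera_model('wrist'); print(proj(m,[C]))
im=cv2.imread('pics/wang.png'); u=proj(m,[C])[0].astype(int); print(u)
E
```

```text
(np.float64(0.1), 21, [419, 99, 430, 125], [0.59, -0.06])
(np.float64(7.8), 13, [540, 0, 548, 18], [0.612, -0.158])
(np.float64(10.7), 14, [528, 17, 518, -1], [0.62, -0.145])
(np.float64(16.5), 18, [362, 67, 379, 86], [0.631, -0.036])
(np.float64(18.3), 28, [524, 380, 508, 367], [0.306, -0.042])
(np.float64(23.7), 139, [516, 337, 599, 396], [0.289, -0.084])
(np.float64(24.6), 18, [496, 381, 507, 389], [0.298, -0.024])
(np.float64(30.1), 25, [375, 89, 345, 70], [0.633, -0.028])
(np.float64(30.9), 18, [315, 124, 336, 136], [0.615, 0.01])
(np.float64(38.5), 21, [517, 384, 500, 379], [0.299, -0.032])
(np.float64(42.8), 13, [468, 72, 451, 65], [0.605, -0.094])
(np.float64(43.8), 17, [404, 334, 421, 338], [0.405, 0.031])
(np.float64(50.2), 30, [297, 334, 328, 338], [0.453, 0.115])
(np.float64(52.2), 14, [295, 138, 313, 141], [0.616, 0.028])
(np.float64(54.3), 15, [353, 164, 334, 161], [0.586, 0.01])
(np.float64(54.8), 49, [374, 149, 311, 142], [0.598, 0.004])
(np.float64(55.2), 17, [354, 172, 333, 170], [0.581, 0.013])
(np.float64(55.4), 18, [307, 328, 326, 329], [0.459, 0.107])
(np.float6
[... 4756 characters left out ...]
, 405, 40], [0.647, -0.067])
(np.float64(179.4), 21, [299, 210, 286, 188], [0.58, 0.06])
(np.float64(179.5), 14, [449, 64, 456, 83], [0.605, -0.088])
(np.float64(179.5), 16, [485, 289, 490, 302], [0.413, -0.047])
(np.float64(179.6), 27, [512, 313, 520, 333], [0.369, -0.061])
(np.float64(179.7), 21, [477, 267, 485, 285], [0.436, -0.049])
(np.float64(179.8), 18, [410, 72, 420, 96], [0.611, -0.062])
(np.float64(179.9), 20, [470, 245, 478, 263], [0.46, -0.051])
42.17 [0.5607 0.0443 0.2726] [0.6 0.8 0. ] 0.0295
[ -7.6  17.7  99.8   0.   62.6 111.8] 
 [[ 8.711e-01 -4.912e-01 -8.000e-04]
 [-4.912e-01 -8.711e-01  7.000e-04]
 [-1.100e-03 -2.000e-04 -1.000e+00]]
[[346.05287256 106.27627494]]
[346 106]
```

Run:
```python
from h import *
m=ctrl.camera_model('wrist')
q=onplane(m,[(344,166.5)],.041)[0]; print(q)
a=np.radians(-35.2);w=q[:2]-.010*np.array([np.cos(a),np.sin(a)]); print(w)
p=ctrl.state()['tcp_pos']
plan([(*w,.2726,-35.2,.03),(*w,.219,-35.2,.02)])
# expected worm from nut centre + wrench axis
C=np.array([.622,-.0095]);R=np.array([[np.cos(a),-np.sin(a)],[np.sin(a),np.cos(a)]]);print('exp',C+R@[-.049,-.006])
```

```text
[0.58563501 0.01119184 0.041     ]
[0.57746357 0.01695616]
0.028 0.016 -0 0.008; 0.029 0.014 -0 0.0081
  -> [0.5775 0.0168 0.2726] yaw -35.2
-0 -0 0.036 -0; -0 -0 0.036 -0; -0 -0 0.035 -0
  -> [0.5775 0.0168 0.2191] yaw -35.2
exp [0.57850131 0.01384231]
```

Request:
{"op": "apply_moves", "data": {"series": "0.021 0.01 0 0.008; 0.023 0.013 0 0.0081; 0 0 0.03 0; 0 0 0 0; 0 0 0 0", "grip": 0}}

```text
t: 42.58
tcp_pos: [0.5732, 0.0234, 0.2568]
orientation: [[0.817, -0.576, -0.003], [-0.576, -0.817, 0.001], [-0.003, 0.001, -1.0]]
force: [0.8, 0.7, -0.2]
grip_width: -0.0002
```

Run:
```python
from h import *
st();plan([(.574,.0182,.2195,-35.2,.015)])
```

```text
42.58 [0.5732 0.0234 0.2568] [ 0.8  0.7 -0.2] -0.0002
[ -9.5  20.3  98.5   0.   61.5 115.7] 
 [[ 8.172e-01 -5.764e-01 -3.100e-03]
 [-5.764e-01 -8.172e-01  9.000e-04]
 [-3.000e-03  1.100e-03 -1.000e+00]]
0.002 0.003 0.025 0; 0.003 0.002 0.025 0; 0.002 0.003 0.025 0
  -> [0.5737 0.0181 0.2193] yaw -35.2
```

Request:
{"op": "apply_moves", "data": {"series": "0.002 0.003 0.025 0; 0.003 0.002 0.025 0; 0.002 0.003 0.025 0; 0 0 0 0; 0 0 0 0"}}

```text
t: 43.0
tcp_pos: [0.5744, 0.0175, 0.219]
orientation: [[0.817, -0.577, -0.002], [-0.577, -0.817, 0.0], [-0.002, 0.001, -1.0]]
force: [-0.0, -0.5, 0.0]
grip_width: 0.0001
```

Request:
{"op": "apply_moves", "data": {"series": "0 0 0.004 0; 0 0 0 0; 0 0 0 0"}}

```text
t: 43.25
tcp_pos: [0.5749, 0.0175, 0.2183]
orientation: [[0.817, -0.577, -0.0], [-0.577, -0.817, -0.0], [0.0, 0.0, -1.0]]
force: [0.3, 0.1, 0.1]
grip_width: -0.0006
```

Request:
{"op": "apply_moves", "data": {"series": "0 0 0.004 0; 0 0 0 0; 0 0 0 0"}}

```text
t: 43.5
tcp_pos: [0.5752, 0.0175, 0.2168]
orientation: [[0.817, -0.577, 0.001], [-0.577, -0.817, -0.0], [0.001, -0.0, -1.0]]
force: [-0.5, -0.0, 3.7]
grip_width: 0.0002
```

Request:
{"op": "apply_moves", "data": {"series": "0 0 0.003 0; 0 0 0 0; 0 0 0 0"}}

```text
t: 43.75
tcp_pos: [0.5756, 0.0173, 0.2167]
orientation: [[0.817, -0.577, 0.002], [-0.577, -0.817, -0.001], [0.002, -0.001, -1.0]]
force: [-4.2, -0.1, 13.9]
grip_width: -0.0003
```

Request:
{"op": "apply_moves", "data": {"series": "0.006 0 0 0; 0.006 0 0 0; 0 0 0 0"}}

```text
t: 44.0
tcp_pos: [0.5798, 0.0143, 0.2166]
orientation: [[0.817, -0.577, -0.001], [-0.577, -0.817, 0.001], [-0.002, 0.0, -1.0]]
force: [-9.0, 1.8, 19.6]
grip_width: 0.0
```

Request:
{"op": "apply_moves", "data": {"series": "0.006 0 0 0; 0.006 0 0 0; 0 0 0 0"}}

```text
t: 44.25
tcp_pos: [0.5837, 0.0114, 0.2164]
orientation: [[0.817, -0.577, -0.005], [-0.577, -0.817, 0.002], [-0.005, 0.001, -1.0]]
force: [-14.5, 4.8, 25.3]
grip_width: 0.0001
```

Request:
{"op": "apply_moves", "data": {"series": "0.006 0 0 0; 0.004 0 0 0; 0 0 0 0"}}

```text
t: 44.5
tcp_pos: [0.5891, 0.0079, 0.2158]
orientation: [[0.817, -0.577, 0.001], [-0.577, -0.817, 0.0], [0.001, -0.001, -1.0]]
force: [-1.1, 1.3, 4.9]
grip_width: 0.0004
```

Request:
{"op": "apply_moves", "data": {"series": "0 0 -0.03 0; 0 0 -0.06 0; -0.05 0 -0.02 0; 0 0 0 0; 0 0 0 0"}}

```text
t: 44.92
tcp_pos: [0.568, 0.0226, 0.2701]
orientation: [[0.817, -0.576, 0.001], [-0.576, -0.817, -0.0], [0.001, -0.0, -1.0]]
force: [1.7, -0.5, -0.3]
grip_width: -0.0002
```

```bash
python3 ang.py | python3 -c "
import sys,re
for l in sys.stdin:
    a=float(re.search(r'float64\(([\d.]+)',l)[1]); x,y=eval(l.strip().split('], ')[1].rstrip(')'))
    if ((25<a<36 or 85<a<95) and abs(x-.63)<.03 and abs(y+.01)<.035) or (140<a<156 and .47<x<.66 and -.03<y<.1): print(l.strip())
"; python3 -c "
from h import *
st()"
```

```text
(np.float64(28.2), 19, [287, 152, 309, 163], [0.614, 0.012])
(np.float64(32.7), 12, [319, 87, 335, 94], [0.64, -0.033])
(np.float64(90.7), 20, [309, 98, 286, 115], [0.644, -0.01])
(np.float64(92.1), 14, [318, 162, 333, 151], [0.602, -0.006])
(np.float64(143.5), 36, [317, 276, 318, 238], [0.536, 0.049])
(np.float64(145.0), 30, [271, 208, 269, 172], [0.606, 0.046])
(np.float64(145.4), 19, [301, 243, 301, 222], [0.562, 0.047])
(np.float64(145.6), 33, [365, 172, 364, 212], [0.561, -0.014])
(np.float64(145.6), 41, [268, 166, 264, 109], [0.639, 0.023])
(np.float64(145.7), 37, [324, 238, 325, 277], [0.532, 0.045])
(np.float64(146.1), 26, [307, 216, 306, 184], [0.582, 0.027])
(np.float64(146.2), 14, [337, 199, 337, 216], [0.563, 0.011])
(np.float64(146.4), 16, [273, 202, 275, 221], [0.59, 0.054])
(np.float64(146.5), 12, [329, 222, 329, 236], [0.552, 0.026])
(np.float64(146.6), 25, [322, 314, 323, 336], [0.475, 0.087])
(np.float64(148.5), 28, [327, 336, 325, 312], [0.474, 0.084])
(np.float64(148.7), 15, [341, 136, 340, 114], [0.615, -0.028])
(np.float64(150.9), 21, [336, 268, 334, 247], [0.527, 0.037])
44.97 [0.5682 0.0222 0.2695] [-0.1  0.9 -0.5] 0.0001
[ -9.7  18.6  99.   -0.   62.4 115.5] 
 [[ 8.169e-01 -5.767e-01  1.000e-04]
 [-5.767e-01 -8.169e-01 -1.000e-04]
 [ 2.000e-04  0.000e+00 -1.000e+00]]
```

Run:
```python
from h import *
C=np.array([.622,-.0095])
def P(d,r=.14): a=np.radians(d);return C-r*np.array([np.cos(a),np.sin(a)])
s=P(-34.3);print(s)
plan([(*s,.265,-34.3),(*s,.188,-34.3,.02)])
e=P(-28.3);print('arc');plan([(*P(-31.3),.188,-31.3),(*e,.188,-28.3)],start=(*s,.188,-34.3))
```

```text
[0.50634624 0.06939365]
-0.052 -0.002 0.003 -0.0009; -0.052 -0.002 0.003 -0.0008; -0.051 -0.003 0.003 -0.0009
  -> [0.5067 0.0695 0.265 ] yaw -34.3
-0 0 0.038 0; -0 0 0.039 0; -0 0 0.038 0; -0 0 0.039 0
  -> [0.5067 0.0695 0.188 ] yaw -34.3
arc
0 0.015 -0 -0.0083
  -> [0.5021 0.0632 0.188 ] yaw -31.3
0.001 0.014 -0 -0.0084
  -> [0.4989 0.057  0.188 ] yaw -28.3
```

Request:
{"op": "apply_moves", "data": {"series": "-0.052 -0.002 0.003 -0.0009; -0.052 -0.002 0.003 -0.0008; -0.051 -0.003 0.003 -0.0009; 0 0 0 0; 0 0 0 0", "grip": 50}}

```text
t: 45.38
tcp_pos: [0.5062, 0.0698, 0.264]
orientation: [[0.827, -0.563, -0.002], [-0.563, -0.827, 0.0], [-0.002, 0.001, -1.0]]
force: [-0.1, -0.9, -0.2]
grip_width: 0.0425
```

Request:
{"op": "apply_moves", "data": {"series": "0 0 0.038 0; 0 0 0.039 0; 0 0 0.038 0; 0 0 0.036 0; 0 0 0 0"}}

```text
t: 45.8
tcp_pos: [0.5061, 0.0686, 0.1861]
orientation: [[0.825, -0.565, -0.006], [-0.565, -0.825, 0.0], [-0.005, 0.003, -1.0]]
force: [-1.6, 0.1, 0.1]
grip_width: 0.0428
```

Request:
{"op": "apply_moves", "data": {"series": "0 0 0 0; 0 0 0 0; 0 0 0 0", "grip": 35}}

```text
t: 46.05
tcp_pos: [0.5079, 0.069, 0.1908]
orientation: [[0.826, -0.564, 0.002], [-0.564, -0.826, -0.0], [0.002, -0.001, -1.0]]
force: [-0.1, -0.2, -0.1]
grip_width: 0.0303
```

Request:
{"op": "apply_moves", "data": {"series": "0 0.007 0 -0.004; 0 0.008 0 -0.0043; 0 0 0 0; 0 0 0 0"}}

```text
t: 46.38
tcp_pos: [0.5033, 0.063, 0.1907]
orientation: [[0.854, -0.521, 0.002], [-0.521, -0.854, -0.0], [0.002, -0.001, -1.0]]
force: [-0.2, -0.5, -0.4]
grip_width: 0.03
```

Request:
{"op": "apply_moves", "data": {"series": "0 0.007 0 -0.004; 0.001 0.007 0 -0.0043; 0 0 0 0; 0 0 0 0"}}

```text
t: 46.72
tcp_pos: [0.5, 0.0569, 0.1902]
orientation: [[0.88, -0.476, 0.001], [-0.476, -0.88, -0.0], [0.001, -0.0, -1.0]]
force: [0.4, 0.2, 0.2]
grip_width: 0.0304
```

```bash
python3 ang.py | grep -E 'float64\((14[2-9]|15[0-9])'; python3 -c "
from h import *
st()"
```

```text
(np.float64(148.9), 12, [282, 314, 282, 332], [0.475, 0.096])
(np.float64(150.0), 14, [295, 294, 295, 314], [0.483, 0.083])
(np.float64(150.1), 20, [294, 261, 294, 293], [0.499, 0.074])
(np.float64(150.2), 30, [239, 104, 235, 29], [0.601, 0.044])
(np.float64(150.8), 23, [296, 136, 296, 184], [0.554, 0.042])
(np.float64(150.8), 23, [309, 48, 309, 106], [0.582, 0.018])
(np.float64(150.9), 26, [303, 114, 302, 51], [0.582, 0.022])
(np.float64(150.9), 41, [411, 33, 402, 133], [0.559, -0.018])
(np.float64(150.9), 70, [335, 333, 339, 223], [0.485, 0.056])
(np.float64(150.9), 92, [328, 184, 325, 336], [0.496, 0.056])
(np.float64(151.0), 12, [294, 238, 294, 259], [0.514, 0.066])
(np.float64(151.0), 42, [342, 136, 339, 219], [0.535, 0.027])
(np.float64(151.0), 49, [293, 232, 291, 134], [0.544, 0.049])
(np.float64(151.1), 89, [305, 328, 303, 179], [0.505, 0.065])
(np.float64(151.2), 28, [359, 56, 356, 123], [0.568, 0.002])
(np.float64(152.1), 13, [338, 166, 338, 137], [0.548, 0.022])
(np.float64(152.1), 15, [515, 396, 520, 378], [0.359, -0.01])
(np.float64(152.6), 16, [122, 380, 128, 398], [0.478, 0.213])
46.77 [0.4999 0.0569 0.1901] [ 0.4 -0.2  0.4] 0.0297
[ -7.   19.2 110.   -0.   50.7 111.4] 
 [[ 8.796e-01 -4.757e-01  1.000e-03]
 [-4.757e-01 -8.796e-01 -2.000e-04]
 [ 1.000e-03 -3.000e-04 -1.000e+00]]
```

Run:
```python
from h import *
C=np.array([.622,-.0095]);a=np.radians(6.1);R=np.array([[np.cos(a),-np.sin(a)],[np.sin(a),np.cos(a)]])
w=C+R@(np.array([.5752,.0175])-C);print(w)
p=np.array(ctrl.state()['tcp_pos'])
plan([(p[0],p[1],.262,-29.1,.03),(*w,.262,-29.1),(*w,.2195,-29.1,.02)])
```

```text
[0.57259585 0.01237397]
0 -0 -0.048 0.0006; 0 -0 -0.048 0.0007; 0 -0 -0.048 0.0006
  -> [0.4999 0.0569 0.2621] yaw -29.1
0.057 0.002 0 0; 0.057 0.003 0 0; 0.056 0.002 0 0
  -> [0.5725 0.0125 0.2621] yaw -29.1
0 0 0.028 0; 0 0 0.029 0; 0 0 0.028 0
  -> [0.5725 0.0125 0.2196] yaw -29.1
```

Request:
{"op": "apply_moves", "data": {"series": "0 0 -0.048 0.0006; 0 0 -0.048 0.0007; 0 0 -0.048 0.0006; 0.057 0.002 0 0; 0.057 0.003 0 0"}}

```text
t: 47.18
tcp_pos: [0.5489, 0.0274, 0.264]
orientation: [[0.875, -0.484, 0.003], [-0.484, -0.875, -0.001], [0.003, -0.001, -1.0]]
force: [0.8, 0.6, 1.0]
grip_width: 0.0297
```

Request:
{"op": "apply_moves", "data": {"series": "0.056 0.002 0 0; 0 0 0 0; 0 0 0 0; 0 0 0 0; 0 0 0 0", "grip": 0}}

```text
t: 47.6
tcp_pos: [0.5712, 0.0132, 0.2611]
orientation: [[0.875, -0.485, -0.002], [-0.485, -0.875, 0.0], [-0.002, 0.001, -1.0]]
force: [-0.5, 0.4, -0.1]
grip_width: 0.0002
```

Request:
{"op": "apply_moves", "data": {"series": "0 0 0.028 0; 0 0 0.029 0; 0 0 0.024 0; 0 0 0 0; 0 0 0 0"}}

```text
t: 48.02
tcp_pos: [0.5714, 0.013, 0.2204]
orientation: [[0.875, -0.485, -0.002], [-0.485, -0.875, 0.0], [-0.002, 0.001, -1.0]]
force: [-0.4, 0.2, -0.2]
grip_width: 0.0002
```

Request:
{"op": "apply_moves", "data": {"series": "0 0 0.004 0; 0 0 0 0; 0 0 0 0; 0 0 0 0"}}

```text
t: 48.35
tcp_pos: [0.5725, 0.0125, 0.2198]
orientation: [[0.874, -0.485, 0.001], [-0.485, -0.874, -0.0], [0.001, -0.0, -1.0]]
force: [0.1, 0.4, 0.5]
grip_width: 0.0003
```

Request:
{"op": "apply_moves", "data": {"series": "0 0 0.003 0; 0 0 0 0; 0 0 0 0"}}

```text
t: 48.6
tcp_pos: [0.5722, 0.0126, 0.2177]
orientation: [[0.874, -0.485, -0.0], [-0.485, -0.874, 0.0], [-0.0, -0.0, -1.0]]
force: [0.0, 0.3, 0.8]
grip_width: -0.0003
```

Request:
{"op": "apply_moves", "data": {"series": "0 0 0.004 0; 0 0 0 0; 0 0 0 0"}}

```text
t: 48.85
tcp_pos: [0.5727, 0.0124, 0.2168]
orientation: [[0.874, -0.485, 0.001], [-0.485, -0.874, -0.0], [0.001, -0.0, -1.0]]
force: [-2.5, -0.2, 8.1]
grip_width: -0.0003
```

Request:
{"op": "apply_moves", "data": {"series": "0.002 0 0.002 0; 0.006 0 0 0; 0.006 0 0 0; 0 0 0 0"}}

```text
t: 49.18
tcp_pos: [0.5789, 0.0088, 0.2166]
orientation: [[0.875, -0.485, 0.001], [-0.485, -0.875, -0.001], [0.001, 0.0, -1.0]]
force: [-6.4, -1.2, 15.9]
grip_width: 0.0
```

Request:
{"op": "apply_moves", "data": {"series": "0.006 0 0 0; 0.006 0 0 0; 0 0 0 0"}}

```text
t: 49.43
tcp_pos: [0.5834, 0.0065, 0.2165]
orientation: [[0.875, -0.485, -0.002], [-0.485, -0.875, 0.001], [-0.002, 0.0, -1.0]]
force: [-9.7, 1.5, 19.5]
grip_width: 0.0
```

Request:
{"op": "apply_moves", "data": {"series": "0.006 0 0 0; 0.004 0 0 0; 0 0 0 0"}}

```text
t: 49.68
tcp_pos: [0.5884, 0.0037, 0.2151]
orientation: [[0.874, -0.485, 0.001], [-0.485, -0.874, -0.0], [0.001, -0.0, -1.0]]
force: [1.5, 0.2, 3.2]
grip_width: 0.0005
```

```bash
python3 ang.py > o.txt
python3 - <<'E'
import re
for l in open('o.txt'):
    a=float(re.search(r'float64\(([\d.]+)',l)[1]); x,y=eval(l.strip().split('], ')[1].rstrip(')'))
    if .55<x<.68 and -.07<y<.07 and (145<a<156 or 25<a<35 or 86<a<96): print(l.strip())
E
```

```text
(np.float64(30.7), 17, [345, 169, 320, 154], [0.629, -0.026])
(np.float64(86.3), 20, [273, 141, 306, 125], [0.654, -0.013])
(np.float64(88.9), 71, [274, 109, 395, 40], [0.668, -0.047])
(np.float64(89.5), 43, [357, 89, 287, 129], [0.657, -0.034])
(np.float64(89.8), 19, [310, 148, 282, 164], [0.641, -0.009])
(np.float64(91.6), 18, [224, 291, 246, 280], [0.588, 0.069])
(np.float64(93.3), 12, [399, 218, 417, 207], [0.58, -0.051])
(np.float64(149.6), 27, [317, 276, 318, 238], [0.58, 0.011])
(np.float64(150.5), 29, [258, 274, 255, 233], [0.6, 0.044])
(np.float64(150.7), 13, [252, 193, 250, 172], [0.641, 0.021])
(np.float64(150.7), 30, [376, 235, 373, 278], [0.562, -0.02])
(np.float64(150.9), 33, [373, 161, 370, 216], [0.604, -0.038])
(np.float64(151.7), 25, [259, 239, 262, 274], [0.597, 0.043])
(np.float64(151.7), 28, [324, 238, 325, 277], [0.577, 0.008])
```

Request:
{"op": "apply_moves", "data": {"series": "0 0 -0.002 0; -0.006 0 0 0; -0.007 0 0 0; 0 0 0 0"}}

```text
t: 50.07
tcp_pos: [0.5827, 0.0068, 0.2168]
orientation: [[0.875, -0.485, 0.003], [-0.485, -0.875, -0.001], [0.003, -0.0, -1.0]]
force: [1.7, -3.2, 6.3]
grip_width: -0.0
```

Request:
{"op": "apply_moves", "data": {"series": "-0.007 0 0 0; -0.007 0 0 0; 0 0 0 0"}}

```text
t: 50.32
tcp_pos: [0.5763, 0.0103, 0.2168]
orientation: [[0.875, -0.485, 0.002], [-0.485, -0.875, -0.001], [0.002, -0.0, -1.0]]
force: [1.5, -1.3, 7.5]
grip_width: 0.0007
```

Request:
{"op": "apply_moves", "data": {"series": "-0.008 0 0 0; -0.005 0 0 0; 0 0 0 0"}}

```text
t: 50.57
tcp_pos: [0.5707, 0.0135, 0.2168]
orientation: [[0.875, -0.485, 0.002], [-0.485, -0.875, -0.001], [0.002, -0.0, -1.0]]
force: [1.2, -2.0, 7.6]
grip_width: 0.0001
```

Request:
{"op": "apply_moves", "data": {"series": "0 0 -0.014 0; 0.038 0 0 0; 0 0 0.012 0; 0 0 0.004 0; 0 0 0 0"}}

```text
t: 50.98
tcp_pos: [0.5875, 0.004, 0.2153]
orientation: [[0.874, -0.485, 0.002], [-0.485, -0.874, -0.001], [0.003, -0.0, -1.0]]
force: [4.2, -2.0, 5.5]
grip_width: 0.0005
```

Request:
{"op": "apply_moves", "data": {"series": "-0.007 0 0 0; -0.007 0 0 0; -0.007 0 0 0; 0 0 0 0"}}

```text
t: 51.32
tcp_pos: [0.5785, 0.0091, 0.2167]
orientation: [[0.875, -0.485, 0.004], [-0.485, -0.875, -0.002], [0.005, -0.0, -1.0]]
force: [0.8, -3.7, 12.7]
grip_width: -0.0003
```

Request:
{"op": "apply_moves", "data": {"series": "-0.007 0 0 0; -0.007 0 0 0; 0 0 -0.04 0; 0 0 -0.04 0; 0 0 0 0"}}

```text
t: 51.73
tcp_pos: [0.572, 0.0132, 0.2572]
orientation: [[0.875, -0.485, 0.003], [-0.485, -0.875, -0.0], [0.003, -0.001, -1.0]]
force: [2.1, -0.5, 1.2]
grip_width: -0.0
```

```bash
python3 ang.py > o.txt
python3 - <<'E'
import re
from h import *
s=st()
for l in open('o.txt'):
    a=float(re.search(r'float64\(([\d.]+)',l)[1]); x,y=eval(l.strip().split('], ')[1].rstrip(')'))
    if .47<x<.68 and -.07<y<.1 and (145<a<156): 
        t=np.radians(-29.2); d=np.array([x-.622,y+.0095]); print(a,l.split(',',1)[1].strip()[:35],np.round([d@[np.cos(t),np.sin(t)]*1e3,d@[-np.sin(t),np.cos(t)]*1e3],1))
E
```

```text
51.78 [0.5716 0.0132 0.2557] [-0.   0.2  0.8] 0.0001
[-10.6  20.1  98.9   0.   61.  108.4] 
 [[ 8.745e-01 -4.850e-01  1.600e-03]
 [-4.850e-01 -8.745e-01 -1.000e-04]
 [ 1.400e-03 -7.000e-04 -1.000e+00]]
148.4 16, [343, 164, 344, 142], [0.607, - [ -6. -20.]
149.6 34, [317, 276, 318, 238], [0.543, 0 [-89.7  -1.4]
150.0 38, [269, 234, 267, 187], [0.596, 0 [-49.8  35.8]
150.1 27, [319, 311, 319, 336], [0.486, 0 [-154.1   -3.1]
150.4 33, [372, 124, 369, 171], [0.601, - [ -2.  -39.5]
150.7 37, [351, 123, 349, 176], [0.607, - [ -3.6 -24.3]
150.7 37, [368, 188, 365, 234], [0.559, - [-50.4 -39. ]
150.9 27, [338, 198, 338, 232], [0.567, 0 [-53.6 -16.8]
151.0 42, [266, 181, 263, 122], [0.635, 0 [-5.5 36.5]
151.6 12, [306, 214, 306, 199], [0.585, 0 [-46.2   6.8]
151.6 25, [270, 204, 273, 234], [0.589, 0 [-56.9  34.1]
151.7 17, [335, 221, 335, 199], [0.572, 0 [-49.3 -14.4]
151.9 34, [324, 238, 325, 276], [0.541, 0 [-89.   -6.8]
154.9 26, [327, 336, 325, 312], [0.483, 0 [-154.3   -8.9]
```

Run:
```python
from h import *
C=np.array([.622,-.0095]);a=np.radians(-29.3);R=np.array([[np.cos(a),-np.sin(a)],[np.sin(a),np.cos(a)]])
w=C+R@[-.0905,.001];print(w)
plan([(*w,.256,-29.3,.03),(*w,.1885,-29.3,.02)])
print('carry');plan([(*w,.3,-29.3,.02),(.4349,.2566,.3,39.4,.03),(.4349,.2566,.19,39.4,.025),(.4349,.2566,.182,39.4,.004)],start=(*w,.1885,-29.3))
```

```text
[0.54356711 0.03566118]
-0.035 -0.006 -0 0.0004; -0.036 -0.006 -0.001 0.0004
  -> [0.5434 0.0357 0.2562] yaw -29.3
0 -0 0.034 0; 0 -0 0.034 0; 0 -0 0.034 0; 0 -0 0.033 0
  -> [0.5434 0.0357 0.1887] yaw -29.3
carry
0 -0 -0.037 -0; 0 -0 -0.037 -0; 0 -0 -0.037 -0; 0 -0 -0.037 -0; 0 -0 -0.038 -0
0 -0 -0.037 -0
  -> [0.5436 0.0357 0.3   ] yaw -29.3
-0.037 -0.025 -0 -0.0173; -0.034 -0.029 -0 -0.0174; -0.03 -0.033 -0 -0.0173; -0.027 -0.036 -0 -0.0174; -0.023 -0.039 -0 -0.0173
-0.018 -0.041 -0 -0.0174; -0.014 -0.042 -0 -0.0173; -0.009 -0.044 -0 -0.0174; -0.004 -0.045 -0 -0.0173; 0 -0.045 -0 -0.0174
0.005 -0.044 -0 -0.0173
  -> [0.4347 0.2566 0.3   ] yaw 39.4
0 0 0.044 -0; 0 0 0.044 -0; 0 0 0.044 -0; 0 0 0.044 -0; 0 0 0.044 -0
  -> [0.4347 0.2566 0.19  ] yaw 39.4
0 0 0.005 -0; 0 0 0.005 -0; 0 0 0.006 -0
  -> [0.4347 0.2566 0.182 ] yaw 39.4
```

Request:
{"op": "apply_moves", "data": {"series": "-0.035 -0.006 0 0.0004; -0.036 -0.006 0 0.0004; 0 0 0 0; 0 0 0 0; 0 0 0 0", "grip": 70}}

```text
t: 52.2
tcp_pos: [0.5433, 0.0354, 0.2538]
orientation: [[0.872, -0.489, -0.001], [-0.489, -0.872, 0.0], [-0.001, 0.001, -1.0]]
force: [0.4, 0.0, 0.9]
grip_width: 0.059
```

Request:
{"op": "apply_moves", "data": {"series": "0 0 0.034 0; 0 0 0.034 0; 0 0 0.034 0; 0 0 0.032 0; 0 0 0 0"}}

```text
t: 52.62
tcp_pos: [0.5423, 0.035, 0.1842]
orientation: [[0.872, -0.49, -0.006], [-0.49, -0.872, 0.001], [-0.006, 0.002, -1.0]]
force: [-0.8, -0.4, -0.2]
grip_width: 0.0599
```

Request:
{"op": "apply_moves", "data": {"series": "0 0 0 0; 0 0 0 0; 0 0 0 0; 0 0 0 0; 0 0 0 0"}}

```text
t: 53.03
tcp_pos: [0.5441, 0.0352, 0.1886]
orientation: [[0.872, -0.489, 0.002], [-0.489, -0.872, -0.0], [0.002, -0.001, -1.0]]
force: [-0.3, -0.5, -0.4]
grip_width: 0.0597
```

Request:
{"op": "apply_moves", "data": {"series": "0 0 0 0; 0 0 0 0; 0 0 0 0; 0 0 0 0; 0 0 0 0", "grip": 0}}

```text
t: 53.45
tcp_pos: [0.5438, 0.0353, 0.1882]
orientation: [[0.872, -0.489, 0.0], [-0.489, -0.872, -0.0], [0.0, -0.0, -1.0]]
force: [-1.4, -0.2, 6.2]
grip_width: 0.0222
```

Request:
{"op": "apply_moves", "data": {"series": "0 0 0 0; 0 0 0 0; 0 0 0 0"}}

```text
t: 53.7
tcp_pos: [0.5438, 0.0352, 0.1882]
orientation: [[0.872, -0.489, 0.0], [-0.489, -0.872, -0.0], [0.0, -0.0, -1.0]]
force: [-3.0, 0.5, 5.3]
grip_width: 0.0226
```

Request:
{"op": "apply_moves", "data": {"series": "0 0 -0.015 0; 0 0 -0.015 0; 0 0 0 0"}}

```text
t: 53.95
tcp_pos: [0.5438, 0.0354, 0.2035]
orientation: [[0.872, -0.489, 0.0], [-0.489, -0.872, -0.0], [0.0, -0.0, -1.0]]
force: [0.1, 0.9, -5.1]
grip_width: 0.0223
```

Request:
{"op": "apply_moves", "data": {"series": "0 0 -0.03 0; 0 0 -0.037 0; 0 0 -0.037 0; 0 0 -0.037 0; 0 0 -0.038 0"}}

```text
t: 54.37
tcp_pos: [0.5431, 0.0353, 0.2924]
orientation: [[0.872, -0.49, -0.002], [-0.49, -0.872, 0.0], [-0.001, 0.001, -1.0]]
force: [0.0, -0.2, -5.9]
grip_width: 0.0224
```

Request:
{"op": "apply_moves", "data": {"series": "-0.037 -0.025 -0.014 -0.0173; -0.034 -0.029 0 -0.0174; -0.03 -0.033 0 -0.0173; -0.027 -0.036 0 -0.0174; -0.023 -0.039 0 -0.0173"}}

```text
t: 54.78
tcp_pos: [0.4932, 0.1365, 0.2988]
orientation: [[0.999, 0.038, -0.001], [0.038, -0.999, -0.0], [-0.001, 0.0, -1.0]]
force: [-0.0, -0.2, -4.8]
grip_width: 0.0225
```

Request:
{"op": "apply_moves", "data": {"series": "-0.018 -0.041 0 -0.0174; -0.014 -0.042 0 -0.0173; -0.009 -0.044 0 -0.0174; -0.004 -0.045 0 -0.0173; 0 -0.045 0 -0.0174"}}

```text
t: 55.2
tcp_pos: [0.4438, 0.2371, 0.2988]
orientation: [[0.834, 0.551, -0.001], [0.551, -0.834, -0.001], [-0.001, -0.0, -1.0]]
force: [0.4, 1.1, -5.5]
grip_width: 0.0225
```

Request:
{"op": "apply_moves", "data": {"series": "0.005 -0.044 0 -0.0173; 0 0 0 0; 0 0 0 0; 0 0 0 0"}}

```text
t: 55.53
tcp_pos: [0.4347, 0.256, 0.299]
orientation: [[0.774, 0.634, -0.0], [0.634, -0.774, -0.001], [-0.001, 0.0, -1.0]]
force: [-0.8, -1.0, -5.2]
grip_width: 0.0226
```

Run:
```python
from h import *
st()
plan([(.4349,.2566,.19,39.4,.025),(.4349,.2566,.181,39.4,.004)])
```

```text
55.53 [0.4347 0.256  0.299 ] [-0.8 -1.  -5.2] 0.0226
[ 17.    8.6 107.4  -0.   64.1  67.7] 
 [[ 7.735e-01  6.338e-01 -3.000e-04]
 [ 6.338e-01 -7.735e-01 -7.000e-04]
 [-7.000e-04  4.000e-04 -1.000e+00]]
0 -0 0.044 -0; 0 -0 0.043 -0; 0 -0 0.044 -0.0001; 0.001 -0 0.043 -0; 0 -0.001 0.044 -0.0001
  -> [0.4348 0.2567 0.19  ] yaw 39.4
0 0 0.006 0; 0 0 0.006 0; 0 0 0.006 0
  -> [0.4348 0.2567 0.181 ] yaw 39.4
```

Request:
{"op": "apply_moves", "data": {"series": "0 0 0.044 0; 0 0 0.043 0; 0 0 0.044 0; 0.001 0 0.043 0; 0 -0.001 0.044 0"}}

```text
t: 55.95
tcp_pos: [0.4356, 0.2559, 0.1894]
orientation: [[0.775, 0.632, 0.001], [0.632, -0.775, -0.0], [0.0, 0.001, -1.0]]
force: [0.3, 0.1, -6.5]
grip_width: 0.0224
```

Request:
{"op": "apply_moves", "data": {"series": "0 0 0.006 0; 0 0 0.006 0; 0 0 0.006 0; 0 0 0 0; 0 0 0 0"}}

```text
t: 56.37
tcp_pos: [0.4357, 0.257, 0.1824]
orientation: [[0.773, 0.634, 0.002], [0.634, -0.773, 0.001], [0.002, 0.001, -1.0]]
force: [1.4, 0.2, -6.4]
grip_width: 0.0222
```

Request:
{"op": "apply_moves", "data": {"series": "0 0 0.002 0; 0 0 0 0; 0 0 0 0"}}

```text
t: 56.62
tcp_pos: [0.4351, 0.2571, 0.1807]
orientation: [[0.773, 0.635, 0.001], [0.635, -0.773, 0.0], [0.001, 0.0, -1.0]]
force: [0.3, -0.2, -5.7]
grip_width: 0.0224
```

Request:
{"op": "apply_moves", "data": {"series": "0 0 0.002 0; 0 0 0 0; 0 0 0 0"}}

```text
t: 56.87
tcp_pos: [0.4351, 0.2571, 0.1802]
orientation: [[0.773, 0.635, 0.001], [0.635, -0.773, 0.0], [0.001, 0.0, -1.0]]
force: [-2.6, -1.7, 5.5]
grip_width: 0.0225
```

Request:
{"op": "apply_moves", "data": {"series": "0 0 0 0; 0 0 0 0; 0 0 0 0; 0 0 0 0; 0 0 0 0", "grip": 80}}

```text
t: 57.28
tcp_pos: [0.4351, 0.257, 0.1793]
orientation: [[0.773, 0.634, 0.001], [0.634, -0.773, 0.0], [0.001, 0.0, -1.0]]
force: [0.3, 0.0, -0.4]
grip_width: 0.0682
```

Request:
{"op": "apply_moves", "data": {"series": "0 0 -0.03 0; 0 0 -0.06 0; 0 0 -0.07 0; 0 0 -0.07 0; 0 0 -0.05 0"}}

```text
t: 57.7
tcp_pos: [0.4353, 0.2571, 0.3222]
orientation: [[0.773, 0.635, 0.003], [0.635, -0.773, 0.001], [0.003, 0.001, -1.0]]
force: [1.5, 0.1, -0.4]
grip_width: 0.0684
```

Run:
```python
from h import *
st()
plan([(.655,.204,.32,-8.9)])
```

```text
57.7 [0.4353 0.2571 0.3222] [ 1.5  0.1 -0.4] 0.0684
[ 17.1   6.8 106.4  -0.   66.7  67.7] 
 [[ 7.729e-01  6.345e-01  2.900e-03]
 [ 6.345e-01 -7.729e-01  9.000e-04]
 [ 2.800e-03  1.100e-03 -1.000e+00]]
0.034 0.045 0.001 0.0168; 0.039 0.041 0 0.0168; 0.043 0.037 0.001 0.0168; 0.046 0.032 0 0.0167; 0.049 0.027 0.001 0.0168
0.052 0.022 0 0.0167; 0.054 0.017 0.001 0.0168; 0.056 0.01 0 0.0167
  -> [0.6549 0.2043 0.3202] yaw -8.9
```

Request:
{"op": "apply_moves", "data": {"series": "0.034 0.045 0.001 0.0168; 0.039 0.041 0 0.0168; 0.043 0.037 0.001 0.0168; 0.046 0.032 0 0.0167; 0.049 0.027 0.001 0.0168"}}

```text
t: 58.12
tcp_pos: [0.5731, 0.2238, 0.3178]
orientation: [[0.988, 0.154, 0.0], [0.154, -0.988, 0.0], [0.0, -0.0, -1.0]]
force: [-0.1, 0.7, -0.0]
grip_width: 0.0684
```

Request:
{"op": "apply_moves", "data": {"series": "0.052 0.022 0 0.0167; 0.054 0.017 0.001 0.0168; 0.056 0.01 0 0.0167; 0 0 0 0; 0 0 0 0"}}

```text
t: 58.53
tcp_pos: [0.6553, 0.2033, 0.3163]
orientation: [[0.988, -0.155, -0.001], [-0.155, -0.988, -0.0], [-0.001, 0.0, -1.0]]
force: [-0.7, 0.4, -0.7]
grip_width: 0.068
```

Run:
```python
from h import *
st(); im,m=snap('wrist','w20'); t,mt=snap('top','t20')
u=proj(m,[(.655,.204,.082),(.655,.205,.04)]);print(u)
L=cv2.createLineSegmentDetector().detect(cv2.cvtColor(im,6))[0].reshape(-1,4)
for l in L:
    c=(l[:2]+l[2:])/2
    if abs(c-u[0]).max()<60:
        for z in (.082,.04):
            q=onplane(m,l.reshape(2,2),z)[:,:2];d=q[1]-q[0];print(np.round(l).astype(int),z,np.round(q,4).tolist(),round(np.linalg.norm(d)*1e3),round(np.degrees(np.arctan2(d[1],d[0]))%180,1))
x,y=u[0].astype(int)
a=cv2.resize(im[max(0,y-80):y+80,x-80:x+80],(400,400),interpolation=cv2.INTER_CUBIC)
b=cv2.resize(t[190:290,205:305],(400,400),interpolation=cv2.INTER_CUBIC)
cv2.imwrite('pics/c20.png',np.hstack([a,b]))
g=cv2.cvtColor(im,cv2.COLOR_BGR2HSV)[max(0,y-50):y+50,x-60:x+60];print(max(0,y-50),x-60,g[::10,::12].tolist()[4:7])
```

```text
58.53 [0.6553 0.2033 0.3163] [-0.7  0.4 -0.7] 0.068
[  7.3  28.8  78.7   0.   72.6 106.3] 
 [[ 9.879e-01 -1.552e-01 -8.000e-04]
 [-1.552e-01 -9.879e-01 -0.000e+00]
 [-8.000e-04  2.000e-04 -1.000e+00]]
[[320.3987673  214.4632561 ]
 [319.41160954 198.59374066]]
[292 182 293 227] 0.082 [[0.6843, 0.2212], [0.648, 0.227]] 37 170.9
[292 182 293 227] 0.04 [[0.6747, 0.2274], [0.6309, 0.2343]] 44 170.9
[314 226 314 232] 0.082 [[0.6463, 0.2102], [0.6411, 0.2117]] 5 163.2
[314 226 314 232] 0.04 [[0.6288, 0.214], [0.6226, 0.2159]] 6 163.2
[311 173 305 175] 0.082 [[0.689, 0.2058], [0.6882, 0.2102]] 4 101.1
[311 173 305 175] 0.04 [[0.6804, 0.2087], [0.6794, 0.214]] 5 101.1
[319 233 326 229] 0.082 [[0.6399, 0.2075], [0.6418, 0.2019]] 6 108.1
[319 233 326 229] 0.04 [[0.6211, 0.2108], [0.6234, 0.204]] 7 108.1
[297 174 296 181] 0.082 [[0.6894, 0.2164], [0.6847, 0.2176]] 5 166.2
[297 174 296 181] 0.04 [[0.6808, 0.2216], [0.6752, 0.223]] 6 166.2
[316 182 315 176] 0.082 [[0.6814, 0.2034], [0.6862, 0.2031]] 5 176.6
[316 182 315 176] 0.04 [[0.6712, 0.2058], [0.6771, 0.2054]] 6 176.6
[294 227 312 227] 0.082
[... 1210 characters left out ...]
0
[291 167 291 178] 0.082 [[0.6956, 0.2195], [0.6872, 0.221]] 9 169.7
[291 167 291 178] 0.04 [[0.6883, 0.2252], [0.6782, 0.2271]] 10 169.7
[374 188 383 183] 0.082 [[0.67, 0.1603], [0.6724, 0.1531]] 7 108.4
[374 188 383 183] 0.04 [[0.6575, 0.1537], [0.6603, 0.1452]] 9 108.4
164 260 [[[135, 15, 34], [0, 0, 29], [120, 8, 31], [90, 3, 147], [80, 6, 134], [23, 23, 88], [90, 12, 42], [105, 12, 42], [60, 13, 19], [120, 13, 19]], [[135, 15, 34], [120, 9, 30], [120, 8, 31], [70, 6, 133], [60, 4, 131], [20, 20, 75], [60, 6, 43], [90, 6, 41], [0, 0, 15], [0, 0, 18]], [[0, 0, 34], [120, 8, 31], [120, 8, 32], [70, 6, 130], [70, 6, 128], [20, 20, 75], [60, 6, 41], [75, 12, 42], [0, 0, 15], [120, 13, 20]]]
```

View pics/c20.png

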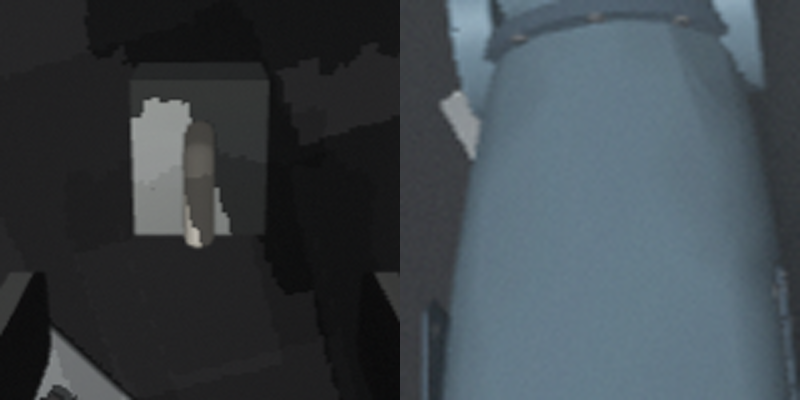

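Run:
```python
from h import *
plan([(.6565,.2045,.24,-8.9,.03),(.6565,.2045,.221,-8.9,.01)])
```

```text
0.002 -0 0.051 0.0001; 0.002 -0.001 0.051 0.0001; 0.001 -0 0.051 0
  -> [0.6563 0.2043 0.24  ] yaw -8.9
0 -0 0.019 0; 0 -0 0.019 0
  -> [0.6563 0.2043 0.221 ] yaw -8.9
```

Request:
{"op": "apply_moves", "data": {"series": "0.002 0 0.051 0; 0.002 -0.001 0.051 0; 0.001 0 0.051 0; 0 0 0 0; 0 0 0 0"}}

```text
t: 59.05
tcp_pos: [0.6553, 0.2047, 0.2394]
orientation: [[0.988, -0.153, -0.004], [-0.153, -0.988, -0.0], [-0.004, 0.001, -1.0]]
force: [-0.0, 0.8, -0.3]
grip_width: 0.0684
```

Request:
{"op": "apply_moves", "data": {"series": "0 0 0.019 0; 0 0 0.019 0; 0 0 0 0; 0 0 0 0; 0 0 0 0"}}

```text
t: 59.47
tcp_pos: [0.6572, 0.2042, 0.2223]
orientation: [[0.988, -0.155, 0.001], [-0.155, -0.988, 0.0], [0.001, -0.0, -1.0]]
force: [-0.3, -0.4, -0.6]
grip_width: 0.0682
```

Request:
{"op": "apply_moves", "data": {"series": "0 0 0 0; 0 0 0 0; 0 0 0 0; 0 0 0 0; 0 0 0 0", "grip": 0}}

```text
t: 59.88
tcp_pos: [0.657, 0.2042, 0.2219]
orientation: [[0.988, -0.155, 0.0], [-0.155, -0.988, 0.0], [0.0, -0.0, -1.0]]
force: [-1.0, -0.3, 1.6]
grip_width: 0.009
```

Request:
{"op": "apply_moves", "data": {"series": "0 0 0 0; 0 0 0 0; 0 0 0 0; 0 0 0 0; 0 0 0 0"}}

```text
t: 60.3
tcp_pos: [0.6571, 0.2042, 0.222]
orientation: [[0.988, -0.155, 0.001], [-0.155, -0.988, 0.0], [0.001, -0.0, -1.0]]
force: [-0.9, -0.5, 2.8]
grip_width: 0.0093
```

Request:
{"op": "apply_moves", "data": {"series": "0 0 -0.02 0; 0 0 -0.04 0; 0 0 -0.04 0; 0 0 -0.04 0; 0 0 0 0"}}

```text
t: 60.72
tcp_pos: [0.6585, 0.2045, 0.2972]
orientation: [[0.988, -0.155, 0.008], [-0.155, -0.988, 0.001], [0.007, -0.002, -1.0]]
force: [0.7, 0.2, -0.0]
grip_width: 0.0092
```

Request:
{"op": "apply_moves", "data": {"series": "0 0 0 0; 0 0 0 0; 0 0 0 0"}}

```text
t: 60.97
tcp_pos: [0.6563, 0.2041, 0.2899]
orientation: [[0.988, -0.155, -0.003], [-0.155, -0.988, -0.0], [-0.003, 0.001, -1.0]]
force: [-0.6, 0.4, -1.0]
grip_width: 0.0092
```

Run:
```python
from h import *
s=st(); print(s['t']); im,m=snap('wrist','w21')
p=np.array(s['tcp_pos']);R=np.array(s['orientation'])
# held key: grip top at TCP z-.221+.082
zt=p[2]-.221+.082
u=proj(m,[p-[0,0,p[2]-zt]])[0];print(u,zt)
L=cv2.createLineSegmentDetector().detect(cv2.cvtColor(im,6))[0].reshape(-1,4)
for l in L:
    c=(l[:2]+l[2:])/2
    if abs(c-u).max()<70 and np.hypot(*(l[:2]-l[2:]))>9:
        q=(onplane(m,l.reshape(2,2),zt)-p)@R*1e3;print(np.round(l).astype(int),np.round(q[:,:2],1).tolist())
g=cv2.cvtColor(im,6);x,y=u.astype(int)
for r in range(y-40,y+61,8): print(r,g[r,x-24:x+26:2].tolist())
```

```text
60.97 [0.6563 0.2041 0.2899] [-0.6  0.4 -1. ] 0.0092
[  7.4  30.6  79.3   0.   70.3 106.3] 
 [[ 9.880e-01 -1.547e-01 -3.000e-03]
 [-1.547e-01 -9.880e-01 -4.000e-04]
 [-2.900e-03  8.000e-04 -1.000e+00]]
60.9667
[321.36808518 287.38579592] 0.15088851417058535
[262 283 249 271] [[2.9, -26.7], [8.7, -32.4]]
[302 236 312 236] [[25.9, -8.4], [25.8, -4.1]]
[306 335 321 338] [[-26.7, -7.7], [-28.7, -0.4]]
[311 238 312 313] [[25.0, -4.6], [-13.8, -4.7]]
[331 312 331 232] [[-13.1, 4.2], [27.9, 3.9]]
[322 337 307 324] [[-27.7, 0.3], [-20.1, -6.8]]
[337 273 347 269] [[7.7, 6.8], [10.0, 11.1]]
[307 276 309 239] [[6.6, -6.7], [24.4, -5.5]]
[296 269 305 273] [[10.0, -11.4], [8.0, -7.6]]
[333 237 335 276] [[25.5, 4.9], [6.6, 6.2]]
[347 268 342 238] [[10.2, 11.1], [25.0, 8.5]]
[300 242 295 268] [[23.3, -9.4], [10.3, -11.7]]
[281 271 287 249] [[9.2, -17.8], [19.7, -15.2]]
[336 333 335 307] [[-25.5, 7.2], [-10.3, 6.4]]
247 [17, 41, 59, 58, 58, 58, 36, 43, 64, 64, 65, 66, 65, 66, 65, 64, 65, 49, 31, 58, 58, 58, 57, 43, 15]
255 [25, 58, 58, 58, 58, 56, 15, 56, 67, 70, 71, 71, 72, 71, 71, 70, 68, 57, 14, 
[... 478 characters left out ...]
2, 68, 68, 71, 71, 72, 71, 70, 69, 67, 37, 15, 14, 15, 14, 14, 13, 16]
303 [12, 14, 12, 13, 13, 12, 15, 30, 67, 67, 70, 71, 71, 71, 69, 69, 67, 28, 15, 14, 16, 13, 14, 14, 13]
311 [14, 14, 13, 13, 13, 28, 19, 24, 56, 67, 70, 71, 71, 70, 71, 69, 63, 26, 18, 29, 14, 14, 13, 15, 13]
319 [13, 14, 12, 13, 13, 27, 27, 27, 27, 31, 31, 31, 32, 32, 31, 31, 31, 31, 31, 32, 15, 13, 14, 12, 14]
327 [13, 13, 11, 12, 19, 89, 79, 52, 21, 24, 27, 31, 31, 30, 31, 31, 31, 31, 31, 31, 16, 13, 12, 13, 14]
335 [11, 13, 11, 13, 36, 64, 79, 89, 88, 88, 87, 69, 39, 23, 31, 31, 31, 30, 27, 25, 18, 12, 13, 13, 12]
343 [12, 13, 12, 13, 12, 13, 11, 12, 13, 13, 12, 13, 12, 12, 12, 12, 13, 13, 12, 12, 11, 10, 12, 11, 11]
```

Run:
```python
from h import *
s=ctrl.state();m=ctrl.camera_model('wrist');p=np.array(s['tcp_pos']);R=np.array(s['orientation']);zt=p[2]-.222+.082
for e in (-2,0,2):
    f=lambda x,z: proj(m,[np.r_[p[:2]+R[:2,0]*(x+e)*1e-3,z]])[0].round(1).tolist()
    print(e,'near top',f(-18,zt),'far top',f(18,zt),'far grip bottom',f(18,zt-.034),'blade far top',f(8,zt-.034),'blade bottom far',f(8,zt-.068))
g=cv2.cvtColor(cv2.imread('pics/w21.png'),6)
print([(r,int(g[r,316:328].mean())) for r in range(205,326)])
print('hsv',cv2.cvtColor(cv2.imread('pics/w21.png'),40)[[215,225,232,240,246,250,256,300,312,316],322].tolist())
```

```text
-2 near top [321.3, 321.7] far top [321.3, 254.9] far grip bottom [321.2, 224.6] blade far top [321.2, 240.9] blade bottom far [321.1, 218.7]
0 near top [321.3, 318.3] far top [321.3, 250.8] far grip bottom [321.2, 221.2] blade far top [321.2, 237.7] blade bottom far [321.1, 215.9]
2 near top [321.3, 314.8] far top [321.3, 246.7] far grip bottom [321.2, 217.9] blade far top [321.2, 234.4] blade bottom far [321.1, 213.2]
[(205, 41), (206, 41), (207, 41), (208, 37), (209, 37), (210, 37), (211, 37), (212, 37), (213, 37), (214, 37), (215, 37), (216, 37), (217, 41), (218, 56), (219, 56), (220, 53), (221, 52), (222, 52), (223, 52), (224, 52), (225, 51), (226, 51), (227, 57), (228, 63), (229, 64), (230, 64), (231, 64), (232, 64), (233, 64), (234, 64), (235, 65), (236, 64), (237, 64), (238, 64), (239, 64), (240, 64), (241, 64), (242, 64), (243, 64), (244, 64), (245, 64), (246, 64), (247, 65), (248, 64), (249, 65), (250, 65), (251, 66), (252, 68), (253, 68), (254, 70), (255, 71), (256, 71), (257, 71), (258, 71), (259, 71), (260, 71), (261, 71), (262, 71), (263, 72), (264, 71), (265, 72), (266, 71), (267, 71), (268, 71), (269, 71), (270, 71), (271, 71), (272, 71), (273, 71), (274, 71), (275, 71), (276, 71), (277, 71), (278, 71), (279, 71), (280, 71), (281, 71), (282, 71), (283, 71), (284, 71), (285, 70), (286, 70), (287, 71), (288, 70), (289, 70), (290, 70), (291, 70), (292, 70), (293, 70), (294, 70), (295, 70), (296, 70), (297, 70), (298, 70), (299, 70), (300, 70), (301, 70), (302, 70), (303, 70), (304, 70), (305, 70), (306, 70), (307, 70), (308, 70), (309, 70), (310, 70), (311, 70), (312, 69), (313, 69), (314, 68), (315, 64), (316, 49), (317, 33), (318, 30), (319, 30), (320, 30), (321, 31), (322, 31), (323, 31), (324, 30), (325, 30)]
hsv [[100, 21, 37], [0, 10, 52], [18, 19, 66], [18, 19, 66], [25, 23, 66], [23, 15, 68], [25, 21, 73], [20, 21, 73], [18, 18, 72], [23, 16, 62]]
```

Run:
```python
from h import *
plan([(.513,-.417,.30,5.5,.037)])
```

```text
-0.005 0.071 -0.001 -0.0022; -0.006 0.071 -0.001 -0.0022; -0.007 0.07 -0.001 -0.0022; -0.008 0.07 -0.001 -0.0022; -0.009 0.07 -0.001 -0.0022
-0.01 0.07 -0.001 -0.0022; -0.011 0.07 -0.001 -0.0022; -0.012 0.07 -0.001 -0.0022; -0.013 0.07 -0.001 -0.0022; -0.014 0.069 -0.001 -0.0022
-0.015 0.069 -0.001 -0.0022; -0.016 0.069 -0.001 -0.0023; -0.016 0.069 -0.001 -0.0022; -0.018 0.069 -0.001 -0.0023; -0.018 0.068 -0.002 -0.0022
-0.02 0.068 -0.001 -0.0023; -0.02 0.068 -0.002 -0.0022; -0.021 0.068 -0.001 -0.0023
  -> [ 0.5132 -0.4171  0.2998] yaw 5.5
```

Request:
{"op": "apply_moves", "data": {"series": "-0.005 0.071 -0.001 -0.0022; -0.006 0.071 -0.001 -0.0022; -0.007 0.07 -0.001 -0.0022; -0.008 0.07 -0.001 -0.0022; -0.009 0.07 -0.001 -0.0022"}}

```text
t: 61.43
tcp_pos: [0.6162, 0.0305, 0.2929]
orientation: [[0.996, -0.085, -0.002], [-0.085, -0.996, 0.0], [-0.002, -0.0, -1.0]]
force: [0.7, -0.5, -0.0]
grip_width: 0.0091
```

Request:
{"op": "apply_moves", "data": {"series": "-0.01 0.07 -0.001 -0.0022; -0.011 0.07 -0.001 -0.0022; -0.012 0.07 -0.001 -0.0022; -0.013 0.07 -0.001 -0.0022; -0.014 0.069 -0.001 -0.0022"}}

```text
t: 61.85
tcp_pos: [0.576, -0.1421, 0.2956]
orientation: [[1.0, -0.016, -0.002], [-0.016, -1.0, 0.001], [-0.002, -0.001, -1.0]]
force: [0.5, -0.3, -0.4]
grip_width: 0.0086
```

Request:
{"op": "apply_moves", "data": {"series": "-0.015 0.069 -0.001 -0.0022; -0.016 0.069 -0.001 -0.0023; -0.016 0.069 -0.001 -0.0022; -0.018 0.069 -0.001 -0.0023; -0.018 0.068 -0.002 -0.0022"}}

```text
t: 62.27
tcp_pos: [0.5364, -0.3146, 0.2984]
orientation: [[0.999, 0.054, -0.002], [0.054, -0.999, 0.001], [-0.002, -0.002, -1.0]]
force: [0.4, -0.5, -0.1]
grip_width: 0.0096
```

Request:
{"op": "apply_moves", "data": {"series": "-0.02 0.068 -0.001 -0.0023; -0.02 0.068 -0.002 -0.0022; -0.021 0.068 -0.001 -0.0023; 0 0 0 0; 0 0 0 0"}}

```text
t: 62.68
tcp_pos: [0.5127, -0.4188, 0.3003]
orientation: [[0.996, 0.092, -0.001], [0.092, -0.996, 0.001], [-0.001, -0.001, -1.0]]
force: [0.1, 0.6, -0.7]
grip_width: 0.0092
```

Request:
{"op": "apply_moves", "data": {"series": "0 0 0 0; 0 0 0 0; 0 0 0 0"}}

```text
t: 62.93
tcp_pos: [0.5144, -0.4155, 0.3012]
orientation: [[0.995, 0.098, -0.001], [0.098, -0.995, 0.001], [-0.001, -0.001, -1.0]]
force: [-0.3, -0.5, -0.5]
grip_width: 0.0094
```

```bash
cat > lock.py <<'E'
from h import *
s=st(); im,m=snap('wrist','w22')
p=np.array(s['tcp_pos']);R=np.array(s['orientation'])
u=proj(m,[(.573,-.411,.056)])[0];print(u)
g=cv2.cvtColor(im,6);x,y=u.astype(int)
roi=g[max(y-60,0):y+60,x-60:x+60];oy,ox=max(y-60,0),x-60
# dark blob (slot) enclosed in light lock top
for thr in (60,80,100,120):
    k,l,st_,c=cv2.connectedComponentsWithStats((roi<thr).astype(np.uint8))
    for i in range(1,k):
        if 40<st_[i,4]<1500 and abs(c[i]-[60,min(y,60)]).max()<25:
            cn=cv2.findContours((l==i).astype(np.uint8),0,1)[0][0]; r=cv2.minAreaRect(cn.astype(np.float32))
            b=cv2.boxPoints(r)+[ox,oy]; q=onplane(m,b,.056); qc=q.mean(0); e=[q[1]-q[0],q[2]-q[1]];e=max(e,key=np.linalg.norm);d=(qc-p)@R*1e3
            print(thr,st_[i].tolist(),np.round(c[i]+[ox,oy],1),np.round(qc,4),'len',[round(np.linalg.norm(q[j+1]-q[j])*1e3,1) for j in(0,1)],'ang',round(np.degrees(np.arctan2(e[1],e[0]))%180,1),'tool',np.round(d[:2],1))
L=cv2.createLineSegmentDetector().detect(g)[0].reshape(-1,4)
for l in L:
    c=(l[:2]+l[2:])/2
    if abs(c-u).max()<55 and np.hypot(*(l[:2]-l[2:]))>8:
        q=onplane(m,l.reshape(2,2),.056);d=q[1]-q[0];t=(q-p)@R*1e3;print(np.round(l).astype(int),round(np.degrees(np.arctan2(d[1],d[0]))%180,1),np.round(t[:,:2],1).tolist())
E
python3 lock.py; python3 -c "
import cv2;g=cv2.cvtColor(cv2.imread('pics/w22.png'),6);print(g[90:200:5,290:350:3])"
```

```text
62.93 [ 0.5144 -0.4155  0.3012] [-0.3 -0.5 -0.5] 0.0094
[-49.2  26.8  83.4   0.   69.9  35.2] 
 [[ 9.952e-01  9.750e-02 -6.000e-04]
 [ 9.750e-02 -9.952e-01  1.000e-03]
 [-5.000e-04 -1.000e-03 -1.000e+00]]
[323.21803278 136.17823489]
80 [26, 19, 73, 76, 454] [335.5 126. ] [ 0.5734 -0.4153  0.056 ] len [np.float64(55.3), np.float64(45.8)] ang 156.3 tool [58.9  5.7]
80 [56, 48, 11, 21, 228] [324.1 134.1] [ 0.5746 -0.4114  0.056 ] len [np.float64(7.5), np.float64(14.8)] ang 6.0 tool [60.5  2. ]
100 [26, 19, 73, 76, 635] [330.7 124.7] [ 0.5747 -0.4128  0.056 ] len [np.float64(56.1), np.float64(51.2)] ang 176.2 tool [60.4  3.4]
100 [56, 48, 12, 22, 261] [324.6 134.6] [ 0.5742 -0.4118  0.056 ] len [np.float64(8.2), np.float64(15.5)] ang 6.1 tool [60.1  2.4]
120 [56, 48, 12, 25, 295] [324.5 136. ] [ 0.5731 -0.412   0.056 ] len [np.float64(8.2), np.float64(17.8)] ang 6.1 tool [58.9  2.4]
[317 147 318 124] 1.7 [[50.9, -3.4], [67.5, -2.3]]
[275  87 280 176] 6.1 [[93.9, -33.1], [28.4, -32.4]]
[290 139 297 156] 27.2 [[56.5, -23.5], [44.0, -18.5]]
[318 124 328 123] 99.8 [[68.2, -2.4], [68.8, 5.2]]
[... 3003 characters left out ...]
 207 198
  224 221]
 [188 187 189  57  99 142 142 145 147 148 196 194 201 195 198 192 196 191
  184 110]
 [188 187 188 190 185  69  67 132 139 140 163 184 188 186 183 182 169  65
  183 235]
 [189 188 186 187 189 189 188 189 162  97  61  55  57  74 119 227 233 233
  234 234]
 [186 186 185 185 185 185 185 185 186 186 186 186 187 186 185 184 195 221
  215 215]
 [ 51  48  49  49  51  50  50  50  51  51  72  71  71  72  50  49  48  48
   49  48]
 [ 46  46  48  47  47  48  49  44  46  44  47  63  52  49  49  47  47  46
   46  46]
 [ 44  44  44  44  42  41  41  41  43  42  43  43  46  46  46  46  45  45
   44  44]
 [ 42  38  40  40  39  40  39  40  40  40  41  40  41  39  44  43  44  43
   43  42]]
```

Run:
```python
from h import *
plan([(.5737,-.4121,.3,6.2,.03),(.5737,-.4121,.268,6.2,.012)])
```

```text
0.059 0.002 0.001 -0.0008; 0.06 0.003 0.002 -0.0009
  -> [ 0.5739 -0.4122  0.3   ] yaw 6.2
-0 -0 0.021 0; -0 -0 0.021 0; -0 -0 0.022 0
  -> [ 0.5739 -0.4122  0.268 ] yaw 6.2
```

Request:
{"op": "apply_moves", "data": {"series": "0.059 0.002 0.001 -0.0008; 0.06 0.003 0.002 -0.0009; 0 0 0 0; 0 0 0 0; 0 0 0 0"}}

```text
t: 63.4
tcp_pos: [0.5736, -0.4127, 0.2999]
orientation: [[0.994, 0.108, -0.001], [0.108, -0.994, 0.0], [-0.001, -0.0, -1.0]]
force: [-0.8, 0.1, -1.1]
grip_width: 0.0092
```

Request:
{"op": "apply_moves", "data": {"series": "0 0 0.021 0; 0 0 0.021 0; 0 0 0.018 0; 0 0 0 0; 0 0 0 0"}}

```text
t: 63.82
tcp_pos: [0.5726, -0.4135, 0.2685]
orientation: [[0.994, 0.106, -0.002], [0.106, -0.994, 0.002], [-0.002, -0.002, -1.0]]
force: [-0.3, -0.8, -0.1]
grip_width: 0.0092
```

Request:
{"op": "apply_moves", "data": {"series": "0 0 0 0; 0 0 0 0; 0 0 0 0"}}

```text
t: 64.07
tcp_pos: [0.5735, -0.4139, 0.2709]
orientation: [[0.994, 0.106, 0.001], [0.106, -0.994, -0.001], [0.001, 0.001, -1.0]]
force: [0.3, -0.9, -0.8]
grip_width: 0.0093
```

Run:
```python
from h import *
st();plan([(.5737,-.4121,.268,6.2,.012)])
```

```text
64.07 [ 0.5735 -0.4139  0.2709] [ 0.3 -0.9 -0.8] 0.0093
[-45.4  34.   76.5  -0.   69.4  38.5] 
 [[ 9.943e-01  1.065e-01  8.000e-04]
 [ 1.065e-01 -9.943e-01 -8.000e-04]
 [ 7.000e-04  9.000e-04 -1.000e+00]]
0.001 -0.003 0.006 -0.0002
  -> [ 0.5738 -0.4123  0.2679] yaw 6.2
```

Request:
{"op": "apply_moves", "data": {"series": "0.001 -0.003 0.004 -0.0002; 0 0 0 0; 0 0 0 0; 0 0 0 0; 0 0 0 0"}}

```text
t: 64.48
tcp_pos: [0.5737, -0.412, 0.2682]
orientation: [[0.994, 0.108, 0.0], [0.108, -0.994, 0.0], [0.0, -0.0, -1.0]]
force: [-0.7, -0.0, -0.3]
grip_width: 0.0097
```

Request:
{"op": "apply_moves", "data": {"series": "0 0 0 0; 0 0 0 0; 0 0 0 0; 0 0 0 0; 0 0 0 0"}}

```text
t: 64.9
tcp_pos: [0.5737, -0.4121, 0.2682]
orientation: [[0.994, 0.108, 0.0], [0.108, -0.994, 0.0], [0.0, -0.0, -1.0]]
force: [-0.5, -0.5, -0.6]
grip_width: 0.0092
```

Run:
```python
from h import *
st();plan([(.5737,-.4121,.262,6.2,.012)])
```

```text
64.9 [ 0.5737 -0.4121  0.2682] [-0.5 -0.5 -0.6] 0.0092
[-45.3  34.1  76.7   0.   69.2  38.5] 
 [[ 0.9942  0.1078  0.    ]
 [ 0.1078 -0.9942  0.    ]
 [ 0.     -0.     -1.    ]]
0 0 0.012 -0
  -> [ 0.5737 -0.4121  0.2622] yaw 6.2
```

Request:
{"op": "apply_moves", "data": {"series": "0 0 0.005 0; 0 0 0.004 0; 0 0 0 0; 0 0 0 0"}}

```text
t: 65.23
tcp_pos: [0.5736, -0.412, 0.2633]
orientation: [[0.994, 0.108, -0.001], [0.108, -0.994, 0.0], [-0.0, -0.001, -1.0]]
force: [0.5, -0.1, -0.2]
grip_width: 0.0091
```

Request:
{"op": "apply_moves", "data": {"series": "0 0 0.004 0; 0 0 0 0; 0 0 0 0"}}

```text
t: 65.48
tcp_pos: [0.5737, -0.412, 0.2615]
orientation: [[0.994, 0.108, -0.0], [0.108, -0.994, 0.0], [-0.0, -0.0, -1.0]]
force: [0.6, 0.6, -1.1]
grip_width: 0.0094
```

Request:
{"op": "apply_moves", "data": {"series": "0 0 0.003 0; 0 0 0 0; 0 0 0 0"}}

```text
t: 65.73
tcp_pos: [0.5737, -0.412, 0.2601]
orientation: [[0.994, 0.108, -0.0], [0.108, -0.994, 0.0], [-0.0, -0.0, -1.0]]
force: [0.2, -0.0, -0.8]
grip_width: 0.009
```

Request:
{"op": "apply_moves", "data": {"series": "0 0 0.006 0; 0 0 0.006 0; 0 0 0 0; 0 0 0 0"}}

```text
t: 66.07
tcp_pos: [0.5735, -0.4119, 0.2536]
orientation: [[0.994, 0.108, -0.001], [0.108, -0.994, 0.001], [-0.001, -0.001, -1.0]]
force: [-0.5, -0.1, 0.1]
grip_width: 0.0091
```

Request:
{"op": "apply_moves", "data": {"series": "0 0 0.006 0; 0 0 0.006 0; 0 0 0 0; 0 0 0 0"}}

```text
t: 66.4
tcp_pos: [0.5736, -0.412, 0.2477]
orientation: [[0.994, 0.108, -0.001], [0.108, -0.994, 0.001], [-0.0, -0.001, -1.0]]
force: [-0.4, -0.3, -1.0]
grip_width: 0.0091
```

Request:
{"op": "apply_moves", "data": {"series": "0 0 0.006 0; 0 0 0.006 0; 0 0 0 0; 0 0 0 0"}}

```text
t: 66.73
tcp_pos: [0.5736, -0.412, 0.2417]
orientation: [[0.994, 0.108, -0.001], [0.108, -0.994, 0.001], [-0.0, -0.001, -1.0]]
force: [-0.3, -0.9, -1.1]
grip_width: 0.0094
```

Request:
{"op": "apply_moves", "data": {"series": "0 0 0.004 0; 0 0 0.003 0; 0 0 0 0; 0 0 0 0"}}

```text
t: 67.07
tcp_pos: [0.5736, -0.412, 0.2385]
orientation: [[0.994, 0.108, -0.0], [0.108, -0.994, 0.0], [-0.0, -0.0, -1.0]]
force: [-0.1, 0.5, 0.2]
grip_width: 0.0091
```

Request:
{"op": "apply_moves", "data": {"series": "0 0 0 0.015; 0 0 0 0.015; 0 0 0 0.015; 0 0 0 0.015; 0 0 0 0.015"}}

```text
t: 67.48
tcp_pos: [0.5736, -0.4124, 0.2388]
orientation: [[0.933, -0.36, -0.0], [-0.36, -0.933, -0.001], [0.0, 0.001, -1.0]]
force: [-0.9, -1.6, -1.3]
grip_width: 0.0089
```

Request:
{"op": "apply_moves", "data": {"series": "0 0 0 0.015; 0 0 0 0.015; 0 0 0 0.015; 0 0 0 0.015; 0 0 0 0.015"}}

```text
t: 67.9
tcp_pos: [0.5735, -0.4124, 0.2388]
orientation: [[0.668, -0.744, -0.0], [-0.744, -0.668, -0.001], [0.0, 0.001, -1.0]]
force: [-1.4, -2.0, -0.4]
grip_width: 0.0093
```

Request:
{"op": "apply_moves", "data": {"series": "0 0 0 0.015; 0 0 0 0.015; 0 0 0 0.01; 0 0 0 0; 0 0 0 0"}}

```text
t: 68.32
tcp_pos: [0.5735, -0.4124, 0.2388]
orientation: [[0.468, -0.884, -0.0], [-0.884, -0.468, -0.001], [0.0, 0.001, -1.0]]
force: [-1.8, -1.1, 0.7]
grip_width: 0.0093
```

Run:
```python
from h import *
s=st();print(phi(s),s['wrist_torque'])
```

```text
68.32 [ 0.5735 -0.4124  0.2388] [-1.8 -1.1  0.7] 0.0093
[-45.3  36.1  77.3  -0.   66.6 106.8] 
 [[ 4.679e-01 -8.838e-01 -4.000e-04]
 [-8.838e-01 -4.679e-01 -5.000e-04]
 [ 3.000e-04  6.000e-04 -1.000e+00]]
-62.10046818779871 [-0.26448998  0.39826073 -0.02252795]
```

Request:
{"op": "apply_moves", "data": {"series": "0 0 0 0.012; 0 0 0 0.01; 0 0 0 0; 0 0 0 0"}}

```text
t: 68.65
tcp_pos: [0.5735, -0.4124, 0.2387]
orientation: [[0.343, -0.939, -0.0], [-0.939, -0.343, -0.0], [0.0, 0.001, -1.0]]
force: [-2.9, -1.3, 0.7]
grip_width: 0.009
```

Run:
```python
from h import *
s=st();print(phi(s),s['wrist_torque'])
```

```text
68.65 [ 0.5735 -0.4124  0.2387] [-2.9 -1.3  0.7] 0.009
[-45.3  36.1  77.3  -0.   66.6 114.7] 
 [[ 3.428e-01 -9.394e-01 -5.000e-04]
 [-9.394e-01 -3.428e-01 -4.000e-04]
 [ 2.000e-04  6.000e-04 -1.000e+00]]
-69.95480451035091 [-0.34715556  0.54559682  0.04448371]
```

Request:
{"op": "apply_moves", "data": {"series": "0 0 0 0.01; 0 0 0 0.01; 0 0 0 0; 0 0 0 0"}}

```text
t: 68.98
tcp_pos: [0.5734, -0.4123, 0.2388]
orientation: [[0.223, -0.975, -0.001], [-0.975, -0.223, -0.0], [0.0, 0.001, -1.0]]
force: [-3.9, -2.4, 0.4]
grip_width: 0.0091
```

Run:
```python
from h import *
s=st();print(phi(s),s['wrist_torque'])
```

```text
68.98 [ 0.5734 -0.4123  0.2388] [-3.9 -2.4  0.4] 0.0091
[-45.3  36.1  77.3  -0.   66.6 121.8] 
 [[ 2.227e-01 -9.749e-01 -5.000e-04]
 [-9.749e-01 -2.227e-01 -4.000e-04]
 [ 2.000e-04  6.000e-04 -1.000e+00]]
-77.13016061093225 [-0.45644566  0.70773525 -0.02671411]
```

Request:
{"op": "apply_moves", "data": {"series": "0 0 0 0.01; 0 0 0 0.008; 0 0 0 0; 0 0 0 0"}}

```text
t: 69.32
tcp_pos: [0.5734, -0.4124, 0.2387]
orientation: [[0.112, -0.994, -0.001], [-0.994, -0.112, -0.001], [0.001, 0.001, -1.0]]
force: [-4.9, -3.4, 0.5]
grip_width: 0.0096
```

Run:
```python
from h import *
s=st();print(phi(s),s['wrist_torque'])
im,m=snap('top','t30');s=ctrl.state();im,m=snap('side','s30')
```

```text
69.32 [ 0.5734 -0.4124  0.2387] [-4.9 -3.4  0.5] 0.0096
[-4.530e+01  3.610e+01  7.730e+01 -1.000e-01  6.660e+01  1.283e+02] 
 [[ 1.120e-01 -9.937e-01 -9.000e-04]
 [-9.937e-01 -1.120e-01 -7.000e-04]
 [ 6.000e-04  1.000e-03 -1.000e+00]]
-83.57112949876536 [-0.58550645  0.79502425  0.49456083]
```

Request:
{"op": "apply_moves", "data": {"series": "0 0 0 -0.006; 0 0 0 0; 0 0 0 0"}}

```text
t: 69.67
tcp_pos: [0.5734, -0.4124, 0.2387]
orientation: [[0.149, -0.989, -0.001], [-0.989, -0.149, -0.001], [0.001, 0.001, -1.0]]
force: [-4.3, -2.4, 1.4]
grip_width: 0.0094
```

Request:
{"op": "apply_moves", "data": {"series": "0 0 0 0; 0 0 0 0; 0 0 0 0; 0 0 0 0; 0 0 0 0", "grip": 60}}

```text
t: 70.08
tcp_pos: [0.574, -0.4118, 0.2388]
orientation: [[0.146, -0.989, 0.0], [-0.989, -0.146, 0.0], [-0.0, -0.0, -1.0]]
force: [0.4, 0.4, -0.4]
grip_width: 0.0509
```

Request:
{"op": "apply_moves", "data": {"series": "0 0 -0.02 0; 0 0 -0.04 0; 0 0 -0.06 0; 0 0 -0.06 0; 0 0 0 0"}}

```text
t: 70.5
tcp_pos: [0.5753, -0.4134, 0.3377]
orientation: [[0.146, -0.989, 0.009], [-0.989, -0.146, -0.009], [0.01, -0.008, -1.0]]
force: [0.5, -1.2, 1.6]
grip_width: 0.0512
```

Request:
{"op": "apply_moves", "data": {"series": "-0.06 0 0 0; -0.06 0 0 0; 0 0 0 0; 0 0 0 0; 0 0 0 0"}}

```text
t: 70.92
tcp_pos: [0.5653, -0.3529, 0.3296]
orientation: [[0.146, -0.989, 0.001], [-0.989, -0.146, -0.001], [0.001, -0.001, -1.0]]
force: [-0.0, -0.5, -0.3]
grip_width: 0.0512
```

Run:
```python
from h import *
s=st(); im,m=snap('wrist','w40')
g=cv2.cvtColor(im,6);L=cv2.createLineSegmentDetector().detect(g)[0].reshape(-1,4)
for z,n in ((.098,'keytop'),):
    u=proj(m,[(.5735,-.412,z)])[0];print(n,u)
    for l in L:
        c=(l[:2]+l[2:])/2
        if abs(c-u).max()<45 and np.hypot(*(l[:2]-l[2:]))>8:
            q=onplane(m,l.reshape(2,2),z);d=q[1]-q[0];print(np.round(l).astype(int),round(np.degrees(np.arctan2(d[1],d[0]))%180,1),round(np.linalg.norm(d)*1e3),np.round(q[:,:2],4).tolist())
    hsv=cv2.cvtColor(im,40);x,y=u.astype(int);print(hsv[y,x-20:x+20:4].tolist())
```

```text
70.92 [ 0.5653 -0.3529  0.3296] [-0.  -0.5 -0.3] 0.0512
[-42.2  25.6  81.6  -0.   72.7 129.5] 
 [[ 1.458e-01 -9.893e-01  1.100e-03]
 [-9.893e-01 -1.458e-01 -1.300e-03]
 [ 1.400e-03 -9.000e-04 -1.000e+00]]
keytop [321.940078   137.05877921]
[280 132 281 167] 96.6 25 [[0.6031, -0.4113], [0.6002, -0.3864]]
[293 149 288 133] 114.7 11 [[0.593, -0.4009], [0.5977, -0.4112]]
[288 127 295 108] 76.1 13 [[0.5983, -0.4155], [0.595, -0.4286]]
[284 170 313 171] 6.5 21 [[0.5973, -0.3842], [0.5763, -0.3866]]
[327 165 310 163] 2.2 12 [[0.567, -0.3927], [0.579, -0.3922]]
[324 171 357 173] 5.7 24 [[0.5682, -0.3877], [0.5442, -0.39]]
[298 155 292 147] 136.0 7 [[0.5888, -0.3971], [0.5938, -0.4019]]
[310 163 298 155] 152.7 11 [[0.5793, -0.3921], [0.5889, -0.397]]
[280  91 280 127] 96.2 24 [[0.6061, -0.4385], [0.6035, -0.4147]]
[313 101 296 116] 46.3 15 [[0.5832, -0.4348], [0.5937, -0.4238]]
[361 172 367  91] 96.3 56 [[0.5416, -0.3913], [0.5478, -0.447]]
[351 148 340 160] 57.0 11 [[0.5517, -0.4071], [0.5579, -0.3975]]
[295 109 303 101] 51.5 7 [[0.5945, -0.4281], [0.59, -0.4338]]
[302 102 323  95] 25.6 15 [
[... 957 characters left out ...]
128.7 15 [[0.5605, -0.4359], [0.5509, -0.4239]]
[347 149 351 141] 73.1 6 [[0.5547, -0.4065], [0.5529, -0.4125]]
[330 144 337 154] 134.3 9 [[0.5672, -0.408], [0.5609, -0.4016]]
[315 116 320 158] 104.1 30 [[0.5801, -0.4258], [0.5728, -0.3969]]
[333 170 342 165] 37.8 7 [[0.5617, -0.3898], [0.5562, -0.394]]
[289 174 281 177] 29.0 7 [[0.5936, -0.3824], [0.5996, -0.3791]]
[305 185 318 176] 42.7 12 [[0.5811, -0.3755], [0.5725, -0.3834]]
[330 157 328 144] 106.0 9 [[0.5659, -0.399], [0.5684, -0.4076]]
[317 158 314 131] 103.4 20 [[0.575, -0.3966], [0.5795, -0.4156]]
[[0, 3, 246], [170, 3, 244], [0, 2, 244], [0, 3, 245], [24, 11, 230], [24, 5, 250], [20, 6, 247], [30, 1, 254], [0, 0, 255], [0, 0, 255]]
```

Run:
```python
from h import *
im,m=snap('top','t41');g=cv2.cvtColor(im,6)
hsv=cv2.cvtColor(im,40)
for nm,lo,hi in (('tan',(8,30,60),(35,140,255)),('orange',(5,180,120),(20,255,255)),('green',(45,80,30),(90,255,255))):
    k,l,s,c=cv2.connectedComponentsWithStats(cv2.inRange(hsv,lo,hi))
    for i in range(1,k):
        if s[i,4]>30 and 90<c[i][1]<290 and c[i][0]>80: print(nm,s[i],np.round(c[i],1),np.round(onplane(m,c[i],.046)[0],4))
# clamp frame
th=-.01556;R=np.array([[np.cos(th),-np.sin(th)],[np.sin(th),np.cos(th)]])
im0=cv2.imread('pics/top0.png');d=cv2.absdiff(im,im0).max(2)
for n,(x,y) in (('beaker',(336,122)),('bottle',(407,140)),('jar',(183,189)),('wrench',(250,240))): print(n,int((d[y-22:y+22,x-22:x+22]>40).sum()))
im2,m2=snap('side','s41');d2=cv2.absdiff(im2,cv2.imread('pics/side0.png')).max(2)
for n,(x,y) in (('beaker',(383,205)),('bottle',(386,245)),('jar',(300,145)),('wrench',(267,184)),('bays',(345,262))): print('side',n,int((d2[y-22:y+22,x-22:x+22]>40).sum()))
hs=cv2.cvtColor(im2,40);k,l,s,c=cv2.connectedComponentsWithStats(cv2.inRange(hs,(8,30,60),(35,140,255)))
for i in range(1,k):
    if s[i,4]>40 and 200<c[i][1]<360 and 220<c[i][0]<400: print('side tan',s[i],np.round(c[i],1),np.round(onplane(m2,c[i],.034)[0],3))
```

```text
tan [375 179  13  13  94] [380.6 184.9] [ 0.6163 -0.1119  0.046 ]
tan [392 180  12  12  92] [397.4 185.6] [ 0.6151 -0.1619  0.046 ]
tan [409 180  12  13  96] [414.5 186.2] [ 0.6141 -0.2129  0.046 ]
orange [444 268  12  13  68] [448. 273.] [ 0.3617 -0.3028  0.046 ]
green [401 129  19  18 187] [408.5 138.9] [ 0.7595 -0.1992  0.046 ]
beaker 0
bottle 0
jar 0
wrench 47
side beaker 0
side bottle 0
side jar 591
side wrench 10
side bays 812
side tan [329 247  17  27 258] [336.4 260.5] [ 0.612 -0.194  0.034]
side tan [374 247  23  17 220] [384.  255.7] [ 0.748 -0.199  0.034]
side tan [324 309  37  40 287] [344.7 336.6] [ 0.58  -0.451  0.034]
```

```bash
python3 -c "
from h import *
print(ctrl.sign_off()); st()"
```

```text
the job is handed in; nothing more can be done
None
the job is handed in; nothing more can be done
```

I completed the whole sequence and handed the job in at about 71 s of the 210 s allowed. No verdict is reported on hand-in, so the results below come from my own measurements.

- **Specimens:** All three tan specimens went into bays 1 to 3, and the orange look-alike was left alone. In the last top view all three are still in their bays, about 4 to 5 mm towards -x of the bays' centre line (12 mm allowed).
- **Nut and wrench:** The wrench went on the nut and I rolled the worm until its resistance roughly tripled, which I took as snug. I then turned the nut until its measured angle matched the 0.85 rad stop.
- **Wrench slip at the stop:** I kept pushing after the nut had reached its stop, and the wrench turned about 5.6° past it. This probably forced the jaw open slightly.
    - I lined the wrench up with the nut again and closed the jaw a second time. It then measured about 39.5 mm against the 40 mm nut.
    - I never measured jaw and nut together at the first stop, so meeting step 3 rests on this second closing.
    - After that I opened the jaw, lifted the wrench off and laid it on the mat. It lies nearly as it did at the start.
- **Key:** It went into the lock without resistance to within about 0.5 mm of full depth. I turned it until the torque jumped to 0.49 N m. Its final angle of about -76°, less the play in the slot, puts the lock at about 1.25 rad.
- **Bottle, beaker and jar:** In the top view none has moved since the start. The side view showed changed pixels at the jar and the bays. I put those down to the arm and its shadow at the jar, and to the placed specimens at the bays, but had no pictures left to look.

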